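# Lay rock cores in a row on the drying board and chock them

### The arm

A 6-joint arm with a two-finger parallel gripper is mounted at the origin on the work surface. World frame = base frame: x ahead of the robot, y to its left, z up, the work surface at z = 0. Lengths are in m, angles in degrees, forces in N, time in s.
With the tool pointing down it reaches from about 0.375 to 0.975 m from the base axis. Payload 3.8 kg.
Tool frame: the origin (TCP) lies midway between the tips of the shut fingers; the grasp point (between the pads) lies 19 mm behind it; z points along the fingers, y is the line along which they close (so a half turn about z gives the same grasp; the last joint's range is limited). The gripper opens to 85 mm and grips with 20 to 120 N. Pads are 22 mm wide; open, the fingers measure 114 mm over their backs; the gripper's body (76 mm by 85 mm) begins 54 mm behind the grasp point. The pads swing forward as they close: fully open they stand 13 mm farther back than shut.
Start: joints at [69.62, 15.12, 91.902, -0, 72.978, -2.114], TCP at [0.212, 0.641, 0.195] pointing down, gripper open.
Joint ranges: [-150.88, 150.88], [-54.13, 125.18], [17.81, 147.31], [-75.09, 255.09], [0, 152.58], [-146.25, 146.25]. Speed limits (degrees/s): [147.25, 147.25, 180, 180, 180, 180].

### API

Orientations are given as [roll, pitch, yaw] about the fixed x, y, z axes, in that order (R = Rz(yaw) Ry(pitch) Rx(roll)).
In Python, from cell import * gives the robot as it stands. The module is installed in compiled form; this text tells all that it offers.
- The arm moves only by the tool arm_command, never from a script. Its argument "increments" is a list of rows, each an object of numbers: "x", "y", "z": the shift along the tool's x, y, z each as a share of 0.2 m, from -1 to 1; "ax", "ay", "az": the turn, a rotation vector about the tool's x, y, z each as a share of pi rad, from -1 to 1; "fingers": the opening, from 0 (shut) to 1 (fully open). In form: [{"x": .., "y": .., "z": .., "ax": .., "ay": .., "az": .., "fingers": ..}, ...]. A call has 1 to 8 rows; each row is the pose to reach, as a shift and turn from the pose commanded when the call began, along the tool's axes at that moment, turning the shorter way round; what a row does not reach only later rows make up. A row lasts 1/10 s, in which the tool goes at most 50 mm and 8.59 degrees, less where a joint would pass 70% of its speed; a pose out of reach is approached as far as the arm can. A call with a number of a shift or a turn outside -1 to 1 is refused whole. A call with a gripper value outside its range is refused whole. The fingers move at their own pace and stop on an object; "squeeze" is the grip in N (left out, the last holds). Time passes only in rows, so rows that repeat a pose let the fingers close. It gives the time, the measured TCP pose, the force, the opening and the grip force at its end, in the units of the state.
- get_obs(): the state, without advancing time (a new reading comes with each control period).
- grab_frame(name): name is "scene" or "side" or "wrist"; returns the picture (480x640x3 uint8, red, green, blue); there is no depth.
- camera_params(name): a dict with "vertical_fov" (degrees; the focal length in pixels is half the picture's height over the tangent of half this angle, whatever the lens; pixels are square), "cx", "cy" (the principal point, pixels), "extrinsics" (4x4, takes a point from camera to world coordinates); the wrist camera has in their place "tool_from_camera" (4x4, takes a point from camera to tool coordinates, whose origin is the TCP and whose axes are the flange's). Camera axes: x right, y down, z forward; pixel columns grow to the right and rows downward; lengths in m; the calibration is good to about 2 mm. The wrist camera is an equidistant fisheye: a pixel r from the principal point sees the ray r / f radians off the axis. A picture is of the moment at which its call begins: read the wrist's pose just before it. camera_params takes no time and is no camera call.
- sign_off(): hands the job in; it is judged then, once.
The state is a dict: "time_s": time; "joint_positions": joint angles; "qvel": joint speeds; "effort": joint torques, N m; "tool_pos": TCP position; "ee_rot": TCP orientation; "force": force on the tool from outside, world axes, zero at the start; "moment": the same for the moment, N m; "finger_gap": finger opening in m; "grip_force": force on a finger pad.
Only numpy, scipy, OpenCV 4.12 (cv2) and the standard library are available. Lean on these libraries where they do the work, as an engineer would, in place of code of your own. Each camera call takes 0.05 s, during which the arm holds its last target. There are 200 camera calls.

### The job

Get the rock cores ready for drying: first put the brush that lies on the board away in the steel tray, then lay every core on its side across the board, one tight row side by side starting against the metal stop strip, each core centred across the board's width, and last push both wooden wedges home under the free side of the end core, sloping face to the core, one towards each end of that core, so that the row cannot roll apart. The cores are brittle: never grip one harder than 45 N, and set them down softly without dropping them; leave the bowl, the bottle and the steel tube where they are.

Things in the scene. Friction and masses are not known exactly. Their poses are not given: they have to be found in the camera images.
- board: fixed white drying board, 300 mm long (x), 130 mm wide (y), 10 mm thick. Origin at the centre of its underside, z up; its top is at z = 10 mm. At its -x end an aluminium stop strip stands right across it, its top 40 mm above the bench and its inner face at x = -135 mm; +x runs from the stop along the row, and y is the direction in which the cores' axes must lie
- tray: fixed shallow steel tray, 250 mm long (x), 130 mm wide (y), 18 mm high, walls and floor 4 mm. Origin at the centre of its underside, z up
- brush: flat brush with a dark wooden round handle, 180 mm long (x), about 0.09 kg; it lies on the board at the start. Origin at the centre of its underside (half way along). The handle, 20 mm in diameter, runs from x = -90 to 0 mm; from x = -5 to 35 mm a steel ferrule 42 mm wide (y) and 20 mm high; beyond it bristles 39 mm wide. z points up
- core1: grey rock core, a plain solid cylinder 48 mm in diameter and 96 mm long, about 0.4 kg, brittle; may be absent. At the start it lies on its side, about level with the bench, in a fixed wooden saddle (60 mm along the core, 44 mm wide, narrower than the core, 16 mm high), its centre 37 mm above the bench. It rolls easily on a flat surface. Origin at the centre of the cylinder; x is the cylinder's axis; y and z turn as it rolls
- core2: grey rock core, a plain solid cylinder 48 mm in diameter and 96 mm long, about 0.4 kg, brittle; may be absent. At the start it lies on its side, about level with the bench, in a fixed wooden saddle (60 mm along the core, 44 mm wide, narrower than the core, 16 mm high), its centre 37 mm above the bench. It rolls easily on a flat surface. Origin at the centre of the cylinder; x is the cylinder's axis; y and z turn as it rolls
- core3: grey rock core, a plain solid cylinder 48 mm in diameter and 96 mm long, about 0.4 kg, brittle; may be absent. At the start it lies on its side, about level with the bench, in a fixed wooden saddle (60 mm along the core, 44 mm wide, narrower than the core, 16 mm high), its centre 37 mm above the bench. It rolls easily on a flat surface. Origin at the centre of the cylinder; x is the cylinder's axis; y and z turn as it rolls
- core4: grey rock core, a plain solid cylinder 48 mm in diameter and 96 mm long, about 0.4 kg, brittle; may be absent. At the start it lies on its side, about level with the bench, in a fixed wooden saddle (60 mm along the core, 44 mm wide, narrower than the core, 16 mm high), its centre 37 mm above the bench. It rolls easily on a flat surface. Origin at the centre of the cylinder; x is the cylinder's axis; y and z turn as it rolls
- wedge1: pale wooden chocking wedge, 60 mm long (x), 30 mm wide (y), 34 mm high, about 0.12 kg. Origin at the centre of its underside, z up. The thin toe is at x = -30 mm (2 mm high); from there the slope rises at 45 degrees to the full height at x = +2 mm; from there to the upright back face at x = +30 mm the top is flat. The slope faces -x. Pushed home on a core lying on the same surface, the core's centre line is 42 mm from the origin, on the -x side
- wedge2: pale wooden chocking wedge, 60 mm long (x), 30 mm wide (y), 34 mm high, about 0.12 kg. Origin at the centre of its underside, z up. The thin toe is at x = -30 mm (2 mm high); from there the slope rises at 45 degrees to the full height at x = +2 mm; from there to the upright back face at x = +30 mm the top is flat. The slope faces -x. Pushed home on a core lying on the same surface, the core's centre line is 42 mm from the origin, on the -x side
- bowl: bystander: white bowl, 120 mm across, 45 mm high, origin under its centre
- bottle: bystander: clear bottle, 64 mm in diameter, 190 mm high, origin under its centre
- mould: bystander: upright steel tube, 66 mm in diameter, 100 mm high, origin under its centre
Not all that is in view belongs to the job. Leave any green or red look-alike of the wedge1 alone.

How it is judged:
By the outcome, as a careful person would: the job done as asked, in the order asked, and still so for the second after the job is handed in, with the robot touching nothing.
Of core1, core2, core3, core4 only 2 to 4 are there at a start; the rules pass over those that are not, and their reading is None.
At some moment in a run one of wedge1, wedge2, brush may be knocked a few centimetres aside while the robot is not near it.
It also fails if it takes over 210 s, if anything falls off the work surface, if the arm or the gripper's body presses on something with over 40 N, if the wrist force passes 120 N, or if a joint passes its speed limit or range.

## Working session

There is one attempt and no reset: what is moved stays moved. The work goes in short steps, Python scripts to look and compute and a tool call to move; the robot and the scene stay as the last step left them, time stands still between calls to the robot, and variables do not carry over. Pictures are saved under pics/ and viewed, at most 14 in all, crops included, and the job is handed in when it is done.

Besides the shell and the picture viewer there is one more tool, called after "Request:" by a JSON object that holds its "fn" and its "kwargs", one argument or row to a line. arm_command: Moves the arm, as the interface text tells. Shift numbers are shares of 0.2 m and turn numbers shares of pi rad, none past 1 either way. Its arguments: {"type":"object","properties":{"increments":{"type":"array"},"squeeze":{"type":"number"}},"required":["increments"]}

```bash
mkdir -p pics; python3 - <<'E'
from cell import *
import cv2,numpy as np
o=get_obs();print(o)
for n in ["scene","side","wrist"]:
    p=camera_params(n);print(n,{k:(np.round(v,4).tolist() if not np.isscalar(v) else v) for k,v in p.items()})
    cv2.imwrite(f"pics/{n}0.png",grab_frame(n)[:,:,::-1])
E
```

```text
{'time_s': 0.0, 'joint_positions': array([ 6.96197837e+01,  1.51688313e+01,  9.19815551e+01, -5.35657468e-04,
        7.29773422e+01, -2.11658755e+00]), 'qvel': array([-0.01303699,  0.00926968,  0.01241045, -0.05115854,  0.00833201,
       -0.04563176]), 'effort': array([-2.46865122e-03, -5.15115023e+01, -3.67315435e+01, -1.17777839e-05,
        1.26540047e-02,  2.24626611e-06]), 'tool_pos': array([0.21128648, 0.64022406, 0.19416313]), 'ee_rot': array([-1.79872340e+02, -4.20590695e-03,  1.61736524e+02]), 'force': array([-0.01548733,  0.09359579,  0.85537109]), 'moment': array([-0.01491355,  0.02209942, -0.02311877]), 'grip_force': 0.0, 'finger_gap': 0.08514071528568806}
scene {'vertical_fov': 50.095882103445604, 'cx': 317.0214998002117, 'cy': 237.35382645138242, 'extrinsics': [[0.6577, 0.6205, -0.427, 1.029], [0.7531, -0.5523, 0.3574, -0.4085], [-0.0141, -0.5567, -0.8306, 1.0599], [0.0, 0.0, 0.0, 1.0]]}
side {'vertical_fov': 54.517549937460814, 'cx': 315.7124102575363, 'cy': 238.29264024689417, 'extrinsics': [[0.9839, -0.105, 0.1444, 0.3399], [-0.1774, -0.6676, 0.7231, -0.8639], [0.0204, -0.7371, -0.6755, 0.9057], [0.0, 0.0, 0.0, 1.0]]}
wrist {'vertical_fov': 65.70646984690485, 'cx': 315.5947656876685, 'cy': 241.54091376244088, 'tool_from_camera': [[-0.0002, -0.9531, -0.3025, 0.0771], [1.0, -0.0003, -0.0, -0.0003], [-0.0001, -0.3025, 0.9531, -0.1783], [0.0, 0.0, 0.0, 1.0]]}
```

View pics/scene0.png

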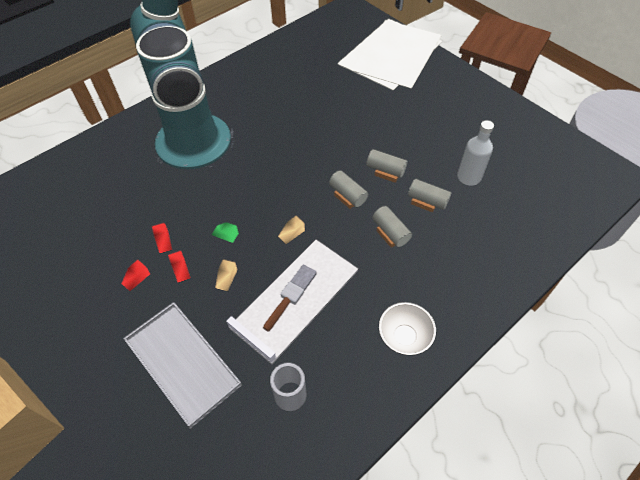

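View pics/side0.png

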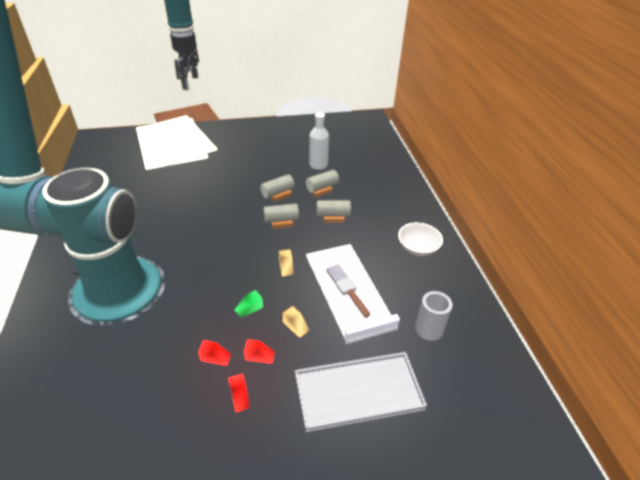

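Scene: four cores (around px (348,188), (387,163), (430,194), (392,226)), two pale wedges (292,229), (227,275), the board, the brush and the tray. Next, closer crops.

```bash
python3 - <<'E'
import cv2
im=cv2.imread("pics/scene0.png")
def crop(x0,y0,x1,y1,s,n):
    c=cv2.resize(im[y0:y1,x0:x1],None,fx=s,fy=s,interpolation=cv2.INTER_CUBIC)
    for x in range((x0+9)//10*10,x1,10):
        cv2.line(c,((x-x0)*s,0),((x-x0)*s,8 if x%20 else 16),(0,255,255),1)
        if x%20==0: cv2.putText(c,str(x),((x-x0)*s,28),0,.4,(0,255,255),1)
    for y in range((y0+9)//10*10,y1,10):
        cv2.line(c,(0,(y-y0)*s),(8 if y%20 else 16,(y-y0)*s),(0,255,255),1)
        if y%20==0: cv2.putText(c,str(y),(18,(y-y0)*s+4),0,.4,(0,255,255),1)
    cv2.imwrite(n,c)
crop(320,140,460,255,5,"pics/cores.png")
crop(205,215,365,365,4,"pics/board.png")
E
```

```text
(no output)
```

View pics/cores.png

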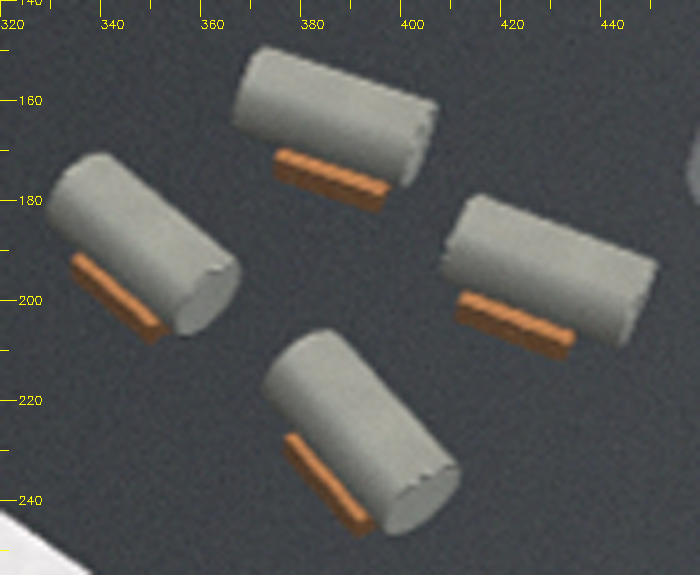

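View pics/board.png

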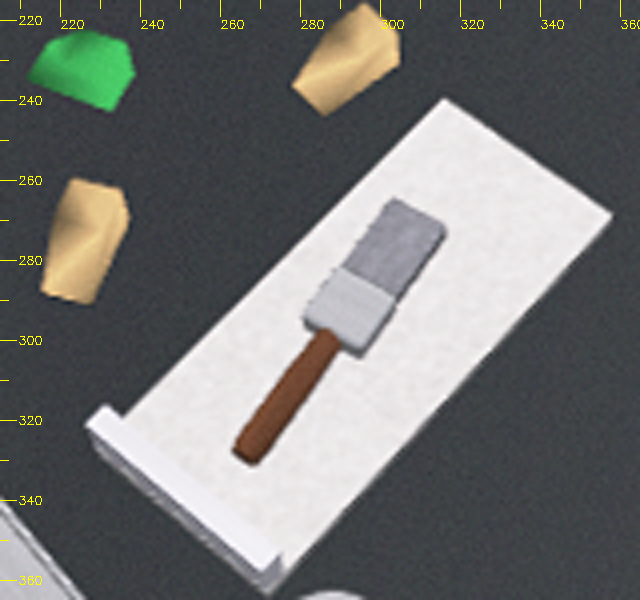

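```bash
cat > fit.py <<'E'
import cv2,numpy as np
from scipy.optimize import minimize
from cell import camera_params
P={n:camera_params(n) for n in("scene","side")}
def proj(n,X):
    p=P[n];E=np.array(p["extrinsics"]);c=(np.asarray(X)-E[:3,3])@E[:3,:3]
    f=240/np.tan(np.radians(p["vertical_fov"]/2))
    return np.c_[p["cx"]+f*c[:,0]/c[:,2],p["cy"]+f*c[:,1]/c[:,2]]
def ray(n,u,v,z=0):
    p=P[n];E=np.array(p["extrinsics"]);f=240/np.tan(np.radians(p["vertical_fov"]/2))
    d=E[:3,:3]@[(u-p["cx"])/f,(v-p["cy"])/f,1];return E[:3,3]+d*(z-E[2,3])/d[2]
def box(x0,x1,y0,y1,z0,z1):return np.array([[x,y,z] for x in(x0,x1) for y in(y0,y1) for z in(z0,z1)])/1e3
def cyl(x0,x1,r,zc):
    a=np.linspace(0,2*np.pi,33)[:-1];return np.array([[x,r*np.cos(t),zc+r*np.sin(t)] for x in(x0,x1) for t in a])/1e3
w=np.array([[x,y,z] for y in(-15,15) for x,z in((-30,0),(-30,2),(2,34),(30,34),(30,0))])/1e3
M=dict(core=[cyl(-48,48,24,37)],wedge=[w],tray=[box(-125,125,-65,65,0,18)],
 board=[box(-150,150,-65,65,0,10),box(-150,-135,-65,65,0,40)],
 brush=[cyl(-90,0,10,10),box(-5,35,-21,21,0,20),box(35,90,-19.5,19.5,3,17)])
S=4
def place(V,q,z0=0):
    c,s=np.cos(q[2]),np.sin(q[2]);return V@np.array([[c,s,0],[-s,c,0],[0,0,1]])+[q[0],q[1],z0]
def render(n,kind,q,z0,roi):
    x0,y0,x1,y1=roi;m=np.zeros(((y1-y0)*S,(x1-x0)*S),np.uint8)
    for V in M[kind]:
        h=cv2.convexHull(proj(n,place(V,q,z0)).astype(np.float32))[:,0]
        cv2.fillConvexPoly(m,np.round(((h+.5-[x0,y0])*S-.5)*16).astype(np.int32),1,shift=4)
    return m
def fit(kind,masks,q0,z0=0,yaws=(0,)):
    # masks: {cam:full-size uint8 0/1}
    D={}
    for n,m in masks.items():
        x,y,wd,h=cv2.boundingRect(m);r=(max(x-15,0),max(y-15,0),min(x+wd+15,640),min(y+h+15,480))
        D[n]=(r,(cv2.resize(m[r[1]:r[3],r[0]:r[2]].astype(np.float32),None,fx=S,fy=S,interpolation=cv2.INTER_LINEAR)>.5).astype(np.uint8))
    def cost(q):return sum(np.count_nonzero(render(n,kind,q,z0,r)!=m)/max(m.sum(),1) for n,(r,m) in D.items())
    best=None
    for y in yaws:
        q=np.array([q0[0],q0[1],np.radians(y)])
        for st in(.02,.006):
            r=minimize(cost,q,method="Nelder-Mead",options=dict(initial_simplex=q+np.r_[np.zeros((1,3)),np.diag([st,st,st*15])],xatol=1e-5,fatol=1e-5));q=r.x
        if best is None or r.fun<best.fun:best=r
    return best.x,best.fun
def comp(mask,seed):
    _,l=cv2.connectedComponents(mask.astype(np.uint8));k=l[seed[1],seed[0]]
    return (l==k).astype(np.uint8) if k else None
E
cat > m1.py <<'E'
from fit import *
def hull(m):
    o=np.zeros_like(m);c,_=cv2.findContours(m,0,2);cv2.fillConvexPoly(o,cv2.convexHull(np.vstack(c)),1);return o
I={n:cv2.imread(f"pics/{n}0.png").astype(int) for n in P}
def cls(n):
    i=I[n];b,g,r=i[...,0],i[...,1],i[...,2];sat=i.max(2)-i.min(2)
    return dict(gray=(g>92)&(sat<35),white=(g>180)&(sat<30),pale=(r>120)&(sat>45)&(g>.65*r)&(g<r-8))
C={n:cls(n) for n in P}
def go(name,kind,key,seeds,h=0,**k):
    ms={n:comp(C[n][key],s) for n,s in seeds.items()}
    if any(m is None for m in ms.values()):print(name,"no mask");return
    if kind=="core":ms={n:hull(m) for n,m in ms.items()}
    if kind in("board","tray"):
        for m in ms.values():
            c,_=cv2.findContours(m,0,2);cv2.drawContours(m,c,-1,1,-1)
    s=next(iter(seeds.items()));q0=ray(s[0],*s[1],.02)
    q,f=fit(kind,ms,q0,**k);print(name,np.round(q[:2],4),round(np.degrees(q[2]),1),"cost",round(f,3))
    for n in ms: 
        q1,f1=fit(kind,{n:ms[n]},q,yaws=(np.degrees(q[2]),),**{a:b for a,b in k.items() if a!="yaws"});print("   ",n,np.round((q1-q)[:2],4),round(np.degrees((q1-q)[2]),1),round(f1,3))
Y4=range(0,180,45);Y8=range(0,360,45)
go("cA","core","gray",dict(scene=(348,188),side=(281,211)),yaws=Y4)
go("cB","core","gray",dict(scene=(387,160),side=(277,184)),yaws=Y4)
go("cC","core","gray",dict(scene=(430,192),side=(322,179)),yaws=Y4)
go("cD","core","gray",dict(scene=(392,222),side=(333,206)),yaws=Y4)
go("wA","wedge","pale",dict(scene=(292,229),side=(286,262)),yaws=Y8)
go("wB","wedge","pale",dict(scene=(227,272),side=(294,322)),yaws=Y8)
go("board","board","gray",dict(scene=(260,290),side=(330,280)),yaws=Y8)
go("tray","tray","gray",dict(scene=(180,365),side=(360,390)),yaws=Y4)
for n,u,v in(("bottle",471,180),("mould",289,402),("bowl",408,345)):print(n,np.round(ray("scene",u,v),3))
E
python3 m1.py
```

```text
cA [0.4415 0.193 ] -0.3 cost 0.219
    scene [-0.0004  0.0001] -0.5 0.059
    side [0.003  0.0008] 5.3 0.138
cB [0.4456 0.3278] 22.0 cost 0.239
    scene [-0.0013  0.0018] -3.7 0.093
    side [ 0.0004 -0.0021] 3.1 0.132
cC [0.5914 0.3345] 19.5 cost 0.266
    scene [-0.0015  0.0016] -3.0 0.103
    side [ 0.0017 -0.0009] 1.9 0.149
cD [0.5981 0.1909] -8.9 cost 0.236
    scene [-0.0005  0.0003] -0.4 0.056
    side [0.0036 0.0006] 5.7 0.165
wA [0.4329 0.0072] 89.4 cost 0.206
    scene [-0.001   0.0001] -0.5 0.058
    side [0.0011 0.0005] 1.1 0.123
wB [ 0.4296 -0.1897] 122.2 cost 0.188
    scene [-0.0003 -0.    ] -1.6 0.061
    side [ 0.0007 -0.0005] 2.5 0.114
board no mask
tray [ 0.5342 -0.3807] 0.9 cost 0.713
    scene [-0. -0.] 0.0 0.013
    side [ 0.0021 -0.0037] 0.1 0.697
bottle [0.619 0.476 0.   ]
mould [ 0.752 -0.262  0.   ]
bowl [0.828 0.01  0.   ]
```

```bash
python3 - <<'E'
src=open("m1.py").read().split('go("cA"')[0]
exec(src)
go("board","board","gray",dict(scene=(265,300),side=(325,260)),yaws=Y8)
for n,s in dict(scene=(265,300),side=(325,260)).items():
    m=comp(C[n]["gray"],s);c,_=cv2.findContours(m,0,2);f=np.zeros_like(m);cv2.drawContours(f,c,-1,1,-1)
    print(n,m.sum(),f.sum())
    i=I[n];g=i[...,1]
    f=cv2.erode(f,np.ones((9,9),np.uint8))
    C[n]["brush"]=(f>0)&(g<205 if n=="scene" else g<205)
    print([ (I[n][y,x]).tolist() for x,y in ([(295,290),(285,310),(305,265),(265,300)] if n=="scene" else [(342,280),(355,303),(336,272),(325,260)])])
go("brush","brush","brush",dict(scene=(293,292),side=(355,303)),z0=.01,yaws=Y8)
# single-mode stats
E
```

```text
board [ 0.5767 -0.1006] 98.9 cost 0.812
    scene [-0.0002  0.0003] -0.1 0.012
    side [-0.0459 -0.2003] -8.2 0.705
scene 6763 7068
[[200, 193, 193], [206, 205, 213], [170, 162, 164], [234, 233, 236]]
side 24116 24403
[[237, 235, 237], [121, 132, 162], [208, 198, 202], [253, 254, 254]]
brush [ 0.5749 -0.1167] 106.8 cost 0.839
    scene [-0.0002 -0.0006] -0.1 0.065
    side [0.0018 0.0011] -1.3 0.755
```

```bash
cat > plan.py <<'E'
# usage: plan.py "x,y,z,yaw[,v_mm_per_row]" ...   prints calls (tool-axis shares)
import sys,numpy as np
from cell import get_obs
o=get_obs();p=np.array(o["tool_pos"]);yaw=o["ee_rot"][2]
print("t",round(o["time_s"],2),"at",np.round(p,4),np.round(o["ee_rot"],1),"gap",round(o["finger_gap"],4),"F",np.round(o["force"],1),"grip",round(o["grip_force"],1))
for a in sys.argv[1:]:
    q=[float(v) for v in a.split(",")];v=q[4] if len(q)>4 else 45
    T=np.array(q[:3]);dy=(q[3]-yaw+180)%360-180;d=T-p
    n=np.linalg.norm(d)*1e3/v;m=abs(dy)/8.2;rows=max(1,int(np.ceil(max(n,m))))
    k=max(1,int(np.ceil(rows/8)),int(np.ceil(np.abs(d).max()/.19)))
    for i in range(k):
        c,s=np.cos(np.radians(yaw)),np.sin(np.radians(yaw));e=d/k
        t=np.array([c*e[0]+s*e[1],s*e[0]-c*e[1],-e[2]])/.2
        r=int(np.ceil(rows/k))
        print("  ->",a if i==k-1 else "..","x %.3f y %.3f z %.3f az %.3f rows %d"%(*t,-dy/k/180,r))
        p=p+e;yaw+=dy/k
E
python3 plan.py .56,-.02,.25,98.8
```

```text
t 0.15 at [0.2114 0.6404 0.1944] [-179.9   -0.   161.7] gap 0.0857 F [ 0.1 -0.4  0.7] grip 0.0
  -> .. x -0.673 y -0.647 z -0.069 az 0.087 rows 5
  -> .. x -0.823 y -0.441 z -0.069 az 0.087 rows 5
  -> .. x -0.912 y -0.201 z -0.069 az 0.087 rows 5
  -> .56,-.02,.25,98.8 x -0.932 y 0.054 z -0.069 az 0.087 rows 5
```

Request:
{"fn": "arm_command", "kwargs": {
  "increments": [
    {"x": -0.673,"y": -0.647,"z": -0.069,"az": 0.087},
    {"x": -0.673,"y": -0.647,"z": -0.069,"az": 0.087},
    {"x": -0.673,"y": -0.647,"z": -0.069,"az": 0.087},
    {"x": -0.673,"y": -0.647,"z": -0.069,"az": 0.087},
    {"x": -0.673,"y": -0.647,"z": -0.069,"az": 0.087}
  ]
}}

```text
validation failed for argument at $.in...
```

Request:
{"fn": "arm_command", "kwargs": {
  "increments": [
    {"x": -0.823,"y": -0.441,"z": -0.069,"az": 0.087},
    {"x": -0.823,"y": -0.441,"z": -0.069,"az": 0.087},
    {"x": -0.823,"y": -0.441,"z": -0.069,"az": 0.087},
    {"x": -0.823,"y": -0.441,"z": -0.069,"az": 0.087},
    {"x": -0.823,"y": -0.441,"z": -0.069,"az": 0.087}
  ]
}}

```text
validation failed for argument at $.in...
```

Request:
{"fn": "arm_command", "kwargs": {
  "increments": [
    {"x": -0.912,"y": -0.201,"z": -0.069,"az": 0.087},
    {"x": -0.912,"y": -0.201,"z": -0.069,"az": 0.087},
    {"x": -0.912,"y": -0.201,"z": -0.069,"az": 0.087},
    {"x": -0.912,"y": -0.201,"z": -0.069,"az": 0.087},
    {"x": -0.912,"y": -0.201,"z": -0.069,"az": 0.087}
  ]
}}

```text
validation failed for argument at $.in...
```

Request:
{"fn": "arm_command", "kwargs": {
  "increments": [
    {"x": -0.932,"y": 0.054,"z": -0.069,"az": 0.087},
    {"x": -0.932,"y": 0.054,"z": -0.069,"az": 0.087},
    {"x": -0.932,"y": 0.054,"z": -0.069,"az": 0.087},
    {"x": -0.932,"y": 0.054,"z": -0.069,"az": 0.087},
    {"x": -0.932,"y": 0.054,"z": -0.069,"az": 0.087},
    {"x": -0.932,"y": 0.054,"z": -0.069,"az": 0.087}
  ]
}}

```text
validation failed for argument at $.in...
```

```bash
cat > shot.py <<'E'
import sys,cv2,json
from cell import *
o=get_obs();im=grab_frame("wrist");n=sys.argv[1]
cv2.imwrite(f"pics/{n}.png",im[:,:,::-1]);json.dump([list(o["tool_pos"]),list(o["ee_rot"])],open(f"pics/{n}.json","w"))
E
python3 shot.py w1; python3 plan.py
```

```text
t 0.2 at [0.2114 0.6405 0.1946] [-179.9   -0.   161.7] gap 0.0856 F [-0.7 -0.6 -0.6] grip 0.0
```

View pics/w1.png

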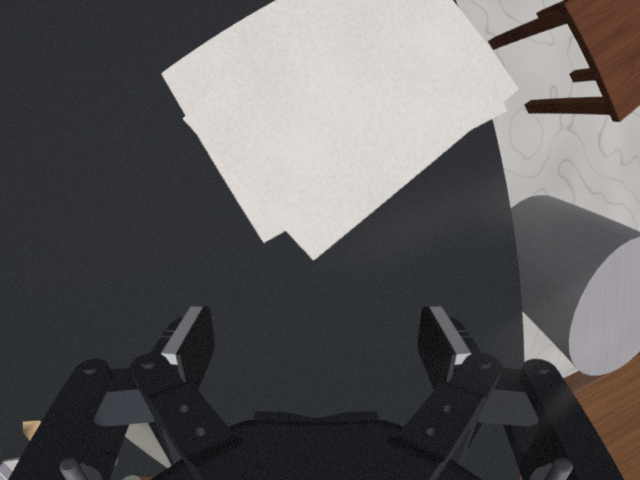

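The arm did not move: the rows seem to need every key. The wrist view shows paper under the arm, with the fingers filling the lower part. I'll try one call with all keys.

Request:
{"fn": "arm_command", "kwargs": {
  "increments": [
    {"x": -0.673,"y": -0.647,"z": -0.069,"ax": 0,"ay": 0,"az": 0.087,"fingers": 1},
    {"x": -0.673,"y": -0.647,"z": -0.069,"ax": 0,"ay": 0,"az": 0.087,"fingers": 1},
    {"x": -0.673,"y": -0.647,"z": -0.069,"ax": 0,"ay": 0,"az": 0.087,"fingers": 1},
    {"x": -0.673,"y": -0.647,"z": -0.069,"ax": 0,"ay": 0,"az": 0.087,"fingers": 1},
    {"x": -0.673,"y": -0.647,"z": -0.069,"ax": 0,"ay": 0,"az": 0.087,"fingers": 1}
  ]
}}

```text
time_s: 0.7
tool_pos: [0.3007, 0.4723, 0.2097]
ee_rot: [-180.0, 0.1, 145.8]
force: [-0.7, 0.6, -1.2]
finger_gap: 0.0857
grip_force: 0.0
```

```bash
python3 plan.py .58,-.12,.28,98.8
```

```text
t 0.7 at [0.3007 0.4723 0.2097] [-1.800e+02  1.000e-01  1.458e+02] gap 0.0857 F [-0.7  0.6 -1.2] grip 0.0
  -> .. x -0.705 y -0.417 z -0.088 az 0.065 rows 4
  -> .. x -0.775 y -0.264 z -0.088 az 0.065 rows 4
  -> .. x -0.812 y -0.101 z -0.088 az 0.065 rows 4
  -> .58,-.12,.28,98.8 x -0.816 y 0.067 z -0.088 az 0.065 rows 4
```

Request:
{"fn": "arm_command", "kwargs": {
  "increments": [
    {"x": -0.705,"y": -0.417,"z": -0.088,"ax": 0,"ay": 0,"az": 0.065,"fingers": 1},
    {"x": -0.705,"y": -0.417,"z": -0.088,"ax": 0,"ay": 0,"az": 0.065,"fingers": 1},
    {"x": -0.705,"y": -0.417,"z": -0.088,"ax": 0,"ay": 0,"az": 0.065,"fingers": 1},
    {"x": -0.705,"y": -0.417,"z": -0.088,"ax": 0,"ay": 0,"az": 0.065,"fingers": 1}
  ]
}}

```text
time_s: 1.1
tool_pos: [0.3706, 0.3255, 0.2275]
ee_rot: [180.0, 0.1, 134.2]
force: [-0.3, 0.4, 0.3]
finger_gap: 0.0854
grip_force: 0.0
```

Request:
{"fn": "arm_command", "kwargs": {
  "increments": [
    {"x": -0.775,"y": -0.264,"z": -0.088,"ax": 0,"ay": 0,"az": 0.065,"fingers": 1},
    {"x": -0.775,"y": -0.264,"z": -0.088,"ax": 0,"ay": 0,"az": 0.065,"fingers": 1},
    {"x": -0.775,"y": -0.264,"z": -0.088,"ax": 0,"ay": 0,"az": 0.065,"fingers": 1},
    {"x": -0.775,"y": -0.264,"z": -0.088,"ax": 0,"ay": 0,"az": 0.065,"fingers": 1}
  ]
}}

```text
time_s: 1.5
tool_pos: [0.4418, 0.1778, 0.2452]
ee_rot: [179.9, 0.1, 122.5]
force: [-0.2, 1.4, 0.3]
finger_gap: 0.085
grip_force: 0.0
```

Request:
{"fn": "arm_command", "kwargs": {
  "increments": [
    {"x": -0.812,"y": -0.101,"z": -0.088,"ax": 0,"ay": 0,"az": 0.065,"fingers": 1},
    {"x": -0.812,"y": -0.101,"z": -0.088,"ax": 0,"ay": 0,"az": 0.065,"fingers": 1},
    {"x": -0.812,"y": -0.101,"z": -0.088,"ax": 0,"ay": 0,"az": 0.065,"fingers": 1},
    {"x": -0.812,"y": -0.101,"z": -0.088,"ax": 0,"ay": 0,"az": 0.065,"fingers": 1}
  ]
}}

```text
time_s: 1.9
tool_pos: [0.5128, 0.0298, 0.2626]
ee_rot: [179.9, 0.1, 110.8]
force: [0.2, 0.5, 1.3]
finger_gap: 0.0856
grip_force: 0.0
```

Request:
{"fn": "arm_command", "kwargs": {
  "increments": [
    {"x": -0.816,"y": 0.067,"z": -0.088,"ax": 0,"ay": 0,"az": 0.065,"fingers": 1},
    {"x": -0.816,"y": 0.067,"z": -0.088,"ax": 0,"ay": 0,"az": 0.065,"fingers": 1},
    {"x": -0.816,"y": 0.067,"z": -0.088,"ax": 0,"ay": 0,"az": 0.065,"fingers": 1},
    {"x": -0.816,"y": 0.067,"z": -0.088,"ax": 0,"ay": 0,"az": 0.065,"fingers": 1},
    {"x": -0.816,"y": 0.067,"z": -0.088,"ax": 0,"ay": 0,"az": 0.065,"fingers": 1},
    {"x": -0.816,"y": 0.067,"z": -0.088,"ax": 0,"ay": 0,"az": 0.065,"fingers": 1}
  ]
}}

```text
time_s: 2.5
tool_pos: [0.5813, -0.1133, 0.279]
ee_rot: [-179.9, -0.1, 99.3]
force: [-0.7, 0.1, 0.4]
finger_gap: 0.0853
grip_force: 0.0
```

```bash
python3 shot.py w2; python3 plan.py
```

```text
t 2.55 at [ 0.5811 -0.1129  0.2791] [-1.799e+02 -1.000e-01  9.940e+01] gap 0.0856 F [-0.   0.5 -0.5] grip 0.0
```

View pics/w2.png

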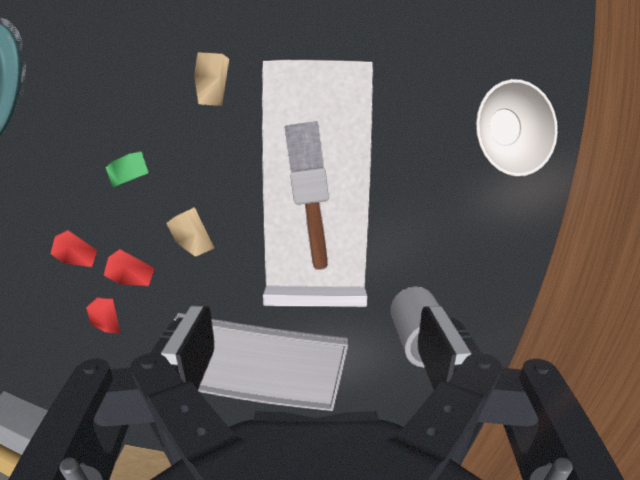

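The wrist view shows the whole board with the stop at (315,297), the brush (ferrule at (310,187)), wedges at (211,78) and (191,231), and the bowl and mould. I'll fit them from this view.

```bash
cat >> fit.py <<'E'
import json
from scipy.spatial.transform import Rotation as Ro
WP=camera_params("wrist");_proj=proj
def proj(n,X):
    if n in P:return _proj(n,X)
    t,e=json.load(open(f"pics/{n}.json"));R=Ro.from_euler("xyz",e,degrees=True).as_matrix()
    T=np.array(WP["tool_from_camera"]);Rc=R@T[:3,:3];o=R@T[:3,3]+t
    c=(np.asarray(X)-o)@Rc;f=240/np.tan(np.radians(WP["vertical_fov"]/2))
    h=np.hypot(c[:,0],c[:,1]);a=np.arctan2(h,c[:,2])*f/np.maximum(h,1e-9)
    return np.c_[WP["cx"]+a*c[:,0],WP["cy"]+a*c[:,1]]
def classes(n):
    i=cv2.imread(f"pics/{n}.png").astype(int);g,r=i[...,1],i[...,2];sat=i.max(2)-i.min(2)
    return i,dict(gray=(g>92)&(sat<35),pale=(r>120)&(sat>45)&(g>.65*r)&(g<r-8))
def fill(m):
    c,_=cv2.findContours(m,0,2);o=np.zeros_like(m);cv2.drawContours(o,c,-1,1,-1);return o
def near(mask,n,q,z,rad=40):
    # component of mask nearest to the projected guess
    u=proj(n,np.array([[q[0],q[1],z]]))[0];k,l,st,ce=cv2.connectedComponentsWithStats(mask.astype(np.uint8))
    b=[(np.hypot(*(ce[j]-u)),j) for j in range(1,k) if st[j,4]>60];d,j=min(b)
    return (l==j).astype(np.uint8) if d<rad else None
E
cat > m2.py <<'E'
from fit import *
n="w2";i,c=classes(n)
def pr(k,r):print(k,np.round(r[0][:2],4),round(np.degrees(r[0][2]),1),round(r[1],3))
b=fill(near(c["gray"],n,(.577,-.1),.01));r=fit("board",{n:b},(.577,-.1),yaws=(98.8,));pr("board",r)
e=cv2.erode(b,np.ones((7,7),np.uint8));c["br"]=(e>0)&(i[...,1]<195)
s=near(c["br"],n,(.575,-.117),.02);pr("brush",fit("brush",{n:s},(.575,-.117),z0=.01,yaws=(106.8,)));print(s.sum())
for q in((.433,.007,89),(.43,-.19,122)):pr("wedge",fit("wedge",{n:near(c["pale"],n,q,.015)},q,yaws=(q[2],q[2]+180)))
E
python3 m2.py
```

```text
board [ 0.5797 -0.1025] 98.7 0.038
brush [ 0.5766 -0.1198] 106.6 0.036
3953
wedge [0.434  0.0048] 89.4 0.078
wedge [ 0.4312 -0.1923] 121.2 0.064
```

```bash
python3 plan.py .572,-.104,.08,106.7 .572,-.104,.013,106.7,25
```

```text
t 2.55 at [ 0.5811 -0.1129  0.2791] [-1.799e+02 -1.000e-01  9.940e+01] gap 0.0856 F [-0.   0.5 -0.5] grip 0.0
  -> .. x 0.026 y -0.019 z 0.498 az -0.020 rows 3
  -> .572,-.104,.08,106.7 x 0.027 y -0.017 z 0.498 az -0.020 rows 3
  -> .572,-.104,.013,106.7,25 x 0.000 y 0.000 z 0.335 az -0.000 rows 3
```

Request:
{"fn": "arm_command", "kwargs": {
  "increments": [
    {"x": 0.025,"y": -0.02,"z": 0.5,"ax": 0,"ay": 0,"az": -0.02,"fingers": 0.75},
    {"x": 0.025,"y": -0.02,"z": 0.5,"ax": 0,"ay": 0,"az": -0.02,"fingers": 0.75},
    {"x": 0.053,"y": -0.036,"z": 0.996,"ax": 0,"ay": 0,"az": -0.04,"fingers": 0.75},
    {"x": 0.053,"y": -0.036,"z": 0.996,"ax": 0,"ay": 0,"az": -0.04,"fingers": 0.75},
    {"x": 0.053,"y": -0.036,"z": 0.996,"ax": 0,"ay": 0,"az": -0.04,"fingers": 0.75},
    {"x": 0.053,"y": -0.036,"z": 0.996,"ax": 0,"ay": 0,"az": -0.04,"fingers": 0.75},
    {"x": 0.053,"y": -0.036,"z": 0.996,"ax": 0,"ay": 0,"az": -0.04,"fingers": 0.75},
    {"x": 0.053,"y": -0.036,"z": 0.996,"ax": 0,"ay": 0,"az": -0.04,"fingers": 0.75}
  ]
}}

```text
time_s: 3.35
tool_pos: [0.5759, -0.106, 0.0846]
ee_rot: [179.7, 0.2, 106.5]
force: [0.5, -1.1, 0.7]
finger_gap: 0.0637
grip_force: 0.0
```

```bash
python3 plan.py .572,-.104,.013,106.7,25
```

```text
t 3.35 at [ 0.5759 -0.106   0.0846] [179.7   0.2 106.5] gap 0.0637 F [ 0.5 -1.1  0.7] grip 0.0
  -> .572,-.104,.013,106.7,25 x 0.015 y -0.016 z 0.358 az -0.001 rows 3
```

Request:
{"fn": "arm_command", "kwargs": {
  "increments": [
    {"x": 0.0,"y": 0,"z": 0.2,"ax": 0,"ay": 0,"az": 0,"fingers": 0.75},
    {"x": 0,"y": 0,"z": 0.2,"ax": 0,"ay": 0,"az": 0,"fingers": 0.75},
    {"x": 0,"y": 0,"z": 0.2,"ax": 0,"ay": 0,"az": 0,"fingers": 0.75},
    {"x": 0,"y": 0,"z": 0.2,"ax": 0,"ay": 0,"az": 0,"fingers": 0.75}
  ]
}}

```text
time_s: 3.75
tool_pos: [0.5744, -0.1061, 0.0427]
ee_rot: [179.8, 0.1, 106.5]
force: [-0.2, 0.3, -0.1]
finger_gap: 0.0642
grip_force: 0.0
```

```bash
python3 plan.py .572,-.104,.013,106.7,25
```

```text
t 3.75 at [ 0.5744 -0.1061  0.0427] [1.798e+02 1.000e-01 1.065e+02] gap 0.0642 F [-0.2  0.3 -0.1] grip 0.0
  -> .572,-.104,.013,106.7,25 x 0.013 y -0.008 z 0.149 az -0.001 rows 2
```

Request:
{"fn": "arm_command", "kwargs": {
  "increments": [
    {"x": 0.013,"y": -0.008,"z": 0.08,"ax": 0,"ay": 0,"az": 0,"fingers": 0.75},
    {"x": 0.013,"y": -0.008,"z": 0.14,"ax": 0,"ay": 0,"az": 0,"fingers": 0.75},
    {"x": 0.013,"y": -0.008,"z": 0.145,"ax": 0,"ay": 0,"az": 0,"fingers": 0.75},
    {"x": 0.013,"y": -0.008,"z": 0.145,"ax": 0,"ay": 0,"az": 0,"fingers": 0.75},
    {"x": 0.013,"y": -0.008,"z": 0.145,"ax": 0,"ay": 0,"az": 0,"fingers": 0.3},
    {"x": 0.013,"y": -0.008,"z": 0.145,"ax": 0,"ay": 0,"az": 0,"fingers": 0.3},
    {"x": 0.013,"y": -0.008,"z": 0.145,"ax": 0,"ay": 0,"az": 0,"fingers": 0.3},
    {"x": 0.013,"y": -0.008,"z": 0.145,"ax": 0,"ay": 0,"az": 0,"fingers": 0.3}
  ],
  "squeeze": 40
}}

```text
time_s: 4.55
tool_pos: [0.5707, -0.1036, 0.0118]
ee_rot: [180.0, 0.0, 106.5]
force: [0.3, -0.1, -0.4]
finger_gap: 0.0257
grip_force: 0.0
```

```bash
python3 plan.py .557,-.379,.1,0.9 .549,-.381,.03,0.9 
```

```text
t 4.55 at [ 0.5707 -0.1036  0.0118] [180.    0.  106.5] gap 0.0257 F [ 0.3 -0.1 -0.4] grip 0.0
  -> .. x -0.650 y -0.228 z -0.220 az 0.293 rows 7
  -> .557,-.379,.1,0.9 x -0.575 y 0.380 z -0.220 az 0.293 rows 7
  -> .549,-.381,.03,0.9 x -0.040 y 0.009 z 0.350 az -0.000 rows 2
```

```bash
python3 shot.py w3;python3 -c "
import cv2
a=cv2.imread('pics/w3.png');cv2.imwrite('pics/w3c.png',cv2.resize(a[140:440,160:480],None,fx=2,fy=2))"; python3 plan.py
```

```text
t 4.6 at [ 0.5706 -0.1036  0.0117] [180.    0.  106.5] gap 0.0255 F [-0.3  0.9 -0.8] grip 0.0
```

View pics/w3c.png

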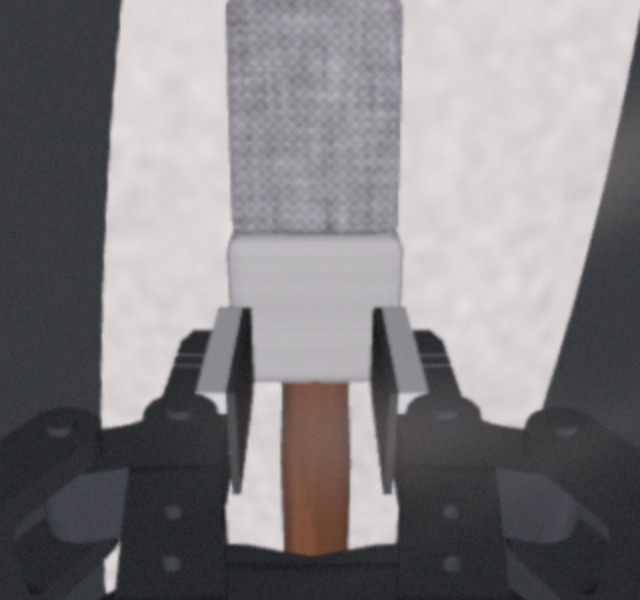

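The pads are about 25 mm apart and hide the sides of the 42 mm ferrule, with their tips near crop (245,310). So they sit above it, and the tips end higher than I assumed. I'll open and feel downwards slowly.

Request:
{"fn": "arm_command", "kwargs": {
  "increments": [
    {"x": 0,"y": 0,"z": 0,"ax": 0,"ay": 0,"az": 0,"fingers": 0.75},
    {"x": 0,"y": 0,"z": 0,"ax": 0,"ay": 0,"az": 0,"fingers": 0.75},
    {"x": 0,"y": 0,"z": 0,"ax": 0,"ay": 0,"az": 0,"fingers": 0.75},
    {"x": 0,"y": 0,"z": 0,"ax": 0,"ay": 0,"az": 0,"fingers": 0.75},
    {"x": 0,"y": 0,"z": 0.015,"ax": 0,"ay": 0,"az": 0,"fingers": 0.75},
    {"x": 0,"y": 0,"z": 0.025,"ax": 0,"ay": 0,"az": 0,"fingers": 0.75},
    {"x": 0,"y": 0,"z": 0.025,"ax": 0,"ay": 0,"az": 0,"fingers": 0.75}
  ]
}}

```text
time_s: 5.3
tool_pos: [0.5699, -0.1034, 0.0059]
ee_rot: [-179.9, -0.0, 106.5]
force: [-0.9, 0.4, 0.0]
finger_gap: 0.0638
grip_force: 0.0
```

```bash
python3 - <<'E'
from cell import *
import cv2
for n,(x0,y0,x1,y1) in dict(scene=(220,200,340,320),side=(290,200,410,320)).items():
    im=grab_frame(n)[:,:,::-1];cv2.imwrite(f"pics/{n}1.png",im)
a=cv2.imread("pics/scene1.png")[200:340,220:340];b=cv2.imread("pics/side1.png")[200:340,290:410]
cv2.imwrite("pics/ab.png",cv2.resize(cv2.hconcat([a,b]),None,fx=3.3,fy=3.3,interpolation=cv2.INTER_CUBIC))
E
python3 plan.py
```

```text
t 5.4 at [ 0.5702 -0.1035  0.0062] [-180.    -0.   106.5] gap 0.0643 F [ 0.  -0.2 -0. ] grip 0.0
```

View pics/ab.png

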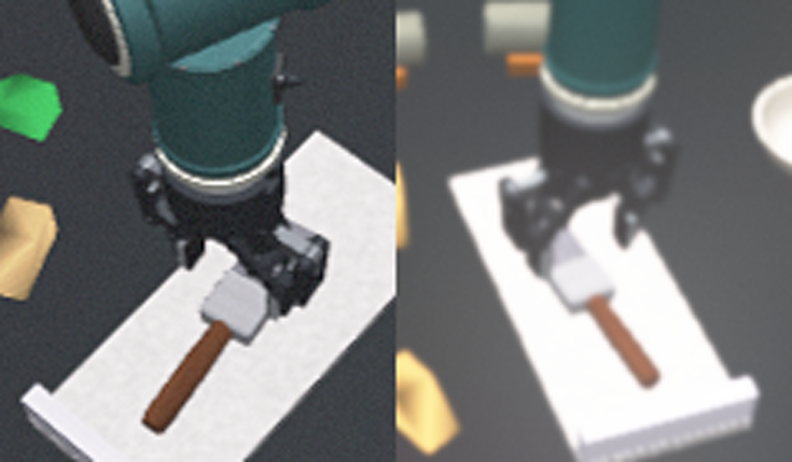

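```bash
python3 - <<'E'
from fit import *
from scipy.optimize import least_squares
for a,b in(((305.8,294.5),(359.4,272.7)),((276.7,280.3),(337,281))):
    r=least_squares(lambda X:np.r_[proj("scene",X[None])[0]-a,proj("side",X[None])[0]-b],[.57,-.1,.03]);print(r.x.round(4),r.fun.round(1))
for X in([.5702,-.1035,.0062],[.5702,-.1035,.04]):print([proj(n,np.array([X]))[0].round(1) for n in P])
E
```

```text
[ 0.6084 -0.0928  0.0517] [-0.   0.1 -0.  -0.1]
[ 0.5438 -0.1219  0.0637] [-0.  0. -0. -0.]
[array([292.1, 295.4]), array([344.4, 289.6])]
[array([291.3, 288.5]), array([345.2, 280.7])]
```

The scene and side cameras agree that the fingertips are about 40 mm above the reported TCP height (tips at z≈0.05, reported 0.006). So the fingers have to go lower; I'll descend gently while reading the force.

Request:
{"fn": "arm_command", "kwargs": {
  "increments": [
    {"x": 0,"y": 0,"z": 0.03,"ax": 0,"ay": 0,"az": 0,"fingers": 0.75},
    {"x": 0,"y": 0,"z": 0.06,"ax": 0,"ay": 0,"az": 0,"fingers": 0.75},
    {"x": 0,"y": 0,"z": 0.08,"ax": 0,"ay": 0,"az": 0,"fingers": 0.75},
    {"x": 0,"y": 0,"z": 0.08,"ax": 0,"ay": 0,"az": 0,"fingers": 0.75}
  ]
}}

```text
time_s: 5.8
tool_pos: [0.5694, -0.1033, -0.0107]
ee_rot: [-179.9, -0.1, 106.5]
force: [0.3, -0.6, -0.7]
finger_gap: 0.0637
grip_force: 0.0
```

Request:
{"fn": "arm_command", "kwargs": {
  "increments": [
    {"x": 0,"y": 0,"z": 0.015,"ax": 0,"ay": 0,"az": 0,"fingers": 0.75},
    {"x": 0,"y": 0,"z": 0.03,"ax": 0,"ay": 0,"az": 0,"fingers": 0.75},
    {"x": 0,"y": 0,"z": 0.03,"ax": 0,"ay": 0,"az": 0,"fingers": 0.4},
    {"x": 0,"y": 0,"z": 0.03,"ax": 0,"ay": 0,"az": 0,"fingers": 0.4},
    {"x": 0,"y": 0,"z": 0.03,"ax": 0,"ay": 0,"az": 0,"fingers": 0.4},
    {"x": 0,"y": 0,"z": 0.03,"ax": 0,"ay": 0,"az": 0,"fingers": 0.4}
  ],
  "squeeze": 40
}}

```text
time_s: 6.4
tool_pos: [0.5706, -0.1036, -0.0154]
ee_rot: [180.0, 0.0, 106.5]
force: [0.9, -0.2, 1.0]
finger_gap: 0.0405
grip_force: 40.5
```

```bash
python3 plan.py .5706,-.1036,.08,106.5,30 .550,-.382,.08,.9 .550,-.382,0,.9,20
```

```text
t 6.4 at [ 0.5706 -0.1036 -0.0154] [180.    0.  106.5] gap 0.0405 F [ 0.9 -0.2  1. ] grip 40.5
  -> .5706,-.1036,.08,106.5,30 x -0.000 y -0.000 z -0.477 az -0.000 rows 4
  -> .. x -0.653 y -0.247 z -0.000 az 0.293 rows 7
  -> .550,-.382,.08,.9 x -0.591 y 0.371 z -0.000 az 0.293 rows 7
  -> .550,-.382,0,.9,20 x 0.000 y 0.000 z 0.400 az -0.000 rows 4
```

Request:
{"fn": "arm_command", "kwargs": {
  "increments": [
    {"x": 0,"y": 0,"z": -0.12,"ax": 0,"ay": 0,"az": 0,"fingers": 0.4},
    {"x": 0,"y": 0,"z": -0.3,"ax": 0,"ay": 0,"az": 0,"fingers": 0.4},
    {"x": 0,"y": 0,"z": -0.475,"ax": 0,"ay": 0,"az": 0,"fingers": 0.4},
    {"x": 0,"y": 0,"z": -0.475,"ax": 0,"ay": 0,"az": 0,"fingers": 0.4}
  ]
}}

```text
time_s: 6.8
tool_pos: [0.5751, -0.1046, 0.0855]
ee_rot: [179.5, 0.3, 106.5]
force: [1.0, 0.3, 0.1]
finger_gap: 0.0407
grip_force: 40.9
```

Request:
{"fn": "arm_command", "kwargs": {
  "increments": [
    {"x": -0.1,"y": -0.03,"z": 0,"ax": 0,"ay": 0,"az": 0.045,"fingers": 0.4},
    {"x": -0.2,"y": -0.07,"z": 0,"ax": 0,"ay": 0,"az": 0.09,"fingers": 0.4},
    {"x": -0.3,"y": -0.11,"z": 0,"ax": 0,"ay": 0,"az": 0.135,"fingers": 0.4},
    {"x": -0.4,"y": -0.15,"z": 0,"ax": 0,"ay": 0,"az": 0.18,"fingers": 0.4},
    {"x": -0.5,"y": -0.19,"z": 0,"ax": 0,"ay": 0,"az": 0.225,"fingers": 0.4},
    {"x": -0.6,"y": -0.23,"z": 0,"ax": 0,"ay": 0,"az": 0.27,"fingers": 0.4},
    {"x": -0.653,"y": -0.247,"z": 0,"ax": 0,"ay": 0,"az": 0.293,"fingers": 0.4}
  ]
}}

```text
time_s: 7.5
tool_pos: [0.559, -0.2441, 0.0782]
ee_rot: [-179.9, 0.0, 53.4]
force: [0.4, -1.1, 0.1]
finger_gap: 0.0409
grip_force: 40.8
```

Request:
{"fn": "arm_command", "kwargs": {
  "increments": [
    {"x": -0.1,"y": 0.06,"z": 0,"ax": 0,"ay": 0,"az": 0.045,"fingers": 0.4},
    {"x": -0.2,"y": 0.12,"z": 0,"ax": 0,"ay": 0,"az": 0.09,"fingers": 0.4},
    {"x": -0.3,"y": 0.18,"z": 0,"ax": 0,"ay": 0,"az": 0.135,"fingers": 0.4},
    {"x": -0.4,"y": 0.24,"z": 0,"ax": 0,"ay": 0,"az": 0.18,"fingers": 0.4},
    {"x": -0.5,"y": 0.3,"z": 0,"ax": 0,"ay": 0,"az": 0.225,"fingers": 0.4},
    {"x": -0.591,"y": 0.371,"z": 0,"ax": 0,"ay": 0,"az": 0.293,"fingers": 0.4},
    {"x": -0.591,"y": 0.371,"z": 0,"ax": 0,"ay": 0,"az": 0.293,"fingers": 0.4},
    {"x": -0.591,"y": 0.371,"z": 0,"ax": 0,"ay": 0,"az": 0.293,"fingers": 0.4}
  ]
}}

```text
time_s: 8.3
tool_pos: [0.5491, -0.3823, 0.078]
ee_rot: [-179.9, 0.1, 0.9]
force: [0.1, 0.4, -1.5]
finger_gap: 0.0409
grip_force: 40.8
```

```bash
python3 shot.py w4; python3 plan.py .550,-.382,-.02,.9,20
python3 - <<'E'
from fit import *
n="w4";i,c=classes(n);m=near(c["gray"],n,(.534,-.381),.01,90);print(m is not None and m.sum(), [proj(n,np.array([[.55+dx,-.38+dy,.018]]))[0].round() for dx in(-.125,.125) for dy in(-.065,.065)])
E
```

```text
t 8.35 at [ 0.5492 -0.3817  0.0781] [-1.799e+02  1.000e-01  1.000e+00] gap 0.0401 F [-0.6  0.8 -0.9] grip 40.8
  -> .550,-.382,-.02,.9,20 x 0.004 y 0.002 z 0.490 az 0.001 rows 5
53673 [array([389., 387.]), array([232., 385.]), array([416.,  59.]), array([213.,  56.])]
```

View pics/w4.png

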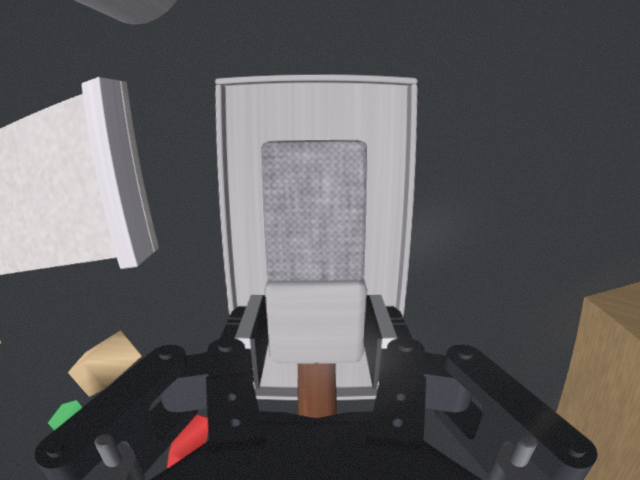

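Brush centred over the tray (rim px 218–415, far edge v=79). Lowering.

Request:
{"fn": "arm_command", "kwargs": {
  "increments": [
    {"x": 0.004,"y": 0.002,"z": 0.15,"ax": 0,"ay": 0,"az": 0,"fingers": 0.4},
    {"x": 0.004,"y": 0.002,"z": 0.3,"ax": 0,"ay": 0,"az": 0,"fingers": 0.4},
    {"x": 0.004,"y": 0.002,"z": 0.4,"ax": 0,"ay": 0,"az": 0,"fingers": 0.4},
    {"x": 0.004,"y": 0.002,"z": 0.46,"ax": 0,"ay": 0,"az": 0,"fingers": 0.4},
    {"x": 0.004,"y": 0.002,"z": 0.485,"ax": 0,"ay": 0,"az": 0,"fingers": 0.4},
    {"x": 0.004,"y": 0.002,"z": 0.49,"ax": 0,"ay": 0,"az": 0,"fingers": 0.4},
    {"x": 0.004,"y": 0.002,"z": 0.49,"ax": 0,"ay": 0,"az": 0,"fingers": 0.4}
  ]
}}

```text
time_s: 9.05
tool_pos: [0.5517, -0.3828, -0.0175]
ee_rot: [179.9, -0.1, 1.0]
force: [-0.9, 1.0, -0.3]
finger_gap: 0.0411
grip_force: 40.8
```

```bash
python3 plan.py
```

```text
t 9.05 at [ 0.5517 -0.3828 -0.0175] [ 1.799e+02 -1.000e-01  1.000e+00] gap 0.0411 F [-0.9  1.  -0.3] grip 40.8
```

Request:
{"fn": "arm_command", "kwargs": {
  "increments": [
    {"x": 0,"y": 0,"z": 0.007,"ax": 0,"ay": 0,"az": 0,"fingers": 0.4},
    {"x": 0,"y": 0,"z": 0.007,"ax": 0,"ay": 0,"az": 0,"fingers": 0.65},
    {"x": 0,"y": 0,"z": 0.007,"ax": 0,"ay": 0,"az": 0,"fingers": 0.65},
    {"x": 0,"y": 0,"z": 0.007,"ax": 0,"ay": 0,"az": 0,"fingers": 0.65},
    {"x": 0,"y": 0,"z": -0.15,"ax": 0,"ay": 0,"az": 0,"fingers": 0.65},
    {"x": 0,"y": 0,"z": -0.4,"ax": 0,"ay": 0,"az": 0,"fingers": 0.65},
    {"x": 0,"y": 0,"z": -0.8,"ax": 0,"ay": 0,"az": 0,"fingers": 0.8},
    {"x": 0,"y": 0,"z": -0.9,"ax": 0,"ay": 0,"az": 0,"fingers": 0.9}
  ]
}}

```text
time_s: 9.85
tool_pos: [0.5505, -0.3822, 0.1633]
ee_rot: [-180.0, 0.0, 1.0]
force: [0.4, -0.6, 0.2]
finger_gap: 0.0768
grip_force: 0.0
```

```bash
python3 plan.py .46,.25,.25,8.8
```

```text
t 9.85 at [ 0.5505 -0.3822  0.1633] [-180.    0.    1.] gap 0.0768 F [ 0.4 -0.6  0.2] grip 0.0
  -> .. x -0.099 y -0.792 z -0.108 az -0.011 rows 4
  -> .. x -0.072 y -0.795 z -0.108 az -0.011 rows 4
  -> .. x -0.045 y -0.797 z -0.108 az -0.011 rows 4
  -> .46,.25,.25,8.8 x -0.018 y -0.798 z -0.108 az -0.011 rows 4
```

Request:
{"fn": "arm_command", "kwargs": {
  "increments": [
    {"x": -0.1,"y": -0.79,"z": -0.11,"ax": 0,"ay": 0,"az": -0.011,"fingers": 0.9},
    {"x": -0.1,"y": -0.79,"z": -0.11,"ax": 0,"ay": 0,"az": -0.011,"fingers": 0.9},
    {"x": -0.1,"y": -0.79,"z": -0.11,"ax": 0,"ay": 0,"az": -0.011,"fingers": 0.9},
    {"x": -0.1,"y": -0.79,"z": -0.11,"ax": 0,"ay": 0,"az": -0.011,"fingers": 0.9}
  ]
}}

```text
time_s: 10.25
tool_pos: [0.5275, -0.2207, 0.1848]
ee_rot: [-179.9, -0.1, 3.1]
force: [-0.4, -0.7, 0.5]
finger_gap: 0.0768
grip_force: 0.0
```

Request:
{"fn": "arm_command", "kwargs": {
  "increments": [
    {"x": -0.07,"y": -0.8,"z": -0.11,"ax": 0,"ay": 0,"az": -0.011,"fingers": 0.9},
    {"x": -0.07,"y": -0.8,"z": -0.11,"ax": 0,"ay": 0,"az": -0.011,"fingers": 0.9},
    {"x": -0.07,"y": -0.8,"z": -0.11,"ax": 0,"ay": 0,"az": -0.011,"fingers": 0.9},
    {"x": -0.07,"y": -0.8,"z": -0.11,"ax": 0,"ay": 0,"az": -0.011,"fingers": 0.9}
  ]
}}

```text
time_s: 10.65
tool_pos: [0.5056, -0.0624, 0.2065]
ee_rot: [-179.9, -0.1, 5.1]
force: [-0.6, -1.2, 0.1]
finger_gap: 0.0767
grip_force: 0.0
```

Request:
{"fn": "arm_command", "kwargs": {
  "increments": [
    {"x": -0.05,"y": -0.8,"z": -0.11,"ax": 0,"ay": 0,"az": -0.011,"fingers": 0.9},
    {"x": -0.05,"y": -0.8,"z": -0.11,"ax": 0,"ay": 0,"az": -0.011,"fingers": 0.9},
    {"x": -0.05,"y": -0.8,"z": -0.11,"ax": 0,"ay": 0,"az": -0.011,"fingers": 0.9},
    {"x": -0.05,"y": -0.8,"z": -0.11,"ax": 0,"ay": 0,"az": -0.011,"fingers": 0.9}
  ]
}}

```text
time_s: 11.05
tool_pos: [0.4822, 0.0961, 0.2286]
ee_rot: [-179.9, -0.1, 7.1]
force: [0.8, -1.1, -0.2]
finger_gap: 0.0767
grip_force: 0.0
```

Request:
{"fn": "arm_command", "kwargs": {
  "increments": [
    {"x": -0.02,"y": -0.8,"z": -0.11,"ax": 0,"ay": 0,"az": -0.011,"fingers": 0.9},
    {"x": -0.02,"y": -0.8,"z": -0.11,"ax": 0,"ay": 0,"az": -0.011,"fingers": 0.9},
    {"x": -0.02,"y": -0.8,"z": -0.11,"ax": 0,"ay": 0,"az": -0.011,"fingers": 0.9},
    {"x": -0.02,"y": -0.8,"z": -0.11,"ax": 0,"ay": 0,"az": -0.011,"fingers": 0.9},
    {"x": -0.02,"y": -0.8,"z": -0.11,"ax": 0,"ay": 0,"az": -0.011,"fingers": 0.9},
    {"x": -0.02,"y": -0.8,"z": -0.11,"ax": 0,"ay": 0,"az": -0.011,"fingers": 0.9},
    {"x": -0.02,"y": -0.8,"z": -0.11,"ax": 0,"ay": 0,"az": -0.011,"fingers": 0.9}
  ]
}}

```text
time_s: 11.75
tool_pos: [0.4591, 0.2492, 0.2489]
ee_rot: [179.9, 0.0, 8.8]
force: [-0.0, 0.9, 0.2]
finger_gap: 0.077
grip_force: 0.0
```

```bash
python3 shot.py w5; python3 plan.py; cat > m5.py <<'E'
import sys
from fit import *
def hullm(m):
    o=np.zeros_like(m);c,_=cv2.findContours(m,0,2);cv2.fillConvexPoly(o,cv2.convexHull(np.vstack(c)),1);return o
n=sys.argv[1];i,c=classes(n);g=i[...,1]
m=cv2.morphologyEx(((g>88)&(i.max(2)-i.min(2)<35)).astype(np.uint8),cv2.MORPH_OPEN,np.ones((3,3),np.uint8))
for k,q in dict(cA=(.4415,.193,0),cB=(.4456,.3278,19),cC=(.59,.335,18),cD=(.598,.191,-9)).items():
    u=proj(n,np.array([[q[0],q[1],.037]]))[0]
    s=near(m,n,q,.037,35)
    if s is None:print(k,"none",u);continue
    r=fit("core",{n:hullm(s)},q,yaws=(q[2],));print(k,np.round(r[0][:2],4),round(np.degrees(r[0][2]),1),"cost",round(r[1],3),u.round())
E
python3 m5.py w5
```

```text
t 11.8 at [0.4591 0.2493 0.249 ] [179.9   0.    8.8] gap 0.0767 F [-0.1  0.1  0.2] grip 0.0
cA [0.4443 0.1881] 0.3 cost 0.021 [363. 224.]
cB [0.4491 0.3236] 22.6 cost 0.04 [241. 202.]
cC [0.5936 0.3287] 20.7 cost 0.022 [252.  68.]
cD [0.6    0.1867] -8.5 cost 0.023 [391.  81.]
```

View pics/w5.png

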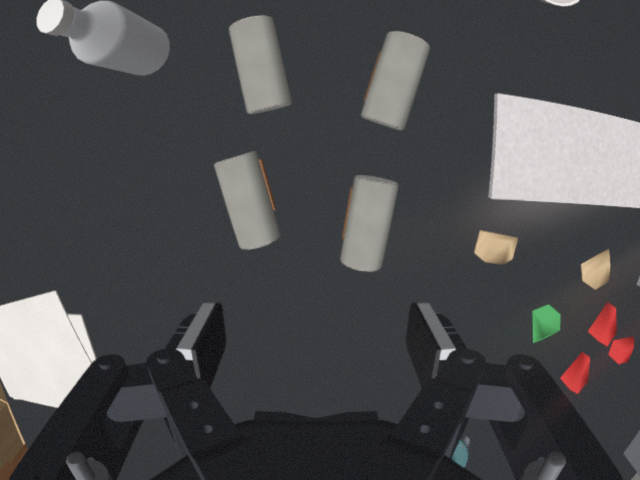

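All four cores are clear, at (371,222), (247,200), (260,64) and (395,80); the fits are good. Picking core A.

```bash
python3 plan.py .4435,.1885,.06,.3 .4435,.1885,-.017,.3,25
```

```text
t 11.8 at [0.4591 0.2493 0.249 ] [179.9   0.    8.8] gap 0.0767 F [-0.1  0.1  0.2] grip 0.0
  -> .4435,.1885,.06,.3 x -0.124 y 0.289 z 0.945 az 0.047 rows 5
  -> .4435,.1885,-.017,.3,25 x 0.000 y 0.000 z 0.385 az -0.000 rows 4
```

Request:
{"fn": "arm_command", "kwargs": {
  "increments": [
    {"x": -0.124,"y": 0.289,"z": 0.945,"ax": 0,"ay": 0,"az": 0.047,"fingers": 1},
    {"x": -0.124,"y": 0.289,"z": 0.945,"ax": 0,"ay": 0,"az": 0.047,"fingers": 1},
    {"x": -0.124,"y": 0.289,"z": 0.945,"ax": 0,"ay": 0,"az": 0.047,"fingers": 1},
    {"x": -0.124,"y": 0.289,"z": 0.945,"ax": 0,"ay": 0,"az": 0.047,"fingers": 1},
    {"x": -0.124,"y": 0.289,"z": 0.945,"ax": 0,"ay": 0,"az": 0.047,"fingers": 1},
    {"x": -0.124,"y": 0.289,"z": 0.945,"ax": 0,"ay": 0,"az": 0.047,"fingers": 1},
    {"x": -0.124,"y": 0.289,"z": 0.945,"ax": 0,"ay": 0,"az": 0.047,"fingers": 1},
    {"x": -0.124,"y": 0.289,"z": 0.945,"ax": 0,"ay": 0,"az": 0.047,"fingers": 1}
  ],
  "squeeze": 30
}}

```text
time_s: 12.6
tool_pos: [0.4465, 0.1917, 0.0639]
ee_rot: [-179.9, -0.3, 0.5]
force: [-0.0, -0.2, -0.0]
finger_gap: 0.0858
grip_force: 0.0
```

```bash
python3 shot.py w6; python3 plan.py .4435,.1885,-.017,.3,25
python3 - <<'E'
from fit import *
n="w6";i,c=classes(n);g=i[...,1]
m=((g>88)&(i.max(2)-i.min(2)<35)).astype(np.uint8)
# columns of core edges on several rows, and pad inner edges
for v in(150,200,240,280):
    r=np.flatnonzero(m[v,200:440])+200;print(v,r.min() if len(r) else None,r.max() if len(r) else None)
print([proj(n,np.array([[.4435,.1885+d,.037]]))[0].round(1) for d in(-.024,0,.024)])
E
```

```text
t 12.65 at [0.4461 0.1916 0.0636] [-179.9   -0.3    0.5] gap 0.0856 F [ 0.5 -0.4 -0.9] grip 0.0
  -> .4435,.1885,-.017,.3,25 x -0.013 y 0.016 z 0.403 az 0.001 rows 4
150 None None
200 280 363
240 281 362
280 282 360
[array([360.7, 266.9]), array([320.5, 266.7]), array([280.1, 266.3])]
```

Request:
{"fn": "arm_command", "kwargs": {
  "increments": [
    {"x": 0,"y": 0.003,"z": 0.13,"ax": 0,"ay": 0,"az": 0,"fingers": 1},
    {"x": 0,"y": 0.003,"z": 0.25,"ax": 0,"ay": 0,"az": 0,"fingers": 1},
    {"x": 0,"y": 0.003,"z": 0.34,"ax": 0,"ay": 0,"az": 0,"fingers": 1},
    {"x": 0,"y": 0.003,"z": 0.385,"ax": 0,"ay": 0,"az": 0,"fingers": 1},
    {"x": 0,"y": 0.003,"z": 0.385,"ax": 0,"ay": 0,"az": 0,"fingers": 1},
    {"x": 0,"y": 0.003,"z": 0.385,"ax": 0,"ay": 0,"az": 0,"fingers": 1},
    {"x": 0,"y": 0.003,"z": 0.385,"ax": 0,"ay": 0,"az": 0,"fingers": 0.7},
    {"x": 0,"y": 0.003,"z": 0.385,"ax": 0,"ay": 0,"az": 0,"fingers": 0.7}
  ]
}}

```text
time_s: 13.45
tool_pos: [0.4443, 0.1901, -0.0153]
ee_rot: [-180.0, -0.1, 0.5]
force: [-0.8, -0.8, 0.1]
finger_gap: 0.0603
grip_force: 0.0
```

Request:
{"fn": "arm_command", "kwargs": {
  "increments": [
    {"x": 0,"y": 0,"z": 0,"ax": 0,"ay": 0,"az": 0,"fingers": 0.5},
    {"x": 0,"y": 0,"z": 0,"ax": 0,"ay": 0,"az": 0,"fingers": 0.5},
    {"x": 0,"y": 0,"z": 0,"ax": 0,"ay": 0,"az": 0,"fingers": 0.5},
    {"x": 0,"y": 0,"z": 0,"ax": 0,"ay": 0,"az": 0,"fingers": 0.5},
    {"x": 0,"y": 0,"z": 0,"ax": 0,"ay": 0,"az": 0,"fingers": 0.5}
  ]
}}

```text
time_s: 13.95
tool_pos: [0.4439, 0.1884, -0.0153]
ee_rot: [179.9, -0.1, 0.5]
force: [-0.5, -7.1, 7.1]
finger_gap: 0.0472
grip_force: 29.9
```

```bash
python3 plan.py .443,.188,.08,.3 .5925,-.1915,.08,8.75 .5925,-.1915,-.01,8.75,20
```

```text
t 13.95 at [ 0.4439  0.1884 -0.0153] [ 1.799e+02 -1.000e-01  5.000e-01] gap 0.0472 F [-0.5 -7.1  7.1] grip 29.9
  -> .443,.188,.08,.3 x -0.005 y 0.002 z -0.477 az 0.001 rows 3
  -> .. x 0.369 y 0.951 z -0.000 az -0.023 rows 5
  -> .5925,-.1915,.08,8.75 x 0.298 y 0.975 z -0.000 az -0.023 rows 5
  -> .5925,-.1915,-.01,8.75,20 x 0.000 y 0.000 z 0.450 az -0.000 rows 5
```

Request:
{"fn": "arm_command", "kwargs": {
  "increments": [
    {"x": 0,"y": 0,"z": -0.1,"ax": 0,"ay": 0,"az": 0,"fingers": 0.5},
    {"x": 0,"y": 0,"z": -0.25,"ax": 0,"ay": 0,"az": 0,"fingers": 0.5},
    {"x": 0,"y": 0,"z": -0.4,"ax": 0,"ay": 0,"az": 0,"fingers": 0.5},
    {"x": 0,"y": 0,"z": -0.475,"ax": 0,"ay": 0,"az": 0,"fingers": 0.5}
  ]
}}

```text
time_s: 14.35
tool_pos: [0.4441, 0.1899, 0.0806]
ee_rot: [-179.9, -0.1, 0.4]
force: [0.8, 0.2, -5.0]
finger_gap: 0.047
grip_force: 33.9
```

Request:
{"fn": "arm_command", "kwargs": {
  "increments": [
    {"x": 0.07,"y": 0.19,"z": 0,"ax": 0,"ay": 0,"az": -0.005,"fingers": 0.5},
    {"x": 0.14,"y": 0.38,"z": 0,"ax": 0,"ay": 0,"az": -0.01,"fingers": 0.5},
    {"x": 0.21,"y": 0.57,"z": 0,"ax": 0,"ay": 0,"az": -0.014,"fingers": 0.5},
    {"x": 0.28,"y": 0.76,"z": 0,"ax": 0,"ay": 0,"az": -0.019,"fingers": 0.5},
    {"x": 0.364,"y": 0.953,"z": 0,"ax": 0,"ay": 0,"az": -0.023,"fingers": 0.5},
    {"x": 0.364,"y": 0.953,"z": 0,"ax": 0,"ay": 0,"az": -0.023,"fingers": 0.5}
  ]
}}

```text
time_s: 14.95
tool_pos: [0.5191, -0.0048, 0.0784]
ee_rot: [179.9, -0.1, 4.4]
force: [-0.4, 0.2, -4.4]
finger_gap: 0.0469
grip_force: 33.9
```

Request:
{"fn": "arm_command", "kwargs": {
  "increments": [
    {"x": 0.06,"y": 0.19,"z": 0,"ax": 0,"ay": 0,"az": -0.005,"fingers": 0.5},
    {"x": 0.12,"y": 0.38,"z": 0,"ax": 0,"ay": 0,"az": -0.01,"fingers": 0.5},
    {"x": 0.18,"y": 0.57,"z": 0,"ax": 0,"ay": 0,"az": -0.014,"fingers": 0.5},
    {"x": 0.24,"y": 0.76,"z": 0,"ax": 0,"ay": 0,"az": -0.019,"fingers": 0.5},
    {"x": 0.298,"y": 0.975,"z": 0,"ax": 0,"ay": 0,"az": -0.023,"fingers": 0.5},
    {"x": 0.298,"y": 0.975,"z": 0,"ax": 0,"ay": 0,"az": -0.023,"fingers": 0.5},
    {"x": 0.298,"y": 0.975,"z": 0,"ax": 0,"ay": 0,"az": -0.023,"fingers": 0.5},
    {"x": 0.298,"y": 0.975,"z": 0,"ax": 0,"ay": 0,"az": -0.023,"fingers": 0.5}
  ]
}}

```text
time_s: 15.75
tool_pos: [0.5912, -0.1887, 0.0774]
ee_rot: [-179.9, 0.1, 8.7]
force: [0.5, 0.8, -3.8]
finger_gap: 0.0468
grip_force: 34.2
```

```bash
python3 shot.py w7; python3 plan.py .5925,-.1915,-.0175,8.75,20
```

```text
t 15.8 at [ 0.5913 -0.1884  0.0776] [-1.799e+02  1.000e-01  8.800e+00] gap 0.0468 F [-0.3 -0.1 -4.6] grip 34.2
  -> .5925,-.1915,-.0175,8.75,20 x 0.003 y 0.016 z 0.475 az 0.000 rows 5
```

View pics/w7.png

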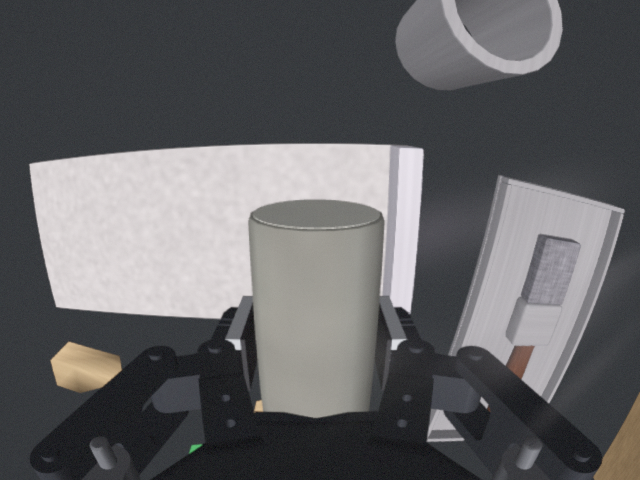

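Core A is held level and aligned with the board (far-left corner (32,163), near-left (56,306), stop top corner (423,149)). The brush lies in the tray. I'll check the board pose against these pixels.

```bash
cat > brd.py <<'E'
from fit import *
from scipy.optimize import least_squares
n="w7";L=np.array([[150,-65,10],[150,65,10],[-150,-65,40],[-135,-65,40]])/1e3
O=np.array([[32,163],[56,306],[423,149],[399,147]])
print(proj(n,place(L,(.579,-.1035,np.radians(98.75)))).round(1).tolist())
r=least_squares(lambda q:(proj(n,place(L,q))-O).ravel(),(.579,-.1035,np.radians(98.7)));print(r.x[:2].round(4),np.degrees(r.x[2]).round(2),r.fun.round(1))
E
python3 brd.py
```

```text
[[28.5, 164.6], [55.8, 308.1], [423.3, 149.6], [398.8, 148.6]]
[ 0.5801 -0.1037] 98.61 [-3.3 -0.1 -0.5  0.7  1.1 -0.4  0.7  0.4]
```

Request:
{"fn": "arm_command", "kwargs": {
  "increments": [
    {"x": 0.003,"y": 0.014,"z": 0.12,"ax": 0,"ay": 0,"az": 0,"fingers": 0.5},
    {"x": 0.003,"y": 0.014,"z": 0.24,"ax": 0,"ay": 0,"az": 0,"fingers": 0.5},
    {"x": 0.003,"y": 0.014,"z": 0.34,"ax": 0,"ay": 0,"az": 0,"fingers": 0.5},
    {"x": 0.003,"y": 0.014,"z": 0.41,"ax": 0,"ay": 0,"az": 0,"fingers": 0.5},
    {"x": 0.003,"y": 0.014,"z": 0.44,"ax": 0,"ay": 0,"az": 0,"fingers": 0.5},
    {"x": 0.003,"y": 0.014,"z": 0.455,"ax": 0,"ay": 0,"az": 0,"fingers": 0.5},
    {"x": 0.003,"y": 0.014,"z": 0.465,"ax": 0,"ay": 0,"az": 0,"fingers": 0.5},
    {"x": 0.003,"y": 0.014,"z": 0.465,"ax": 0,"ay": 0,"az": 0,"fingers": 0.5}
  ]
}}

```text
time_s: 16.6
tool_pos: [0.5943, -0.1928, -0.0137]
ee_rot: [180.0, -0.1, 8.7]
force: [0.3, 0.6, -4.2]
finger_gap: 0.0475
grip_force: 34.2
```

Request:
{"fn": "arm_command", "kwargs": {
  "increments": [
    {"x": 0,"y": 0,"z": 0.004,"ax": 0,"ay": 0,"az": 0,"fingers": 0.5},
    {"x": 0,"y": 0,"z": 0.008,"ax": 0,"ay": 0,"az": 0,"fingers": 0.5},
    {"x": 0,"y": 0,"z": 0.008,"ax": 0,"ay": 0,"az": 0,"fingers": 0.5}
  ]
}}

```text
time_s: 16.9
tool_pos: [0.5938, -0.1928, -0.0158]
ee_rot: [180.0, -0.0, 8.7]
force: [-0.3, -0.2, -4.8]
finger_gap: 0.0472
grip_force: 34.2
```

Request:
{"fn": "arm_command", "kwargs": {
  "increments": [
    {"x": 0,"y": 0,"z": 0.004,"ax": 0,"ay": 0,"az": 0,"fingers": 0.5},
    {"x": 0,"y": 0,"z": 0.008,"ax": 0,"ay": 0,"az": 0,"fingers": 0.5},
    {"x": 0,"y": 0,"z": 0.01,"ax": 0,"ay": 0,"az": 0,"fingers": 0.5},
    {"x": 0,"y": 0,"z": 0.01,"ax": 0,"ay": 0,"az": 0,"fingers": 0.5}
  ]
}}

```text
time_s: 17.3
tool_pos: [0.5936, -0.1927, -0.0177]
ee_rot: [180.0, -0.0, 8.7]
force: [-1.9, -0.5, -1.2]
finger_gap: 0.0468
grip_force: 34.7
```

Request:
{"fn": "arm_command", "kwargs": {
  "increments": [
    {"x": 0,"y": 0,"z": 0,"ax": 0,"ay": 0,"az": 0,"fingers": 0.62},
    {"x": 0,"y": 0,"z": 0,"ax": 0,"ay": 0,"az": 0,"fingers": 0.66},
    {"x": 0,"y": 0,"z": 0,"ax": 0,"ay": 0,"az": 0,"fingers": 0.66},
    {"x": 0,"y": 0,"z": -0.1,"ax": 0,"ay": 0,"az": 0,"fingers": 0.66},
    {"x": 0,"y": 0,"z": -0.3,"ax": 0,"ay": 0,"az": 0,"fingers": 0.66},
    {"x": 0,"y": 0,"z": -0.45,"ax": 0,"ay": 0,"az": 0,"fingers": 0.7}
  ]
}}

```text
time_s: 17.9
tool_pos: [0.594, -0.1928, 0.0735]
ee_rot: [180.0, -0.1, 8.7]
force: [0.1, -0.5, 0.6]
finger_gap: 0.0597
grip_force: 0.0
```

Request:
{"fn": "arm_command", "kwargs": {
  "increments": [
    {"x": 0,"y": -0.28,"z": 0,"ax": 0,"ay": 0,"az": -0.37,"fingers": 0.7},
    {"x": 0,"y": -0.28,"z": 0,"ax": 0,"ay": 0,"az": -0.37,"fingers": 0.7},
    {"x": 0,"y": -0.28,"z": 0,"ax": 0,"ay": 0,"az": -0.37,"fingers": 0.7},
    {"x": 0,"y": -0.28,"z": 0,"ax": 0,"ay": 0,"az": -0.37,"fingers": 0.7},
    {"x": 0,"y": -0.28,"z": 0,"ax": 0,"ay": 0,"az": -0.37,"fingers": 0.7},
    {"x": 0,"y": -0.28,"z": 0,"ax": 0,"ay": 0,"az": -0.37,"fingers": 0.7},
    {"x": 0,"y": -0.28,"z": 0,"ax": 0,"ay": 0,"az": -0.37,"fingers": 0.7},
    {"x": 0,"y": -0.28,"z": 0,"ax": 0,"ay": 0,"az": -0.37,"fingers": 0.7}
  ]
}}

```text
time_s: 18.7
tool_pos: [0.5854, -0.1373, 0.0722]
ee_rot: [180.0, 0.0, 75.7]
force: [0.3, -0.1, -0.7]
finger_gap: 0.0595
grip_force: 0.0
```

Request:
{"fn": "arm_command", "kwargs": {
  "increments": [
    {"x": 0,"y": 0,"z": 0,"ax": 0,"ay": 0,"az": -0.045,"fingers": 0.7},
    {"x": 0,"y": 0,"z": 0,"ax": 0,"ay": 0,"az": -0.09,"fingers": 0.7},
    {"x": 0,"y": 0,"z": 0,"ax": 0,"ay": 0,"az": -0.13,"fingers": 0.7},
    {"x": 0,"y": 0,"z": 0,"ax": 0,"ay": 0,"az": -0.13,"fingers": 0.7},
    {"x": 0,"y": 0,"z": 0,"ax": 0,"ay": 0,"az": -0.13,"fingers": 0.7}
  ]
}}

```text
time_s: 19.2
tool_pos: [0.5852, -0.1373, 0.072]
ee_rot: [180.0, 0.0, 98.6]
force: [-0.8, 0.7, -0.5]
finger_gap: 0.0594
grip_force: 0.0
```

```bash
cat > where.py <<'E'
# board-frame pose of the TCP
import numpy as np
from cell import get_obs
B=np.array([.5795,-.1035]);Y=98.7
def bw(x,y):c,s=np.cos(np.radians(Y)),np.sin(np.radians(Y));return B+[c*x-s*y,s*x+c*y]
def wb(p):c,s=np.cos(np.radians(Y)),np.sin(np.radians(Y));d=np.array(p)[:2]-B;return np.array([c*d[0]+s*d[1],-s*d[0]+c*d[1]])
if __name__=="__main__":
    o=get_obs();print("board xy mm",(wb(o["tool_pos"])*1e3).round(1),"z",round(o["tool_pos"][2]*1e3,1),"yaw-Y",round(o["ee_rot"][2]-Y,1))
E
python3 shot.py w8; python3 where.py; cat > m8.py <<'E'
import sys
from fit import *
from where import *
# fit cores lying on the board: cost on grey-vs-white edges
n=sys.argv[1];i,_=classes(n);g=i[...,1]
M["core"]=[cyl(-48,48,24,34)]
dark=((g>60)&(g<190)).astype(np.uint8)
bd=np.zeros_like(dark)
c=proj(n,place(np.array([[a,b,.034] for a in(-.134,.15) for b in(-.08,.08)]),(*B,np.radians(Y)))).astype(np.float32)
for a in sys.argv[2:]:
    x=float(a)/1e3;q=bw(x,0);s=near(dark,n,q,.034,40)
    if s is None:print("none");continue
    r=fit("core",{n:s},q,yaws=(Y+90,));print("core board xy",(wb(r[0])*1e3).round(1),"yaw",round(np.degrees(r[0][2])-Y-90,1),"cost",round(r[1],3),"px",s.sum())
E
python3 m8.py w8 -90
```

```text
board xy mm [-34.3  -0.5] z 72.0 yaw-Y -0.1
none
```

View pics/w8.png

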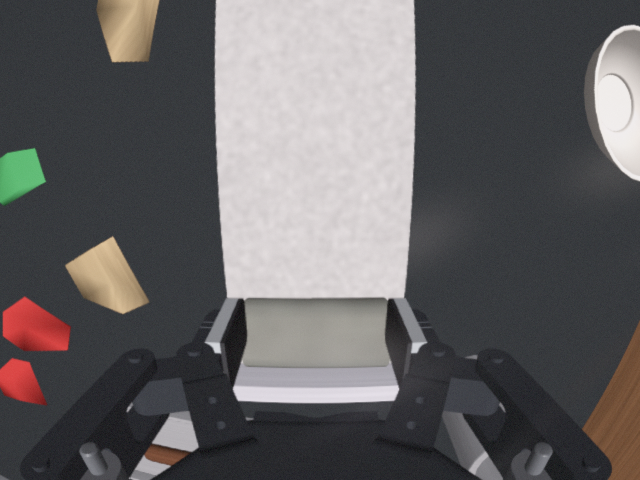

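Core lies on the board (px 246–385 × 297–365), centred and parallel to the stop. Lowering, then pushing it to the stop slowly.

Request:
{"fn": "arm_command", "kwargs": {
  "increments": [
    {"x": 0,"y": 0,"z": 0.2,"ax": 0,"ay": 0,"az": 0,"fingers": 0.7},
    {"x": 0,"y": 0,"z": 0.35,"ax": 0,"ay": 0,"az": 0,"fingers": 0.7},
    {"x": 0,"y": 0,"z": 0.44,"ax": 0,"ay": 0,"az": 0,"fingers": 0.7},
    {"x": 0,"y": 0,"z": 0.44,"ax": 0,"ay": 0,"az": 0,"fingers": 0.7},
    {"x": -0.04,"y": 0,"z": 0.44,"ax": 0,"ay": 0,"az": 0,"fingers": 0.7},
    {"x": -0.08,"y": 0,"z": 0.44,"ax": 0,"ay": 0,"az": 0,"fingers": 0.7},
    {"x": -0.1,"y": 0,"z": 0.44,"ax": 0,"ay": 0,"az": 0,"fingers": 0.7},
    {"x": -0.11,"y": 0,"z": 0.44,"ax": 0,"ay": 0,"az": 0,"fingers": 0.7}
  ]
}}

```text
time_s: 20.05
tool_pos: [0.5898, -0.1602, -0.0146]
ee_rot: [179.9, 0.1, 98.7]
force: [0.3, 0.0, -0.2]
finger_gap: 0.0597
grip_force: 0.0
```

Request:
{"fn": "arm_command", "kwargs": {
  "increments": [
    {"x": -0.01,"y": 0,"z": 0,"ax": 0,"ay": 0,"az": 0,"fingers": 0.7},
    {"x": -0.02,"y": 0,"z": 0,"ax": 0,"ay": 0,"az": 0,"fingers": 0.7},
    {"x": -0.03,"y": 0,"z": 0,"ax": 0,"ay": 0,"az": 0,"fingers": 0.7},
    {"x": -0.04,"y": 0,"z": 0,"ax": 0,"ay": 0,"az": 0,"fingers": 0.7},
    {"x": -0.05,"y": 0,"z": 0,"ax": 0,"ay": 0,"az": 0,"fingers": 0.7},
    {"x": -0.06,"y": 0,"z": 0,"ax": 0,"ay": 0,"az": 0,"fingers": 0.7},
    {"x": -0.07,"y": 0,"z": 0,"ax": 0,"ay": 0,"az": 0,"fingers": 0.7},
    {"x": -0.075,"y": 0,"z": 0,"ax": 0,"ay": 0,"az": 0,"fingers": 0.7}
  ]
}}

```text
time_s: 20.85
tool_pos: [0.5907, -0.1741, -0.0161]
ee_rot: [180.0, 0.0, 98.7]
force: [-0.1, 0.2, -0.1]
finger_gap: 0.0593
grip_force: 0.0
```

```bash
python3 where.py
```

```text
board xy mm [-71.5  -0.4] z -16.1 yaw-Y 0.0
```

Request:
{"fn": "arm_command", "kwargs": {
  "increments": [
    {"x": -0.008,"y": 0,"z": 0,"ax": 0,"ay": 0,"az": 0,"fingers": 0.7},
    {"x": -0.014,"y": 0,"z": 0,"ax": 0,"ay": 0,"az": 0,"fingers": 0.7},
    {"x": -0.02,"y": 0,"z": 0,"ax": 0,"ay": 0,"az": 0,"fingers": 0.7},
    {"x": -0.025,"y": 0,"z": 0,"ax": 0,"ay": 0,"az": 0,"fingers": 0.7},
    {"x": -0.025,"y": 0,"z": 0,"ax": 0,"ay": 0,"az": 0,"fingers": 0.7}
  ]
}}

```text
time_s: 21.35
tool_pos: [0.5913, -0.1782, -0.0161]
ee_rot: [-180.0, -0.1, 98.7]
force: [-0.6, 2.6, 1.9]
finger_gap: 0.0598
grip_force: 1.7
```

```bash
python3 where.py;python3 shot.py w9; python3 -c "
import cv2
a=cv2.imread('pics/w9.png')[200:440,180:460]
cv2.imwrite('pics/w9c.png',cv2.resize(a,None,fx=2.4,fy=2.4))"
```

```text
board xy mm [-75.6  -0.4] z -16.1 yaw-Y 0.0
```

View pics/w9c.png

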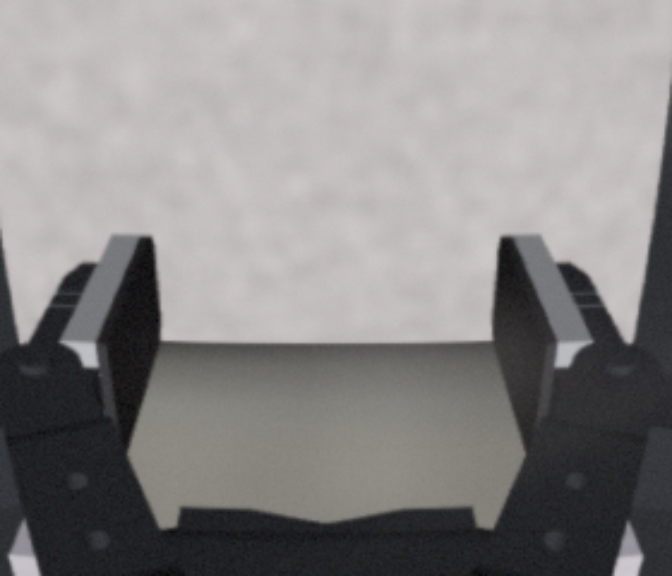

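Firm contact with the stop (TCP at −75.6, about 2.6 N, as predicted). On to core D.

Request:
{"fn": "arm_command", "kwargs": {
  "increments": [
    {"x": 0.02,"y": 0,"z": 0,"ax": 0,"ay": 0,"az": 0,"fingers": 0.7},
    {"x": 0.06,"y": 0,"z": -0.05,"ax": 0,"ay": 0,"az": 0,"fingers": 0.8},
    {"x": 0.06,"y": 0,"z": -0.25,"ax": 0,"ay": 0,"az": 0,"fingers": 1},
    {"x": 0.06,"y": 0,"z": -0.5,"ax": 0,"ay": 0,"az": 0,"fingers": 1},
    {"x": 0.06,"y": 0,"z": -0.5,"ax": 0,"ay": 0,"az": 0,"fingers": 1},
    {"x": 0.06,"y": 0,"z": -0.5,"ax": 0,"ay": 0,"az": 0,"fingers": 1}
  ]
}}

```text
time_s: 22.0
tool_pos: [0.5916, -0.1674, 0.0871]
ee_rot: [179.7, 0.2, 98.8]
force: [-0.2, -0.5, -1.4]
finger_gap: 0.0854
grip_force: 0.0
```

```bash
python3 plan.py .599,.187,.06,-8.5
```

```text
t 22.0 at [ 0.5916 -0.1674  0.0871] [179.7   0.2  98.8] gap 0.0854 F [-0.2 -0.5 -1.4] grip 0.0
  -> .. x 0.873 y 0.153 z 0.068 az 0.298 rows 7
  -> .599,.187,.06,-8.5 x 0.641 y -0.612 z 0.068 az 0.298 rows 7
```

Request:
{"fn": "arm_command", "kwargs": {
  "increments": [
    {"x": 0.873,"y": 0.153,"z": 0.068,"ax": 0,"ay": 0,"az": 0.298,"fingers": 1},
    {"x": 0.873,"y": 0.153,"z": 0.068,"ax": 0,"ay": 0,"az": 0.298,"fingers": 1},
    {"x": 0.873,"y": 0.153,"z": 0.068,"ax": 0,"ay": 0,"az": 0.298,"fingers": 1},
    {"x": 0.873,"y": 0.153,"z": 0.068,"ax": 0,"ay": 0,"az": 0.298,"fingers": 1},
    {"x": 0.873,"y": 0.153,"z": 0.068,"ax": 0,"ay": 0,"az": 0.298,"fingers": 1},
    {"x": 0.873,"y": 0.153,"z": 0.068,"ax": 0,"ay": 0,"az": 0.298,"fingers": 1},
    {"x": 0.873,"y": 0.153,"z": 0.068,"ax": 0,"ay": 0,"az": 0.298,"fingers": 1}
  ]
}}

```text
time_s: 22.7
tool_pos: [0.5914, 0.0111, 0.0682]
ee_rot: [-179.9, 0.2, 44.9]
force: [-0.6, 0.8, -0.8]
finger_gap: 0.0855
grip_force: 0.0
```

Request:
{"fn": "arm_command", "kwargs": {
  "increments": [
    {"x": 0.641,"y": -0.612,"z": 0.068,"ax": 0,"ay": 0,"az": 0.298,"fingers": 1},
    {"x": 0.641,"y": -0.612,"z": 0.068,"ax": 0,"ay": 0,"az": 0.298,"fingers": 1},
    {"x": 0.641,"y": -0.612,"z": 0.068,"ax": 0,"ay": 0,"az": 0.298,"fingers": 1},
    {"x": 0.641,"y": -0.612,"z": 0.068,"ax": 0,"ay": 0,"az": 0.298,"fingers": 1},
    {"x": 0.641,"y": -0.612,"z": 0.068,"ax": 0,"ay": 0,"az": 0.298,"fingers": 1},
    {"x": 0.641,"y": -0.612,"z": 0.068,"ax": 0,"ay": 0,"az": 0.298,"fingers": 1},
    {"x": 0.641,"y": -0.612,"z": 0.068,"ax": 0,"ay": 0,"az": 0.298,"fingers": 1},
    {"x": 0.641,"y": -0.612,"z": 0.068,"ax": 0,"ay": 0,"az": 0.298,"fingers": 1}
  ]
}}

```text
time_s: 23.5
tool_pos: [0.5953, 0.1874, 0.0547]
ee_rot: [179.9, 0.2, -8.5]
force: [0.1, -0.6, -0.3]
finger_gap: 0.0853
grip_force: 0.0
```

Request:
{"fn": "arm_command", "kwargs": {
  "increments": [
    {"x": 0,"y": 0,"z": 0,"ax": 0,"ay": 0,"az": 0,"fingers": 1},
    {"x": 0,"y": 0,"z": 0,"ax": 0,"ay": 0,"az": 0,"fingers": 1},
    {"x": 0,"y": 0,"z": 0,"ax": 0,"ay": 0,"az": 0,"fingers": 1}
  ]
}}

```text
time_s: 23.8
tool_pos: [0.5969, 0.1873, 0.0564]
ee_rot: [180.0, 0.0, -8.5]
force: [0.0, 0.1, -0.2]
finger_gap: 0.0851
grip_force: 0.0
```

```bash
cat > col.py <<'E'
# core under the open gripper: lateral offset and yaw error in the tool frame
import sys,subprocess
n=sys.argv[1];subprocess.run(["python3","shot.py",n])
from fit import *
i,_=classes(n);g=i[...,1];m=((g>88)&(i.max(2)-i.min(2)<35)).astype(np.uint8)
t,e=json.load(open(f"pics/{n}.json"));R=Ro.from_euler("xyz",e,degrees=True).as_matrix()
s=np.zeros_like(m);s[:,225:405]=m[:,225:405];k,l,st,_=cv2.connectedComponentsWithStats(s);j=1+np.argmax(st[1:,4]);b=l==j
O=[];print("top row",st[j,1])
for v in range(st[j,1]+30,290,6):
    r=np.flatnonzero(b[v])
    if len(r):O.append((v,(r[0]+r[-1]+1)/2-.5,r[-1]-r[0]))
O=np.array(O)
# centre line points: project tool x samples at core height
def L(y,a):
    xs=np.linspace(-.02,.09,40);P_=(R@np.array([xs,y+a*xs,np.zeros(40)])).T+t;P_[:,2]=.037;return proj(n,P_)
from scipy.optimize import least_squares
f=lambda q:np.interp(O[:,0],L(*q)[::-1,1] if L(*q)[0,1]<L(*q)[-1,1] else L(*q)[::-1,1],L(*q)[::-1,0])-O[:,1]
r=least_squares(f,(0,0));print("lateral tool y mm",r.x[0]*1e3.__round__(1),"slope deg (about tool z)",np.degrees(r.x[1]).round(2),"res",np.abs(r.fun).max().round(1),"width",O[[0,-1],2])
# axial: far end of the core (top edge, z~.061) -> centre 48 mm nearer
for x in np.linspace(.02,.08,61):
    P_=(R@np.array([x,r.x[0],0]))+t;P_[2]=.061
    if proj(n,P_[None])[0,1]<=st[j,1]:print("axial centre tool x mm",round(x*1e3-48,1));break
E
python3 col.py w10; python3 plan.py
```

```text
top row 171
lateral tool y mm 0.277755944135529 slope deg (about tool z) -0.28 res 0.3 width [86. 81.]
axial centre tool x mm 10.0
t 23.85 at [0.597  0.1873 0.0565] [180.    0.   -8.5] gap 0.0855 F [ 0.1 -0.2  0.6] grip 0.0
```

Request:
{"fn": "arm_command", "kwargs": {
  "increments": [
    {"x": 0.017,"y": 0.001,"z": 0.1,"ax": 0,"ay": 0,"az": 0,"fingers": 1},
    {"x": 0.017,"y": 0.001,"z": 0.22,"ax": 0,"ay": 0,"az": 0,"fingers": 1},
    {"x": 0.017,"y": 0.001,"z": 0.32,"ax": 0,"ay": 0,"az": 0,"fingers": 1},
    {"x": 0.017,"y": 0.001,"z": 0.36,"ax": 0,"ay": 0,"az": 0,"fingers": 1},
    {"x": 0.017,"y": 0.001,"z": 0.36,"ax": 0,"ay": 0,"az": 0,"fingers": 1},
    {"x": 0.017,"y": 0.001,"z": 0.36,"ax": 0,"ay": 0,"az": 0,"fingers": 0.8},
    {"x": 0.017,"y": 0.001,"z": 0.36,"ax": 0,"ay": 0,"az": 0,"fingers": 0.7},
    {"x": 0.017,"y": 0.001,"z": 0.36,"ax": 0,"ay": 0,"az": 0,"fingers": 0.6}
  ]
}}

```text
time_s: 24.65
tool_pos: [0.6016, 0.1871, -0.0139]
ee_rot: [-179.9, -0.1, -8.5]
force: [0.6, 0.1, -0.8]
finger_gap: 0.0514
grip_force: 0.0
```

Request:
{"fn": "arm_command", "kwargs": {
  "increments": [
    {"x": 0,"y": 0,"z": 0,"ax": 0,"ay": 0,"az": 0,"fingers": 0.5},
    {"x": 0,"y": 0,"z": 0,"ax": 0,"ay": 0,"az": 0,"fingers": 0.5},
    {"x": 0,"y": 0,"z": 0,"ax": 0,"ay": 0,"az": 0,"fingers": 0.5},
    {"x": 0,"y": 0,"z": 0,"ax": 0,"ay": 0,"az": 0,"fingers": 0.5}
  ]
}}

```text
time_s: 25.05
tool_pos: [0.6015, 0.1866, -0.0138]
ee_rot: [-180.0, -0.1, -8.5]
force: [-1.0, -2.2, 6.1]
finger_gap: 0.0472
grip_force: 30.4
```

```bash
sed -i 's/P_\[2\]=.061/P_[2]=.013/' col.py; python3 -c "
from where import *;print([(x,bw(x/1e3,0).round(4)) for x in(-40,8,56)])"; python3 plan.py .600,.187,.07,-8.5,30 .5856,-.1430,.07,8.7
```

```text
[(-40, array([ 0.5856, -0.143 ])), (8, array([ 0.5783, -0.0956])), (56, array([ 0.571 , -0.0481]))]
t 25.05 at [ 0.6015  0.1866 -0.0138] [-1.8e+02 -1.0e-01 -8.5e+00] gap 0.0472 F [-1.  -2.2  6.1] grip 30.4
  -> .600,.187,.07,-8.5,30 x -0.008 y -0.001 z -0.419 az -0.000 rows 3
  -> .. x 0.086 y 0.821 z -0.000 az -0.048 rows 4
  -> .5856,-.1430,.07,8.7 x -0.037 y 0.825 z -0.000 az -0.048 rows 4
```

Request:
{"fn": "arm_command", "kwargs": {
  "increments": [
    {"x": 0,"y": 0,"z": -0.1,"ax": 0,"ay": 0,"az": 0,"fingers": 0.5},
    {"x": 0,"y": 0,"z": -0.25,"ax": 0,"ay": 0,"az": 0,"fingers": 0.5},
    {"x": 0,"y": 0,"z": -0.4,"ax": 0,"ay": 0,"az": 0,"fingers": 0.5},
    {"x": 0,"y": 0,"z": -0.42,"ax": 0,"ay": 0,"az": 0,"fingers": 0.5}
  ]
}}

```text
time_s: 25.45
tool_pos: [0.6034, 0.1877, 0.0725]
ee_rot: [-179.8, -0.4, -8.5]
force: [0.8, 1.0, -3.0]
finger_gap: 0.0467
grip_force: 33.2
```

Request:
{"fn": "arm_command", "kwargs": {
  "increments": [
    {"x": 0.02,"y": 0.2,"z": 0,"ax": 0,"ay": 0,"az": -0.012,"fingers": 0.5},
    {"x": 0.04,"y": 0.4,"z": 0,"ax": 0,"ay": 0,"az": -0.024,"fingers": 0.5},
    {"x": 0.06,"y": 0.6,"z": 0,"ax": 0,"ay": 0,"az": -0.036,"fingers": 0.5},
    {"x": 0.086,"y": 0.821,"z": 0,"ax": 0,"ay": 0,"az": -0.048,"fingers": 0.5},
    {"x": 0.086,"y": 0.821,"z": 0,"ax": 0,"ay": 0,"az": -0.048,"fingers": 0.5}
  ]
}}

```text
time_s: 25.95
tool_pos: [0.5911, 0.0169, 0.0664]
ee_rot: [179.9, 0.2, -0.1]
force: [0.5, 0.4, -4.3]
finger_gap: 0.0472
grip_force: 33.3
```

Request:
{"fn": "arm_command", "kwargs": {
  "increments": [
    {"x": -0.01,"y": 0.2,"z": 0,"ax": 0,"ay": 0,"az": -0.012,"fingers": 0.5},
    {"x": -0.02,"y": 0.4,"z": 0,"ax": 0,"ay": 0,"az": -0.024,"fingers": 0.5},
    {"x": -0.03,"y": 0.6,"z": 0,"ax": 0,"ay": 0,"az": -0.036,"fingers": 0.5},
    {"x": -0.037,"y": 0.825,"z": 0,"ax": 0,"ay": 0,"az": -0.048,"fingers": 0.5},
    {"x": -0.037,"y": 0.825,"z": 0,"ax": 0,"ay": 0,"az": -0.048,"fingers": 0.5},
    {"x": -0.037,"y": 0.825,"z": 0,"ax": 0,"ay": 0,"az": -0.048,"fingers": 0.5},
    {"x": -0.037,"y": 0.825,"z": 0,"ax": 0,"ay": 0,"az": -0.048,"fingers": 0.5},
    {"x": -0.037,"y": 0.825,"z": 0,"ax": 0,"ay": 0,"az": -0.048,"fingers": 0.5}
  ]
}}

```text
time_s: 26.75
tool_pos: [0.5855, -0.1415, 0.0679]
ee_rot: [-179.9, 0.1, 8.8]
force: [0.2, 0.8, -4.5]
finger_gap: 0.0467
grip_force: 33.6
```

```bash
python3 where.py; python3 plan.py .5871,-.1428,-.016,8.7
```

```text
board xy mm [-38.5  -0.2] z 67.9 yaw-Y -89.9
t 26.75 at [ 0.5855 -0.1415  0.0679] [-1.799e+02  1.000e-01  8.800e+00] gap 0.0467 F [ 0.2  0.8 -4.5] grip 33.6
  -> .5871,-.1428,-.016,8.7 x 0.007 y 0.007 z 0.419 az 0.001 rows 2
```

Request:
{"fn": "arm_command", "kwargs": {
  "increments": [
    {"x": 0.007,"y": 0.007,"z": 0.12,"ax": 0,"ay": 0,"az": 0,"fingers": 0.5},
    {"x": 0.007,"y": 0.007,"z": 0.24,"ax": 0,"ay": 0,"az": 0,"fingers": 0.5},
    {"x": 0.007,"y": 0.007,"z": 0.33,"ax": 0,"ay": 0,"az": 0,"fingers": 0.5},
    {"x": 0.007,"y": 0.007,"z": 0.38,"ax": 0,"ay": 0,"az": 0,"fingers": 0.5},
    {"x": 0.007,"y": 0.007,"z": 0.4,"ax": 0,"ay": 0,"az": 0,"fingers": 0.5},
    {"x": 0.007,"y": 0.007,"z": 0.41,"ax": 0,"ay": 0,"az": 0,"fingers": 0.5},
    {"x": 0.007,"y": 0.007,"z": 0.415,"ax": 0,"ay": 0,"az": 0,"fingers": 0.5},
    {"x": 0.007,"y": 0.007,"z": 0.42,"ax": 0,"ay": 0,"az": 0,"fingers": 0.5}
  ]
}}

```text
time_s: 27.55
tool_pos: [0.5886, -0.1446, -0.0142]
ee_rot: [179.9, -0.1, 8.7]
force: [0.3, 0.0, -4.4]
finger_gap: 0.047
grip_force: 33.6
```

Request:
{"fn": "arm_command", "kwargs": {
  "increments": [
    {"x": 0,"y": 0,"z": 0.004,"ax": 0,"ay": 0,"az": 0,"fingers": 0.5},
    {"x": 0,"y": 0,"z": 0.006,"ax": 0,"ay": 0,"az": 0,"fingers": 0.5},
    {"x": 0,"y": 0,"z": 0.006,"ax": 0,"ay": 0,"az": 0,"fingers": 0.5}
  ]
}}

```text
time_s: 27.85
tool_pos: [0.5878, -0.1445, -0.0162]
ee_rot: [180.0, -0.0, 8.7]
force: [0.0, -0.5, -3.1]
finger_gap: 0.0469
grip_force: 33.7
```

Request:
{"fn": "arm_command", "kwargs": {
  "increments": [
    {"x": 0,"y": 0,"z": 0.004,"ax": 0,"ay": 0,"az": 0,"fingers": 0.5},
    {"x": 0,"y": 0,"z": 0.004,"ax": 0,"ay": 0,"az": 0,"fingers": 0.6},
    {"x": 0,"y": 0,"z": 0.004,"ax": 0,"ay": 0,"az": 0,"fingers": 0.62},
    {"x": 0,"y": 0,"z": 0.004,"ax": 0,"ay": 0,"az": 0,"fingers": 0.62},
    {"x": 0,"y": 0,"z": -0.1,"ax": 0,"ay": 0,"az": 0,"fingers": 0.62},
    {"x": 0,"y": 0,"z": -0.3,"ax": 0,"ay": 0,"az": 0,"fingers": 0.64},
    {"x": 0,"y": 0,"z": -0.45,"ax": 0,"ay": 0,"az": 0,"fingers": 0.7}
  ]
}}

```text
time_s: 28.55
tool_pos: [0.588, -0.1444, 0.075]
ee_rot: [180.0, -0.0, 8.7]
force: [1.0, 0.1, -0.7]
finger_gap: 0.0597
grip_force: 0.0
```

Request:
{"fn": "arm_command", "kwargs": {
  "increments": [
    {"x": 0,"y": -0.28,"z": 0,"ax": 0,"ay": 0,"az": -0.37,"fingers": 0.7},
    {"x": 0,"y": -0.28,"z": 0,"ax": 0,"ay": 0,"az": -0.37,"fingers": 0.7},
    {"x": 0,"y": -0.28,"z": 0,"ax": 0,"ay": 0,"az": -0.37,"fingers": 0.7},
    {"x": 0,"y": -0.28,"z": 0,"ax": 0,"ay": 0,"az": -0.37,"fingers": 0.7},
    {"x": 0,"y": -0.28,"z": 0,"ax": 0,"ay": 0,"az": -0.37,"fingers": 0.7},
    {"x": 0,"y": -0.28,"z": 0,"ax": 0,"ay": 0,"az": -0.37,"fingers": 0.7},
    {"x": 0,"y": -0.28,"z": 0,"ax": 0,"ay": 0,"az": -0.37,"fingers": 0.7},
    {"x": 0,"y": -0.28,"z": 0,"ax": 0,"ay": 0,"az": -0.37,"fingers": 0.7}
  ]
}}

```text
time_s: 29.35
tool_pos: [0.5792, -0.089, 0.0736]
ee_rot: [180.0, -0.0, 75.6]
force: [0.0, -0.1, 0.6]
finger_gap: 0.0598
grip_force: 0.0
```

Request:
{"fn": "arm_command", "kwargs": {
  "increments": [
    {"x": 0,"y": 0,"z": 0,"ax": 0,"ay": 0,"az": -0.045,"fingers": 0.7},
    {"x": 0,"y": 0,"z": 0,"ax": 0,"ay": 0,"az": -0.09,"fingers": 0.7},
    {"x": 0,"y": 0,"z": 0,"ax": 0,"ay": 0,"az": -0.13,"fingers": 0.7},
    {"x": 0,"y": 0,"z": 0,"ax": 0,"ay": 0,"az": -0.13,"fingers": 0.7},
    {"x": 0,"y": 0,"z": 0,"ax": 0,"ay": 0,"az": -0.13,"fingers": 0.7}
  ]
}}

```text
time_s: 29.85
tool_pos: [0.5792, -0.089, 0.0736]
ee_rot: [180.0, 0.0, 98.6]
force: [-0.2, 0.6, 0.1]
finger_gap: 0.06
grip_force: 0.0
```

```bash
python3 where.py; python3 shot.py w11; cat > ext.py <<'E'
# core seen across the board: left/right extents (board y) and front edge
import sys
from fit import *
from where import *
n=sys.argv[1];i,_=classes(n);g=i[...,1]
for v in range(225,420,12):
    r=np.flatnonzero((g[v,225:405]>70)&(g[v,225:405]<175))+225
    print(v,int(np.median(g[v,300:330])),(r.min(),r.max(),len(r)) if len(r) else None)
for a in sys.argv[2:]:
    x=float(a)/1e3
    print(a,proj(n,place(np.array([[x,-.048,.058],[x,.048,.058],[x+.024,0,.034],[x+.017,0,.051]]),(*B,np.radians(Y)))).round().tolist())
E
python3 ext.py w11 -42 -111
```

```text
board xy mm [14.4 -1.9] z 73.6 yaw-Y -0.1
225 210 None
237 209 None
249 212 None
261 209 None
273 213 (np.int64(404), np.int64(404), 1)
285 212 (np.int64(403), np.int64(403), 1)
297 158 (np.int64(225), np.int64(404), 145)
309 142 (np.int64(225), np.int64(404), 158)
321 154 (np.int64(225), np.int64(404), 146)
333 157 (np.int64(247), np.int64(384), 138)
345 157 (np.int64(245), np.int64(386), 142)
357 155 (np.int64(242), np.int64(390), 148)
369 209 (np.int64(225), np.int64(404), 4)
381 108 (np.int64(236), np.int64(393), 131)
393 149 (np.int64(237), np.int64(391), 135)
405 157 (np.int64(239), np.int64(389), 137)
417 59 (np.int64(245), np.int64(387), 31)
-42 [[389.0, 350.0], [237.0, 350.0], [313.0, 300.0], [313.0, 323.0]]
-111 [[379.0, 425.0], [248.0, 425.0], [313.0, 382.0], [313.0, 404.0]]
```

Request:
{"fn": "arm_command", "kwargs": {
  "increments": [
    {"x": 0,"y": 0,"z": 0.2,"ax": 0,"ay": 0,"az": 0,"fingers": 0.7},
    {"x": 0,"y": 0,"z": 0.35,"ax": 0,"ay": 0,"az": 0,"fingers": 0.7},
    {"x": 0,"y": 0,"z": 0.44,"ax": 0,"ay": 0,"az": 0,"fingers": 0.7},
    {"x": 0,"y": 0,"z": 0.44,"ax": 0,"ay": 0,"az": 0,"fingers": 0.7},
    {"x": -0.04,"y": 0,"z": 0.44,"ax": 0,"ay": 0,"az": 0,"fingers": 0.7},
    {"x": -0.08,"y": 0,"z": 0.44,"ax": 0,"ay": 0,"az": 0,"fingers": 0.7},
    {"x": -0.1,"y": 0,"z": 0.44,"ax": 0,"ay": 0,"az": 0,"fingers": 0.7},
    {"x": -0.11,"y": 0,"z": 0.44,"ax": 0,"ay": 0,"az": 0,"fingers": 0.7}
  ]
}}

```text
time_s: 30.7
tool_pos: [0.5838, -0.1118, -0.013]
ee_rot: [179.9, 0.1, 98.7]
force: [0.3, -0.7, -0.3]
finger_gap: 0.0597
grip_force: 0.0
```

Request:
{"fn": "arm_command", "kwargs": {
  "increments": [
    {"x": -0.01,"y": 0,"z": 0,"ax": 0,"ay": 0,"az": 0,"fingers": 0.7},
    {"x": -0.02,"y": 0,"z": 0,"ax": 0,"ay": 0,"az": 0,"fingers": 0.7},
    {"x": -0.03,"y": 0,"z": 0,"ax": 0,"ay": 0,"az": 0,"fingers": 0.7},
    {"x": -0.04,"y": 0,"z": 0,"ax": 0,"ay": 0,"az": 0,"fingers": 0.7},
    {"x": -0.05,"y": 0,"z": 0,"ax": 0,"ay": 0,"az": 0,"fingers": 0.7},
    {"x": -0.06,"y": 0,"z": 0,"ax": 0,"ay": 0,"az": 0,"fingers": 0.7},
    {"x": -0.07,"y": 0,"z": 0,"ax": 0,"ay": 0,"az": 0,"fingers": 0.7},
    {"x": -0.075,"y": 0,"z": 0,"ax": 0,"ay": 0,"az": 0,"fingers": 0.7}
  ]
}}

```text
time_s: 31.5
tool_pos: [0.5847, -0.1258, -0.0146]
ee_rot: [180.0, 0.0, 98.7]
force: [0.4, -0.0, -0.2]
finger_gap: 0.0596
grip_force: 0.0
```

Request:
{"fn": "arm_command", "kwargs": {
  "increments": [
    {"x": -0.008,"y": 0,"z": 0,"ax": 0,"ay": 0,"az": 0,"fingers": 0.7},
    {"x": -0.014,"y": 0,"z": 0,"ax": 0,"ay": 0,"az": 0,"fingers": 0.7},
    {"x": -0.02,"y": 0,"z": 0,"ax": 0,"ay": 0,"az": 0,"fingers": 0.7},
    {"x": -0.025,"y": 0,"z": 0,"ax": 0,"ay": 0,"az": 0,"fingers": 0.7},
    {"x": -0.025,"y": 0,"z": 0,"ax": 0,"ay": 0,"az": 0,"fingers": 0.7}
  ]
}}

```text
time_s: 32.0
tool_pos: [0.5854, -0.1305, -0.0145]
ee_rot: [180.0, -0.0, 98.7]
force: [-0.3, 0.9, 0.4]
finger_gap: 0.0599
grip_force: 0.4
```

```bash
python3 where.py
```

```text
board xy mm [-27.6  -1.8] z -14.5 yaw-Y 0.0
```

Request:
{"fn": "arm_command", "kwargs": {
  "increments": [
    {"x": -0.005,"y": 0,"z": 0,"ax": 0,"ay": 0,"az": 0,"fingers": 0.7},
    {"x": -0.008,"y": 0,"z": 0,"ax": 0,"ay": 0,"az": 0,"fingers": 0.7},
    {"x": -0.008,"y": 0,"z": 0,"ax": 0,"ay": 0,"az": 0,"fingers": 0.7}
  ]
}}

```text
time_s: 32.3
tool_pos: [0.5855, -0.1306, -0.0145]
ee_rot: [-180.0, -0.1, 98.7]
force: [-0.5, 5.8, 2.9]
finger_gap: 0.0599
grip_force: 3.0
```

Request:
{"fn": "arm_command", "kwargs": {
  "increments": [
    {"x": 0.01,"y": 0,"z": 0,"ax": 0,"ay": 0,"az": 0,"fingers": 0.7},
    {"x": 0.06,"y": 0,"z": -0.05,"ax": 0,"ay": 0,"az": 0,"fingers": 0.8},
    {"x": 0.06,"y": 0,"z": -0.25,"ax": 0,"ay": 0,"az": 0,"fingers": 1},
    {"x": 0.06,"y": 0,"z": -0.5,"ax": 0,"ay": 0,"az": 0,"fingers": 1},
    {"x": 0.06,"y": 0,"z": -0.5,"ax": 0,"ay": 0,"az": 0,"fingers": 1},
    {"x": 0.06,"y": 0,"z": -0.5,"ax": 0,"ay": 0,"az": 0,"fingers": 1}
  ]
}}

```text
time_s: 32.9
tool_pos: [0.5858, -0.1205, 0.0885]
ee_rot: [179.7, 0.1, 98.8]
force: [-0.6, 0.1, -0.3]
finger_gap: 0.0853
grip_force: 0.0
```

```bash
python3 plan.py .5936,.3287,.06,20.7; python3 shot.py w12; python3 ext.py w12 -63|tail -1; python3 ext.py w12 |grep -E "^(29|30|32|33|34|35|36|38)"
```

```text
t 32.9 at [ 0.5858 -0.1205  0.0885] [1.797e+02 1.000e-01 9.880e+01] gap 0.0853 F [-0.6  0.1 -0.3] grip 0.0
  -> .. x 0.738 y 0.127 z 0.048 az 0.145 rows 4
  -> .. x 0.719 y -0.210 z 0.048 az 0.145 rows 4
  -> .5936,.3287,.06,20.7 x 0.554 y -0.504 z 0.048 az 0.145 rows 4
-63 [[383.0, 323.0], [236.0, 323.0], [310.0, 275.0], [309.0, 296.0]]
297 160 (np.int64(227), np.int64(394), 149)
309 157 (np.int64(228), np.int64(393), 151)
321 153 (np.int64(230), np.int64(392), 148)
333 154 (np.int64(231), np.int64(391), 144)
345 151 (np.int64(232), np.int64(401), 144)
357 159 (np.int64(233), np.int64(403), 152)
369 156 (np.int64(234), np.int64(404), 169)
381 154 (np.int64(231), np.int64(404), 168)
```

Request:
{"fn": "arm_command", "kwargs": {
  "increments": [
    {"x": 0.738,"y": 0.127,"z": 0.048,"ax": 0,"ay": 0,"az": 0.145,"fingers": 1},
    {"x": 0.738,"y": 0.127,"z": 0.048,"ax": 0,"ay": 0,"az": 0.145,"fingers": 1},
    {"x": 0.738,"y": 0.127,"z": 0.048,"ax": 0,"ay": 0,"az": 0.145,"fingers": 1},
    {"x": 0.738,"y": 0.127,"z": 0.048,"ax": 0,"ay": 0,"az": 0.145,"fingers": 1}
  ]
}}

```text
time_s: 33.35
tool_pos: [0.5838, 0.0337, 0.0731]
ee_rot: [-179.7, 0.0, 72.6]
force: [-0.6, -0.6, 0.1]
finger_gap: 0.0852
grip_force: 0.0
```

Request:
{"fn": "arm_command", "kwargs": {
  "increments": [
    {"x": 0.719,"y": -0.21,"z": 0.048,"ax": 0,"ay": 0,"az": 0.145,"fingers": 1},
    {"x": 0.719,"y": -0.21,"z": 0.048,"ax": 0,"ay": 0,"az": 0.145,"fingers": 1},
    {"x": 0.719,"y": -0.21,"z": 0.048,"ax": 0,"ay": 0,"az": 0.145,"fingers": 1},
    {"x": 0.719,"y": -0.21,"z": 0.048,"ax": 0,"ay": 0,"az": 0.145,"fingers": 1}
  ]
}}

```text
time_s: 33.75
tool_pos: [0.587, 0.1836, 0.0636]
ee_rot: [-179.8, 0.1, 46.5]
force: [-0.5, -0.4, 0.1]
finger_gap: 0.0852
grip_force: 0.0
```

Request:
{"fn": "arm_command", "kwargs": {
  "increments": [
    {"x": 0.554,"y": -0.504,"z": 0.048,"ax": 0,"ay": 0,"az": 0.145,"fingers": 1},
    {"x": 0.554,"y": -0.504,"z": 0.048,"ax": 0,"ay": 0,"az": 0.145,"fingers": 1},
    {"x": 0.554,"y": -0.504,"z": 0.048,"ax": 0,"ay": 0,"az": 0.145,"fingers": 1},
    {"x": 0.554,"y": -0.504,"z": 0.048,"ax": 0,"ay": 0,"az": 0.145,"fingers": 1},
    {"x": 0.554,"y": -0.504,"z": 0.048,"ax": 0,"ay": 0,"az": 0.145,"fingers": 1},
    {"x": 0.554,"y": -0.504,"z": 0.048,"ax": 0,"ay": 0,"az": 0.145,"fingers": 1},
    {"x": 0.554,"y": -0.504,"z": 0.048,"ax": 0,"ay": 0,"az": 0.145,"fingers": 1},
    {"x": 0.554,"y": -0.504,"z": 0.048,"ax": 0,"ay": 0,"az": 0.145,"fingers": 1}
  ]
}}

```text
time_s: 34.55
tool_pos: [0.5925, 0.3275, 0.0565]
ee_rot: [180.0, 0.0, 20.4]
force: [0.1, 0.9, -0.5]
finger_gap: 0.0854
grip_force: 0.0
```

```bash
python3 col.py w13; python3 plan.py .5936,.3287,-.0145,20.7
```

```text
top row 0
lateral tool y mm -0.21560818434832296 slope deg (about tool z) 0.05 res 0.0 width [179. 179.]
t 34.6 at [0.5926 0.3277 0.0568] [180.    0.   20.4] gap 0.0854 F [0.2 0.1 0. ] grip 0.0
  -> .5936,.3287,-.0145,20.7 x 0.006 y -0.003 z 0.356 az -0.002 rows 2
```

```bash
python3 - <<'E'
from fit import *
i,_=classes("w13");g=i[...,1]
for v in(60,150,200,240,280):print(v,g[v,225:405:10].tolist())
E
python3 - <<'E'
s=open('col.py').read()
s=s.replace("m=((g>88)&(i.max(2)-i.min(2)<35)).astype(np.uint8)","T=cv2.threshold(g[150:290,240:400].astype(np.uint8),0,255,cv2.THRESH_OTSU)[0];m=(g>T).astype(np.uint8)").replace('["python3","shot.py",n]','["python3","shot.py",n] if len(sys.argv)<3 else ["true"]')
open('col.py','w').write(s)
E
python3 col.py w13 x
```

```text
60 [97, 95, 98, 95, 98, 98, 96, 98, 94, 92, 96, 92, 96, 95, 98, 96, 97, 94]
150 [95, 99, 95, 96, 95, 95, 97, 97, 98, 97, 97, 100, 96, 97, 96, 97, 93, 97]
200 [96, 99, 95, 95, 98, 206, 215, 213, 214, 214, 214, 215, 198, 157, 97, 100, 97, 97]
240 [98, 97, 98, 98, 98, 205, 220, 218, 219, 219, 220, 218, 197, 151, 101, 98, 97, 100]
280 [96, 94, 96, 95, 97, 183, 215, 216, 217, 216, 217, 212, 191, 137, 101, 98, 95, 99]
top row 174
lateral tool y mm -0.8583857294317611 slope deg (about tool z) -0.1 res 0.4 width [84. 77.]
axial centre tool x mm 2.0
```

Request:
{"fn": "arm_command", "kwargs": {
  "increments": [
    {"x": 0.007,"y": -0.002,"z": 0.1,"ax": 0,"ay": 0,"az": 0,"fingers": 1},
    {"x": 0.007,"y": -0.002,"z": 0.22,"ax": 0,"ay": 0,"az": 0,"fingers": 1},
    {"x": 0.007,"y": -0.002,"z": 0.31,"ax": 0,"ay": 0,"az": 0,"fingers": 1},
    {"x": 0.007,"y": -0.002,"z": 0.356,"ax": 0,"ay": 0,"az": 0,"fingers": 1},
    {"x": 0.007,"y": -0.002,"z": 0.356,"ax": 0,"ay": 0,"az": 0,"fingers": 1},
    {"x": 0.007,"y": -0.002,"z": 0.356,"ax": 0,"ay": 0,"az": 0,"fingers": 0.8},
    {"x": 0.007,"y": -0.002,"z": 0.356,"ax": 0,"ay": 0,"az": 0,"fingers": 0.7},
    {"x": 0.007,"y": -0.002,"z": 0.356,"ax": 0,"ay": 0,"az": 0,"fingers": 0.6}
  ]
}}

```text
time_s: 35.4
tool_pos: [0.5946, 0.3305, -0.0131]
ee_rot: [-180.0, -0.1, 20.4]
force: [-0.2, -0.6, 0.2]
finger_gap: 0.0512
grip_force: 0.3
```

Request:
{"fn": "arm_command", "kwargs": {
  "increments": [
    {"x": 0,"y": 0,"z": 0,"ax": 0,"ay": 0,"az": 0,"fingers": 0.5},
    {"x": 0,"y": 0,"z": 0,"ax": 0,"ay": 0,"az": 0,"fingers": 0.5},
    {"x": 0,"y": 0,"z": 0,"ax": 0,"ay": 0,"az": 0,"fingers": 0.5},
    {"x": 0,"y": 0,"z": 0,"ax": 0,"ay": 0,"az": 0,"fingers": 0.5}
  ]
}}

```text
time_s: 35.8
tool_pos: [0.5955, 0.3291, -0.0126]
ee_rot: [179.9, -0.2, 20.5]
force: [1.3, -4.7, 4.5]
finger_gap: 0.047
grip_force: 30.9
```

Request:
{"fn": "arm_command", "kwargs": {
  "increments": [
    {"x": 0,"y": 0,"z": -0.1,"ax": 0,"ay": 0,"az": 0,"fingers": 0.5},
    {"x": 0,"y": 0,"z": -0.25,"ax": 0,"ay": 0,"az": 0,"fingers": 0.5},
    {"x": 0,"y": 0,"z": -0.4,"ax": 0,"ay": 0,"az": 0,"fingers": 0.5},
    {"x": 0,"y": 0,"z": -0.42,"ax": 0,"ay": 0,"az": 0,"fingers": 0.5},
    {"x": 0,"y": 0,"z": -0.42,"ax": 0,"ay": 0,"az": 0,"fingers": 0.5},
    {"x": 0,"y": 0,"z": -0.42,"ax": 0,"ay": 0,"az": 0,"fingers": 0.5}
  ]
}}

```text
time_s: 36.4
tool_pos: [0.5919, 0.3292, 0.0672]
ee_rot: [180.0, 0.2, 20.4]
force: [-0.1, 0.1, -5.4]
finger_gap: 0.0471
grip_force: 33.2
```

```bash
python3 plan.py .5783,-.0956,.07,8.7
```

```text
t 36.4 at [0.5919 0.3292 0.0672] [180.    0.2  20.4] gap 0.0471 F [-0.1  0.1 -5.4] grip 33.2
  -> .. x -0.269 y 0.656 z -0.005 az 0.022 rows 4
  -> .. x -0.223 y 0.672 z -0.005 az 0.022 rows 4
  -> .5783,-.0956,.07,8.7 x -0.177 y 0.686 z -0.005 az 0.022 rows 4
```

Request:
{"fn": "arm_command", "kwargs": {
  "increments": [
    {"x": -0.07,"y": 0.17,"z": 0,"ax": 0,"ay": 0,"az": 0.006,"fingers": 0.5},
    {"x": -0.14,"y": 0.34,"z": 0,"ax": 0,"ay": 0,"az": 0.012,"fingers": 0.5},
    {"x": -0.21,"y": 0.51,"z": 0,"ax": 0,"ay": 0,"az": 0.018,"fingers": 0.5},
    {"x": -0.269,"y": 0.656,"z": -0.005,"ax": 0,"ay": 0,"az": 0.022,"fingers": 0.5}
  ]
}}

```text
time_s: 36.8
tool_pos: [0.5863, 0.186, 0.0672]
ee_rot: [180.0, 0.3, 16.4]
force: [1.2, -0.3, -4.3]
finger_gap: 0.0471
grip_force: 33.2
```

Request:
{"fn": "arm_command", "kwargs": {
  "increments": [
    {"x": -0.06,"y": 0.17,"z": 0,"ax": 0,"ay": 0,"az": 0.006,"fingers": 0.5},
    {"x": -0.12,"y": 0.34,"z": 0,"ax": 0,"ay": 0,"az": 0.012,"fingers": 0.5},
    {"x": -0.18,"y": 0.51,"z": 0,"ax": 0,"ay": 0,"az": 0.018,"fingers": 0.5},
    {"x": -0.223,"y": 0.672,"z": -0.005,"ax": 0,"ay": 0,"az": 0.022,"fingers": 0.5}
  ]
}}

```text
time_s: 37.2
tool_pos: [0.5814, 0.0451, 0.0684]
ee_rot: [-179.9, 0.3, 12.5]
force: [1.0, 0.8, -4.7]
finger_gap: 0.0473
grip_force: 33.2
```

Request:
{"fn": "arm_command", "kwargs": {
  "increments": [
    {"x": -0.04,"y": 0.17,"z": 0,"ax": 0,"ay": 0,"az": 0.006,"fingers": 0.5},
    {"x": -0.08,"y": 0.34,"z": 0,"ax": 0,"ay": 0,"az": 0.012,"fingers": 0.5},
    {"x": -0.12,"y": 0.51,"z": 0,"ax": 0,"ay": 0,"az": 0.018,"fingers": 0.5},
    {"x": -0.173,"y": 0.686,"z": -0.005,"ax": 0,"ay": 0,"az": 0.022,"fingers": 0.5},
    {"x": -0.173,"y": 0.686,"z": -0.005,"ax": 0,"ay": 0,"az": 0.022,"fingers": 0.5},
    {"x": -0.173,"y": 0.686,"z": -0.005,"ax": 0,"ay": 0,"az": 0.022,"fingers": 0.5},
    {"x": -0.173,"y": 0.686,"z": -0.005,"ax": 0,"ay": 0,"az": 0.022,"fingers": 0.5},
    {"x": -0.173,"y": 0.686,"z": -0.005,"ax": 0,"ay": 0,"az": 0.022,"fingers": 0.5}
  ]
}}

```text
time_s: 38.0
tool_pos: [0.5797, -0.0935, 0.0715]
ee_rot: [-179.9, 0.1, 8.6]
force: [0.1, 0.1, -3.9]
finger_gap: 0.0469
grip_force: 33.4
```

```bash
python3 where.py; python3 plan.py .579,-.0950,-.0165,8.7
```

```text
board xy mm [ 9.9 -1.7] z 71.5 yaw-Y -90.1
t 38.0 at [ 0.5797 -0.0935  0.0715] [-1.799e+02  1.000e-01  8.600e+00] gap 0.0469 F [ 0.1  0.1 -3.9] grip 33.4
  -> .579,-.0950,-.0165,8.7 x -0.004 y 0.007 z 0.440 az -0.000 rows 2
```

Request:
{"fn": "arm_command", "kwargs": {
  "increments": [
    {"x": -0.008,"y": 0,"z": 0.12,"ax": 0,"ay": 0,"az": 0,"fingers": 0.5},
    {"x": -0.008,"y": 0,"z": 0.24,"ax": 0,"ay": 0,"az": 0,"fingers": 0.5},
    {"x": -0.008,"y": 0,"z": 0.34,"ax": 0,"ay": 0,"az": 0,"fingers": 0.5},
    {"x": -0.008,"y": 0,"z": 0.39,"ax": 0,"ay": 0,"az": 0,"fingers": 0.5},
    {"x": -0.008,"y": 0,"z": 0.41,"ax": 0,"ay": 0,"az": 0,"fingers": 0.5},
    {"x": -0.008,"y": 0,"z": 0.42,"ax": 0,"ay": 0,"az": 0,"fingers": 0.5},
    {"x": -0.008,"y": 0,"z": 0.426,"ax": 0,"ay": 0,"az": 0,"fingers": 0.5},
    {"x": -0.008,"y": 0,"z": 0.43,"ax": 0,"ay": 0,"az": 0,"fingers": 0.5}
  ]
}}

```text
time_s: 38.8
tool_pos: [0.5798, -0.0951, -0.0124]
ee_rot: [180.0, -0.1, 8.6]
force: [0.4, -0.0, -4.2]
finger_gap: 0.0471
grip_force: 33.3
```

Request:
{"fn": "arm_command", "kwargs": {
  "increments": [
    {"x": 0,"y": 0,"z": 0.004,"ax": 0,"ay": 0,"az": 0,"fingers": 0.5},
    {"x": 0,"y": 0,"z": 0.006,"ax": 0,"ay": 0,"az": 0,"fingers": 0.5},
    {"x": 0,"y": 0,"z": 0.006,"ax": 0,"ay": 0,"az": 0,"fingers": 0.5}
  ]
}}

```text
time_s: 39.1
tool_pos: [0.5789, -0.0951, -0.0145]
ee_rot: [180.0, -0.0, 8.5]
force: [0.8, 0.2, -5.1]
finger_gap: 0.0468
grip_force: 33.3
```

```bash
python3 where.py
```

```text
board xy mm [ 8.4 -0.6] z -14.5 yaw-Y -90.2
```

Request:
{"fn": "arm_command", "kwargs": {
  "increments": [
    {"x": 0,"y": 0,"z": 0.004,"ax": 0,"ay": 0,"az": 0,"fingers": 0.5},
    {"x": 0,"y": 0,"z": 0.007,"ax": 0,"ay": 0,"az": 0,"fingers": 0.5},
    {"x": 0,"y": 0,"z": 0.008,"ax": 0,"ay": 0,"az": 0,"fingers": 0.5},
    {"x": 0,"y": 0,"z": 0.008,"ax": 0,"ay": 0,"az": 0,"fingers": 0.5}
  ]
}}

```text
time_s: 39.5
tool_pos: [0.5789, -0.0951, -0.0151]
ee_rot: [180.0, -0.0, 8.6]
force: [-3.9, 0.1, 4.8]
finger_gap: 0.047
grip_force: 34.3
```

Request:
{"fn": "arm_command", "kwargs": {
  "increments": [
    {"x": 0,"y": 0,"z": 0,"ax": 0,"ay": 0,"az": 0,"fingers": 0.6},
    {"x": 0,"y": 0,"z": 0,"ax": 0,"ay": 0,"az": 0,"fingers": 0.63},
    {"x": 0,"y": 0,"z": 0,"ax": 0,"ay": 0,"az": 0,"fingers": 0.63},
    {"x": 0,"y": 0,"z": -0.1,"ax": 0,"ay": 0,"az": 0,"fingers": 0.63},
    {"x": 0,"y": 0,"z": -0.3,"ax": 0,"ay": 0,"az": 0,"fingers": 0.64},
    {"x": 0,"y": 0,"z": -0.45,"ax": 0,"ay": 0,"az": 0,"fingers": 0.7}
  ]
}}

```text
time_s: 40.1
tool_pos: [0.5791, -0.0951, 0.075]
ee_rot: [180.0, -0.0, 8.6]
force: [0.7, -0.9, 1.1]
finger_gap: 0.0601
grip_force: 0.0
```

Request:
{"fn": "arm_command", "kwargs": {
  "increments": [
    {"x": 0,"y": -0.28,"z": 0,"ax": 0,"ay": 0,"az": -0.37,"fingers": 0.7},
    {"x": 0,"y": -0.28,"z": 0,"ax": 0,"ay": 0,"az": -0.37,"fingers": 0.7},
    {"x": 0,"y": -0.28,"z": 0,"ax": 0,"ay": 0,"az": -0.37,"fingers": 0.7},
    {"x": 0,"y": -0.28,"z": 0,"ax": 0,"ay": 0,"az": -0.37,"fingers": 0.7},
    {"x": 0,"y": -0.28,"z": 0,"ax": 0,"ay": 0,"az": -0.37,"fingers": 0.7},
    {"x": 0,"y": -0.28,"z": 0,"ax": 0,"ay": 0,"az": -0.37,"fingers": 0.7},
    {"x": 0,"y": -0.28,"z": 0,"ax": 0,"ay": 0,"az": -0.37,"fingers": 0.7},
    {"x": 0,"y": -0.28,"z": 0,"ax": 0,"ay": 0,"az": -0.37,"fingers": 0.7}
  ]
}}

```text
time_s: 40.9
tool_pos: [0.5706, -0.0396, 0.0737]
ee_rot: [180.0, -0.0, 75.5]
force: [-1.0, 0.8, 0.4]
finger_gap: 0.0598
grip_force: 0.0
```

Request:
{"fn": "arm_command", "kwargs": {
  "increments": [
    {"x": 0,"y": 0,"z": 0,"ax": 0,"ay": 0,"az": -0.045,"fingers": 0.7},
    {"x": 0,"y": 0,"z": 0,"ax": 0,"ay": 0,"az": -0.09,"fingers": 0.7},
    {"x": 0,"y": 0,"z": 0,"ax": 0,"ay": 0,"az": -0.131,"fingers": 0.7},
    {"x": 0,"y": 0,"z": 0,"ax": 0,"ay": 0,"az": -0.131,"fingers": 0.7},
    {"x": 0,"y": 0,"z": 0,"ax": 0,"ay": 0,"az": -0.131,"fingers": 0.7}
  ]
}}

```text
time_s: 41.4
tool_pos: [0.5705, -0.0396, 0.0736]
ee_rot: [180.0, 0.0, 98.6]
force: [-0.1, -0.7, -0.0]
finger_gap: 0.0599
grip_force: 0.0
```

```bash
python3 where.py; python3 shot.py w14; python3 ext.py w14 7 -63
```

```text
board xy mm [64.5 -0.7] z 73.6 yaw-Y -0.1
225 212 None
237 211 None
249 213 None
261 212 None
273 214 (np.int64(225), np.int64(225), 1)
285 212 (np.int64(225), np.int64(404), 3)
297 139 (np.int64(226), np.int64(404), 144)
309 142 (np.int64(225), np.int64(404), 158)
321 154 (np.int64(225), np.int64(404), 146)
333 157 (np.int64(247), np.int64(384), 138)
345 157 (np.int64(245), np.int64(386), 142)
357 157 (np.int64(242), np.int64(390), 147)
369 207 (np.int64(225), np.int64(404), 5)
381 99 (np.int64(237), np.int64(394), 130)
393 146 (np.int64(239), np.int64(394), 134)
405 157 (np.int64(241), np.int64(390), 134)
417 58 (np.int64(245), np.int64(387), 22)
7 [[390.0, 351.0], [239.0, 351.0], [314.0, 302.0], [314.0, 324.0]]
-63 [[380.0, 427.0], [250.0, 427.0], [315.0, 384.0], [315.0, 406.0]]
```

Request:
{"fn": "arm_command", "kwargs": {
  "increments": [
    {"x": 0,"y": 0,"z": 0.2,"ax": 0,"ay": 0,"az": 0,"fingers": 0.7},
    {"x": 0,"y": 0,"z": 0.35,"ax": 0,"ay": 0,"az": 0,"fingers": 0.7},
    {"x": 0,"y": 0,"z": 0.44,"ax": 0,"ay": 0,"az": 0,"fingers": 0.7},
    {"x": 0,"y": 0,"z": 0.44,"ax": 0,"ay": 0,"az": 0,"fingers": 0.7},
    {"x": -0.04,"y": 0,"z": 0.44,"ax": 0,"ay": 0,"az": 0,"fingers": 0.7},
    {"x": -0.08,"y": 0,"z": 0.44,"ax": 0,"ay": 0,"az": 0,"fingers": 0.7},
    {"x": -0.1,"y": 0,"z": 0.44,"ax": 0,"ay": 0,"az": 0,"fingers": 0.7},
    {"x": -0.115,"y": 0,"z": 0.44,"ax": 0,"ay": 0,"az": 0,"fingers": 0.7}
  ]
}}

```text
time_s: 42.25
tool_pos: [0.5753, -0.0633, -0.0129]
ee_rot: [179.9, 0.0, 98.7]
force: [0.6, 0.6, 0.8]
finger_gap: 0.0596
grip_force: 0.0
```

Request:
{"fn": "arm_command", "kwargs": {
  "increments": [
    {"x": -0.01,"y": 0,"z": 0,"ax": 0,"ay": 0,"az": 0,"fingers": 0.7},
    {"x": -0.02,"y": 0,"z": 0,"ax": 0,"ay": 0,"az": 0,"fingers": 0.7},
    {"x": -0.03,"y": 0,"z": 0,"ax": 0,"ay": 0,"az": 0,"fingers": 0.7},
    {"x": -0.04,"y": 0,"z": 0,"ax": 0,"ay": 0,"az": 0,"fingers": 0.7},
    {"x": -0.05,"y": 0,"z": 0,"ax": 0,"ay": 0,"az": 0,"fingers": 0.7},
    {"x": -0.06,"y": 0,"z": 0,"ax": 0,"ay": 0,"az": 0,"fingers": 0.7},
    {"x": -0.07,"y": 0,"z": 0,"ax": 0,"ay": 0,"az": 0,"fingers": 0.7},
    {"x": -0.08,"y": 0,"z": 0,"ax": 0,"ay": 0,"az": 0,"fingers": 0.7}
  ]
}}

```text
time_s: 43.05
tool_pos: [0.5763, -0.0783, -0.0144]
ee_rot: [-180.0, -0.0, 98.7]
force: [0.0, 0.3, 0.4]
finger_gap: 0.06
grip_force: 0.2
```

Request:
{"fn": "arm_command", "kwargs": {
  "increments": [
    {"x": -0.008,"y": 0,"z": 0,"ax": 0,"ay": 0,"az": 0,"fingers": 0.7},
    {"x": -0.014,"y": 0,"z": 0,"ax": 0,"ay": 0,"az": 0,"fingers": 0.7},
    {"x": -0.02,"y": 0,"z": 0,"ax": 0,"ay": 0,"az": 0,"fingers": 0.7},
    {"x": -0.025,"y": 0,"z": 0,"ax": 0,"ay": 0,"az": 0,"fingers": 0.7},
    {"x": -0.028,"y": 0,"z": 0,"ax": 0,"ay": 0,"az": 0,"fingers": 0.7},
    {"x": -0.028,"y": 0,"z": 0,"ax": 0,"ay": 0,"az": 0,"fingers": 0.7}
  ]
}}

```text
time_s: 43.65
tool_pos: [0.5771, -0.0833, -0.0143]
ee_rot: [180.0, -0.0, 98.7]
force: [-0.4, 3.4, 1.4]
finger_gap: 0.0598
grip_force: 1.5
```

```bash
python3 where.py
```

```text
board xy mm [20.4 -0.7] z -14.3 yaw-Y 0.0
```

Tight at 20.4 mm, as predicted. Now core B.

Request:
{"fn": "arm_command", "kwargs": {
  "increments": [
    {"x": 0.01,"y": 0,"z": 0,"ax": 0,"ay": 0,"az": 0,"fingers": 0.7},
    {"x": 0.06,"y": 0,"z": -0.05,"ax": 0,"ay": 0,"az": 0,"fingers": 0.8},
    {"x": 0.06,"y": 0,"z": -0.25,"ax": 0,"ay": 0,"az": 0,"fingers": 1},
    {"x": 0.06,"y": 0,"z": -0.5,"ax": 0,"ay": 0,"az": 0,"fingers": 1},
    {"x": 0.06,"y": 0,"z": -0.5,"ax": 0,"ay": 0,"az": 0,"fingers": 1},
    {"x": 0.06,"y": 0,"z": -0.5,"ax": 0,"ay": 0,"az": 0,"fingers": 1}
  ]
}}

```text
time_s: 44.25
tool_pos: [0.5773, -0.0718, 0.0887]
ee_rot: [179.7, 0.1, 98.8]
force: [-0.5, 0.2, -0.1]
finger_gap: 0.0853
grip_force: 0.0
```

```bash
python3 plan.py .4495,.3236,.06,22.3
```

```text
t 44.25 at [ 0.5773 -0.0718  0.0887] [1.797e+02 1.000e-01 9.880e+01] gap 0.0853 F [-0.5  0.2 -0.1] grip 0.0
  -> .. x 0.684 y -0.110 z 0.048 az 0.142 rows 4
  -> .. x 0.570 y -0.394 z 0.048 az 0.142 rows 4
  -> .4495,.3236,.06,22.3 x 0.345 y -0.601 z 0.048 az 0.142 rows 4
```

Request:
{"fn": "arm_command", "kwargs": {
  "increments": [
    {"x": 0.684,"y": -0.11,"z": 0.048,"ax": 0,"ay": 0,"az": 0.142,"fingers": 1},
    {"x": 0.684,"y": -0.11,"z": 0.048,"ax": 0,"ay": 0,"az": 0.142,"fingers": 1},
    {"x": 0.684,"y": -0.11,"z": 0.048,"ax": 0,"ay": 0,"az": 0.142,"fingers": 1},
    {"x": 0.684,"y": -0.11,"z": 0.048,"ax": 0,"ay": 0,"az": 0.142,"fingers": 1}
  ]
}}

```text
time_s: 44.65
tool_pos: [0.5285, 0.0638, 0.0735]
ee_rot: [-179.7, 0.0, 73.2]
force: [0.4, -0.4, 0.7]
finger_gap: 0.0855
grip_force: 0.0
```

Request:
{"fn": "arm_command", "kwargs": {
  "increments": [
    {"x": 0.57,"y": -0.394,"z": 0.048,"ax": 0,"ay": 0,"az": 0.142,"fingers": 1},
    {"x": 0.57,"y": -0.394,"z": 0.048,"ax": 0,"ay": 0,"az": 0.142,"fingers": 1},
    {"x": 0.57,"y": -0.394,"z": 0.048,"ax": 0,"ay": 0,"az": 0.142,"fingers": 1},
    {"x": 0.57,"y": -0.394,"z": 0.048,"ax": 0,"ay": 0,"az": 0.142,"fingers": 1}
  ]
}}

```text
time_s: 45.05
tool_pos: [0.4876, 0.1947, 0.0648]
ee_rot: [-179.9, 0.1, 47.7]
force: [0.6, -1.2, -1.0]
finger_gap: 0.0856
grip_force: 0.0
```

Request:
{"fn": "arm_command", "kwargs": {
  "increments": [
    {"x": 0.345,"y": -0.601,"z": 0.048,"ax": 0,"ay": 0,"az": 0.142,"fingers": 1},
    {"x": 0.345,"y": -0.601,"z": 0.048,"ax": 0,"ay": 0,"az": 0.142,"fingers": 1},
    {"x": 0.345,"y": -0.601,"z": 0.048,"ax": 0,"ay": 0,"az": 0.142,"fingers": 1},
    {"x": 0.345,"y": -0.601,"z": 0.048,"ax": 0,"ay": 0,"az": 0.142,"fingers": 1},
    {"x": 0.345,"y": -0.601,"z": 0.048,"ax": 0,"ay": 0,"az": 0.142,"fingers": 1},
    {"x": 0.345,"y": -0.601,"z": 0.048,"ax": 0,"ay": 0,"az": 0.142,"fingers": 1},
    {"x": 0.345,"y": -0.601,"z": 0.048,"ax": 0,"ay": 0,"az": 0.142,"fingers": 1},
    {"x": 0.345,"y": -0.601,"z": 0.048,"ax": 0,"ay": 0,"az": 0.142,"fingers": 1}
  ]
}}

```text
time_s: 45.85
tool_pos: [0.4485, 0.3228, 0.0567]
ee_rot: [180.0, 0.0, 22.0]
force: [0.5, 0.1, -0.5]
finger_gap: 0.0855
grip_force: 0.0
```

```bash
python3 col.py w15; python3 plan.py .4495,.3236,-.0145,22.3
```

```text
top row 176
lateral tool y mm 0.2039673506956566 slope deg (about tool z) -0.68 res 0.5 width [83. 77.]
axial centre tool x mm 1.0
t 45.9 at [0.4486 0.323  0.0569] [180.   0.  22.] gap 0.0854 F [-0.1  0.6 -0. ] grip 0.0
  -> .4495,.3236,-.0145,22.3 x 0.006 y -0.001 z 0.357 az -0.002 rows 2
```

Request:
{"fn": "arm_command", "kwargs": {
  "increments": [
    {"x": 0.002,"y": 0.003,"z": 0.1,"ax": 0,"ay": 0,"az": 0,"fingers": 1},
    {"x": 0.002,"y": 0.003,"z": 0.22,"ax": 0,"ay": 0,"az": 0,"fingers": 1},
    {"x": 0.002,"y": 0.003,"z": 0.31,"ax": 0,"ay": 0,"az": 0,"fingers": 1},
    {"x": 0.002,"y": 0.003,"z": 0.356,"ax": 0,"ay": 0,"az": 0,"fingers": 1},
    {"x": 0.002,"y": 0.003,"z": 0.356,"ax": 0,"ay": 0,"az": 0,"fingers": 1},
    {"x": 0.002,"y": 0.003,"z": 0.356,"ax": 0,"ay": 0,"az": 0,"fingers": 0.8},
    {"x": 0.002,"y": 0.003,"z": 0.356,"ax": 0,"ay": 0,"az": 0,"fingers": 0.7},
    {"x": 0.002,"y": 0.003,"z": 0.356,"ax": 0,"ay": 0,"az": 0,"fingers": 0.6}
  ]
}}

```text
time_s: 46.7
tool_pos: [0.4497, 0.3242, -0.0131]
ee_rot: [-180.0, -0.1, 22.1]
force: [0.7, 0.7, -0.5]
finger_gap: 0.0515
grip_force: 0.0
```

Request:
{"fn": "arm_command", "kwargs": {
  "increments": [
    {"x": 0,"y": 0,"z": 0,"ax": 0,"ay": 0,"az": 0,"fingers": 0.5},
    {"x": 0,"y": 0,"z": 0,"ax": 0,"ay": 0,"az": 0,"fingers": 0.5},
    {"x": 0,"y": 0,"z": 0,"ax": 0,"ay": 0,"az": 0,"fingers": 0.5},
    {"x": 0,"y": 0,"z": 0,"ax": 0,"ay": 0,"az": 0,"fingers": 0.5}
  ]
}}

```text
time_s: 47.1
tool_pos: [0.45, 0.3229, -0.0129]
ee_rot: [179.9, -0.1, 22.1]
force: [0.5, -5.7, 6.6]
finger_gap: 0.0471
grip_force: 30.1
```

Request:
{"fn": "arm_command", "kwargs": {
  "increments": [
    {"x": 0,"y": 0,"z": -0.1,"ax": 0,"ay": 0,"az": 0,"fingers": 0.5},
    {"x": 0,"y": 0,"z": -0.25,"ax": 0,"ay": 0,"az": 0,"fingers": 0.5},
    {"x": 0,"y": 0,"z": -0.4,"ax": 0,"ay": 0,"az": 0,"fingers": 0.5},
    {"x": 0,"y": 0,"z": -0.42,"ax": 0,"ay": 0,"az": 0,"fingers": 0.5},
    {"x": 0,"y": 0,"z": -0.42,"ax": 0,"ay": 0,"az": 0,"fingers": 0.5},
    {"x": 0,"y": 0,"z": -0.42,"ax": 0,"ay": 0,"az": 0,"fingers": 0.5}
  ]
}}

```text
time_s: 47.7
tool_pos: [0.4473, 0.3227, 0.0679]
ee_rot: [180.0, 0.2, 22.1]
force: [-1.0, -0.0, -4.2]
finger_gap: 0.0469
grip_force: 33.3
```

```bash
python3 plan.py .5708,-.0473,.07,8.7
```

```text
t 47.7 at [0.4473 0.3227 0.0679] [180.    0.2  22.1] gap 0.0469 F [-1.  -0.  -4.2] grip 33.3
  -> .. x -0.061 y 0.973 z -0.005 az 0.037 rows 5
  -> .5708,-.0473,.07,8.7 x 0.052 y 0.974 z -0.005 az 0.037 rows 5
```

Request:
{"fn": "arm_command", "kwargs": {
  "increments": [
    {"x": -0.01,"y": 0.2,"z": 0,"ax": 0,"ay": 0,"az": 0.008,"fingers": 0.5},
    {"x": -0.02,"y": 0.4,"z": 0,"ax": 0,"ay": 0,"az": 0.016,"fingers": 0.5},
    {"x": -0.04,"y": 0.6,"z": 0,"ax": 0,"ay": 0,"az": 0.024,"fingers": 0.5},
    {"x": -0.05,"y": 0.8,"z": 0,"ax": 0,"ay": 0,"az": 0.03,"fingers": 0.5},
    {"x": -0.061,"y": 0.973,"z": -0.005,"ax": 0,"ay": 0,"az": 0.037,"fingers": 0.5}
  ]
}}

```text
time_s: 48.2
tool_pos: [0.5087, 0.1364, 0.068]
ee_rot: [180.0, 0.3, 15.3]
force: [1.0, 0.3, -4.3]
finger_gap: 0.0469
grip_force: 33.3
```

Request:
{"fn": "arm_command", "kwargs": {
  "increments": [
    {"x": 0.01,"y": 0.2,"z": 0,"ax": 0,"ay": 0,"az": 0.008,"fingers": 0.5},
    {"x": 0.02,"y": 0.4,"z": 0,"ax": 0,"ay": 0,"az": 0.016,"fingers": 0.5},
    {"x": 0.03,"y": 0.6,"z": 0,"ax": 0,"ay": 0,"az": 0.024,"fingers": 0.5},
    {"x": 0.04,"y": 0.8,"z": 0,"ax": 0,"ay": 0,"az": 0.03,"fingers": 0.5},
    {"x": 0.052,"y": 0.974,"z": -0.005,"ax": 0,"ay": 0,"az": 0.037,"fingers": 0.5},
    {"x": 0.052,"y": 0.974,"z": -0.005,"ax": 0,"ay": 0,"az": 0.037,"fingers": 0.5},
    {"x": 0.052,"y": 0.974,"z": -0.005,"ax": 0,"ay": 0,"az": 0.037,"fingers": 0.5},
    {"x": 0.052,"y": 0.974,"z": -0.005,"ax": 0,"ay": 0,"az": 0.037,"fingers": 0.5}
  ]
}}

```text
time_s: 49.0
tool_pos: [0.5704, -0.0456, 0.0698]
ee_rot: [-179.9, 0.2, 8.7]
force: [-0.6, 0.7, -3.7]
finger_gap: 0.047
grip_force: 33.4
```

Request:
{"fn": "arm_command", "kwargs": {
  "increments": [
    {"x": 0,"y": 0,"z": 0,"ax": 0,"ay": 0,"az": 0,"fingers": 0.5},
    {"x": 0,"y": 0,"z": 0,"ax": 0,"ay": 0,"az": 0,"fingers": 0.5},
    {"x": 0,"y": 0,"z": 0,"ax": 0,"ay": 0,"az": 0,"fingers": 0.5}
  ]
}}

```text
time_s: 49.3
tool_pos: [0.572, -0.0456, 0.0717]
ee_rot: [-180.0, -0.0, 8.8]
force: [0.7, 0.5, -4.6]
finger_gap: 0.0469
grip_force: 33.4
```

```bash
python3 where.py; python3 plan.py .5708,-.0473,-.0165,8.7
```

```text
board xy mm [58.4 -1.4] z 71.7 yaw-Y -89.9
t 49.3 at [ 0.572  -0.0456  0.0717] [-180.    -0.     8.8] gap 0.0469 F [ 0.7  0.5 -4.6] grip 33.4
  -> .5708,-.0473,-.0165,8.7 x -0.007 y 0.007 z 0.441 az 0.001 rows 2
```

Request:
{"fn": "arm_command", "kwargs": {
  "increments": [
    {"x": -0.007,"y": 0.004,"z": 0.12,"ax": 0,"ay": 0,"az": 0,"fingers": 0.5},
    {"x": -0.007,"y": 0.004,"z": 0.24,"ax": 0,"ay": 0,"az": 0,"fingers": 0.5},
    {"x": -0.007,"y": 0.004,"z": 0.34,"ax": 0,"ay": 0,"az": 0,"fingers": 0.5},
    {"x": -0.007,"y": 0.004,"z": 0.39,"ax": 0,"ay": 0,"az": 0,"fingers": 0.5},
    {"x": -0.007,"y": 0.004,"z": 0.41,"ax": 0,"ay": 0,"az": 0,"fingers": 0.5},
    {"x": -0.007,"y": 0.004,"z": 0.42,"ax": 0,"ay": 0,"az": 0,"fingers": 0.5},
    {"x": -0.007,"y": 0.004,"z": 0.426,"ax": 0,"ay": 0,"az": 0,"fingers": 0.5},
    {"x": -0.007,"y": 0.004,"z": 0.43,"ax": 0,"ay": 0,"az": 0,"fingers": 0.5}
  ]
}}

```text
time_s: 50.1
tool_pos: [0.572, -0.0476, -0.0133]
ee_rot: [180.0, -0.1, 8.7]
force: [0.4, -0.5, -4.0]
finger_gap: 0.047
grip_force: 33.4
```

Request:
{"fn": "arm_command", "kwargs": {
  "increments": [
    {"x": 0,"y": 0,"z": 0.004,"ax": 0,"ay": 0,"az": 0,"fingers": 0.5},
    {"x": 0,"y": 0,"z": 0.006,"ax": 0,"ay": 0,"az": 0,"fingers": 0.5},
    {"x": 0,"y": 0,"z": 0.006,"ax": 0,"ay": 0,"az": 0,"fingers": 0.5}
  ]
}}

```text
time_s: 50.4
tool_pos: [0.5712, -0.0475, -0.0152]
ee_rot: [180.0, -0.0, 8.7]
force: [0.4, -0.1, -3.4]
finger_gap: 0.0469
grip_force: 33.4
```

```bash
python3 where.py
```

```text
board xy mm [56.6 -0.3] z -15.2 yaw-Y -90.0
```

Request:
{"fn": "arm_command", "kwargs": {
  "increments": [
    {"x": 0,"y": 0,"z": 0.004,"ax": 0,"ay": 0,"az": 0,"fingers": 0.5},
    {"x": 0,"y": 0,"z": 0.004,"ax": 0,"ay": 0,"az": 0,"fingers": 0.5},
    {"x": 0,"y": 0,"z": 0.004,"ax": 0,"ay": 0,"az": 0,"fingers": 0.6},
    {"x": 0,"y": 0,"z": 0.004,"ax": 0,"ay": 0,"az": 0,"fingers": 0.63},
    {"x": 0,"y": 0,"z": 0.004,"ax": 0,"ay": 0,"az": 0,"fingers": 0.63},
    {"x": 0,"y": 0,"z": -0.1,"ax": 0,"ay": 0,"az": 0,"fingers": 0.63},
    {"x": 0,"y": 0,"z": -0.3,"ax": 0,"ay": 0,"az": 0,"fingers": 0.64},
    {"x": 0,"y": 0,"z": -0.45,"ax": 0,"ay": 0,"az": 0,"fingers": 0.7}
  ]
}}

```text
time_s: 51.2
tool_pos: [0.5713, -0.0475, 0.0758]
ee_rot: [180.0, -0.0, 8.7]
force: [-0.1, 0.4, -0.3]
finger_gap: 0.0595
grip_force: 0.0
```

Request:
{"fn": "arm_command", "kwargs": {
  "increments": [
    {"x": 0,"y": -0.28,"z": 0,"ax": 0,"ay": 0,"az": -0.37,"fingers": 0.7},
    {"x": 0,"y": -0.28,"z": 0,"ax": 0,"ay": 0,"az": -0.37,"fingers": 0.7},
    {"x": 0,"y": -0.28,"z": 0,"ax": 0,"ay": 0,"az": -0.37,"fingers": 0.7},
    {"x": 0,"y": -0.28,"z": 0,"ax": 0,"ay": 0,"az": -0.37,"fingers": 0.7},
    {"x": 0,"y": -0.28,"z": 0,"ax": 0,"ay": 0,"az": -0.37,"fingers": 0.7},
    {"x": 0,"y": -0.28,"z": 0,"ax": 0,"ay": 0,"az": -0.37,"fingers": 0.7},
    {"x": 0,"y": -0.28,"z": 0,"ax": 0,"ay": 0,"az": -0.37,"fingers": 0.7},
    {"x": 0,"y": -0.28,"z": 0,"ax": 0,"ay": 0,"az": -0.37,"fingers": 0.7}
  ]
}}

```text
time_s: 52.0
tool_pos: [0.5626, 0.0079, 0.0744]
ee_rot: [180.0, -0.0, 75.6]
force: [-0.4, 0.4, 0.1]
finger_gap: 0.06
grip_force: 0.0
```

Request:
{"fn": "arm_command", "kwargs": {
  "increments": [
    {"x": 0,"y": 0,"z": 0,"ax": 0,"ay": 0,"az": -0.045,"fingers": 0.7},
    {"x": 0,"y": 0,"z": 0,"ax": 0,"ay": 0,"az": -0.09,"fingers": 0.7},
    {"x": 0,"y": 0,"z": 0,"ax": 0,"ay": 0,"az": -0.131,"fingers": 0.7},
    {"x": 0,"y": 0,"z": 0,"ax": 0,"ay": 0,"az": -0.131,"fingers": 0.7},
    {"x": 0,"y": 0,"z": 0,"ax": 0,"ay": 0,"az": -0.131,"fingers": 0.7}
  ]
}}

```text
time_s: 52.5
tool_pos: [0.5625, 0.0079, 0.0744]
ee_rot: [180.0, 0.0, 98.7]
force: [-1.1, 0.2, -0.4]
finger_gap: 0.0598
grip_force: 0.0
```

```bash
python3 where.py; python3 shot.py w16; python3 ext.py w16 56 -15
```

```text
board xy mm [ 1.127e+02 -1.000e-01] z 74.4 yaw-Y 0.0
225 215 None
237 213 None
249 216 None
261 214 (np.int64(225), np.int64(225), 1)
273 217 (np.int64(225), np.int64(226), 2)
285 213 (np.int64(226), np.int64(227), 2)
297 110 (np.int64(227), np.int64(404), 144)
309 144 (np.int64(225), np.int64(404), 158)
321 155 (np.int64(225), np.int64(404), 146)
333 157 (np.int64(247), np.int64(385), 139)
345 159 (np.int64(245), np.int64(386), 142)
357 157 (np.int64(242), np.int64(390), 148)
369 207 (np.int64(225), np.int64(404), 6)
381 103 (np.int64(237), np.int64(395), 131)
393 146 (np.int64(239), np.int64(396), 136)
405 158 (np.int64(241), np.int64(390), 134)
417 63 (np.int64(244), np.int64(387), 23)
56 [[391.0, 349.0], [240.0, 349.0], [315.0, 300.0], [315.0, 322.0]]
-15 [[381.0, 427.0], [250.0, 427.0], [315.0, 384.0], [315.0, 406.0]]
```

Request:
{"fn": "arm_command", "kwargs": {
  "increments": [
    {"x": 0,"y": 0,"z": 0.2,"ax": 0,"ay": 0,"az": 0,"fingers": 0.7},
    {"x": 0,"y": 0,"z": 0.35,"ax": 0,"ay": 0,"az": 0,"fingers": 0.7},
    {"x": 0,"y": 0,"z": 0.44,"ax": 0,"ay": 0,"az": 0,"fingers": 0.7},
    {"x": 0,"y": 0,"z": 0.44,"ax": 0,"ay": 0,"az": 0,"fingers": 0.7},
    {"x": -0.04,"y": 0,"z": 0.44,"ax": 0,"ay": 0,"az": 0,"fingers": 0.7},
    {"x": -0.08,"y": 0,"z": 0.44,"ax": 0,"ay": 0,"az": 0,"fingers": 0.7},
    {"x": -0.1,"y": 0,"z": 0.44,"ax": 0,"ay": 0,"az": 0,"fingers": 0.7},
    {"x": -0.115,"y": 0,"z": 0.44,"ax": 0,"ay": 0,"az": 0,"fingers": 0.7}
  ]
}}

```text
time_s: 53.35
tool_pos: [0.5675, -0.0157, -0.012]
ee_rot: [179.8, 0.0, 98.9]
force: [-0.1, -0.2, -0.5]
finger_gap: 0.0596
grip_force: 0.0
```

Request:
{"fn": "arm_command", "kwargs": {
  "increments": [
    {"x": -0.01,"y": 0,"z": 0,"ax": 0,"ay": 0,"az": 0,"fingers": 0.7},
    {"x": -0.02,"y": 0,"z": 0,"ax": 0,"ay": 0,"az": 0,"fingers": 0.7},
    {"x": -0.03,"y": 0,"z": 0,"ax": 0,"ay": 0,"az": 0,"fingers": 0.7},
    {"x": -0.04,"y": 0,"z": 0,"ax": 0,"ay": 0,"az": 0,"fingers": 0.7},
    {"x": -0.05,"y": 0,"z": 0,"ax": 0,"ay": 0,"az": 0,"fingers": 0.7},
    {"x": -0.06,"y": 0,"z": 0,"ax": 0,"ay": 0,"az": 0,"fingers": 0.7},
    {"x": -0.07,"y": 0,"z": 0,"ax": 0,"ay": 0,"az": 0,"fingers": 0.7},
    {"x": -0.08,"y": 0,"z": 0,"ax": 0,"ay": 0,"az": 0,"fingers": 0.7}
  ]
}}

```text
time_s: 54.15
tool_pos: [0.5685, -0.0307, -0.0136]
ee_rot: [-180.0, -0.0, 98.9]
force: [-0.2, -0.4, -0.4]
finger_gap: 0.0601
grip_force: 0.1
```

Request:
{"fn": "arm_command", "kwargs": {
  "increments": [
    {"x": -0.008,"y": 0,"z": 0,"ax": 0,"ay": 0,"az": 0,"fingers": 0.7},
    {"x": -0.014,"y": 0,"z": 0,"ax": 0,"ay": 0,"az": 0,"fingers": 0.7},
    {"x": -0.02,"y": 0,"z": 0,"ax": 0,"ay": 0,"az": 0,"fingers": 0.7},
    {"x": -0.025,"y": 0,"z": 0,"ax": 0,"ay": 0,"az": 0,"fingers": 0.7},
    {"x": -0.03,"y": 0,"z": 0,"ax": 0,"ay": 0,"az": 0,"fingers": 0.7},
    {"x": -0.03,"y": 0,"z": 0,"ax": 0,"ay": 0,"az": 0,"fingers": 0.7}
  ]
}}

```text
time_s: 54.75
tool_pos: [0.5695, -0.0359, -0.0134]
ee_rot: [180.0, -0.1, 98.9]
force: [-0.5, 4.7, 1.7]
finger_gap: 0.0596
grip_force: 2.2
```

```bash
python3 where.py
```

```text
board xy mm [68.4 -0.3] z -13.4 yaw-Y 0.2
```

Row tight at 68.4 mm, as predicted. Now I look for the wedges again.

Request:
{"fn": "arm_command", "kwargs": {
  "increments": [
    {"x": 0.01,"y": 0,"z": 0,"ax": 0,"ay": 0,"az": 0,"fingers": 0.7},
    {"x": 0.06,"y": 0,"z": -0.05,"ax": 0,"ay": 0,"az": 0,"fingers": 0.7},
    {"x": 0.06,"y": 0,"z": -0.25,"ax": 0,"ay": 0,"az": 0,"fingers": 0.7},
    {"x": 0.06,"y": 0,"z": -0.5,"ax": 0,"ay": 0,"az": 0,"fingers": 0.7},
    {"x": 0.06,"y": 0,"z": -0.75,"ax": 0,"ay": 0,"az": 0,"fingers": 0.7},
    {"x": 0.0,"y": 0,"z": -0.95,"ax": 0,"ay": 0,"az": 0,"fingers": 0.7},
    {"x": -0.2,"y": 0,"z": -1,"ax": 0,"ay": 0,"az": 0,"fingers": 0.7},
    {"x": -0.35,"y": 0,"z": -1,"ax": 0,"ay": 0,"az": 0,"fingers": 0.7}
  ]
}}

```text
time_s: 55.55
tool_pos: [0.5829, -0.107, 0.1917]
ee_rot: [179.6, 0.2, 99.0]
force: [0.1, 0.3, -1.6]
finger_gap: 0.0598
grip_force: 0.0
```

Request:
{"fn": "arm_command", "kwargs": {
  "increments": [
    {"x": -0.1,"y": 0.1,"z": -0.3,"ax": 0,"ay": 0,"az": 0,"fingers": 0.7},
    {"x": -0.1,"y": 0.1,"z": -0.3,"ax": 0,"ay": 0,"az": 0,"fingers": 0.7},
    {"x": -0.1,"y": 0.1,"z": -0.3,"ax": 0,"ay": 0,"az": 0,"fingers": 0.7},
    {"x": -0.1,"y": 0.1,"z": -0.3,"ax": 0,"ay": 0,"az": 0,"fingers": 0.7},
    {"x": -0.1,"y": 0.1,"z": -0.3,"ax": 0,"ay": 0,"az": 0,"fingers": 0.7}
  ]
}}

```text
time_s: 56.05
tool_pos: [0.6017, -0.1215, 0.2447]
ee_rot: [-179.8, -0.1, 98.9]
force: [0.7, -1.0, -0.4]
finger_gap: 0.0598
grip_force: 0.0
```

```bash
python3 shot.py w17; python3 where.py; cat > wd.py <<'E'
import sys
from fit import *
n=sys.argv[1];i,c=classes(n);b,g,r=i[...,0],i[...,1],i[...,2]
m=((r-b>38)&(g-b>10)&(r>110)&(g<r-5)&(g>.6*r)).astype(np.uint8)
m=cv2.morphologyEx(m,cv2.MORPH_OPEN,np.ones((3,3),np.uint8))
k,l,st,ce=cv2.connectedComponentsWithStats(m)
for j in range(1,k):
    if st[j,4]<300:continue
    best=None
    # seed by inverse search on a coarse grid
    G=np.array([[x,y,.015] for x in np.arange(.3,.8,.01) for y in np.arange(-.4,.4,.01)]);q=G[np.argmin(np.hypot(*(proj(n,G)-ce[j]).T))]
    f=fit("wedge",{n:(l==j).astype(np.uint8)},q,yaws=range(0,360,45));print(ce[j].round(),st[j,4],f[0][:2].round(4),np.degrees(f[0][2]).round(1)%360,"cost",round(f[1],3))
E
python3 wd.py w17
```

```text
board xy mm [-21.1 -19.1] z 244.5 yaw-Y 0.3
[600. 262.] 31903 [ 0.79 -0.13] 0.0 cost 1.0
[186.  66.] 1750 [0.4341 0.0048] 89.7 cost 0.035
[167. 232.] 1487 [ 0.4314 -0.1922] 121.9 cost 0.033
[479. 463.] 740 [ 0.79 -0.4 ] 0.0 cost 1.0
[148. 469.] 545 [ 0.43 -0.4 ] 0.0 cost 1.0
```

Both wedges are where they were. Picking wedge A.

```bash
python3 plan.py .4341,.016,.06,89.7
```

```text
t 56.1 at [ 0.6016 -0.1215  0.2445] [-1.798e+02 -1.000e-01  9.900e+01] gap 0.0598 F [0.3 0.4 0.3] grip 0.0
  -> .4341,.016,.06,89.7 x 0.809 y -0.720 z 0.923 az 0.051 rows 7
```

Request:
{"fn": "arm_command", "kwargs": {
  "increments": [
    {"x": 0.4,"y": -0.35,"z": 0.3,"ax": 0,"ay": 0,"az": 0.03,"fingers": 0.65},
    {"x": 0.4,"y": -0.35,"z": 0.3,"ax": 0,"ay": 0,"az": 0.03,"fingers": 0.65},
    {"x": 0.809,"y": -0.72,"z": 0.6,"ax": 0,"ay": 0,"az": 0.051,"fingers": 0.65},
    {"x": 0.809,"y": -0.72,"z": 0.8,"ax": 0,"ay": 0,"az": 0.051,"fingers": 0.65},
    {"x": 0.809,"y": -0.72,"z": 0.923,"ax": 0,"ay": 0,"az": 0.051,"fingers": 0.65},
    {"x": 0.809,"y": -0.72,"z": 0.923,"ax": 0,"ay": 0,"az": 0.051,"fingers": 0.65},
    {"x": 0.809,"y": -0.72,"z": 0.923,"ax": 0,"ay": 0,"az": 0.051,"fingers": 0.65},
    {"x": 0.809,"y": -0.72,"z": 0.923,"ax": 0,"ay": 0,"az": 0.051,"fingers": 0.65}
  ]
}}

```text
time_s: 56.9
tool_pos: [0.4344, 0.0155, 0.0609]
ee_rot: [-179.9, 0.0, 89.8]
force: [0.2, 0.9, 0.8]
finger_gap: 0.0556
grip_force: 0.0
```

Request:
{"fn": "arm_command", "kwargs": {
  "increments": [
    {"x": 0,"y": 0,"z": 0,"ax": 0,"ay": 0,"az": 0,"fingers": 0.65},
    {"x": 0,"y": 0,"z": 0,"ax": 0,"ay": 0,"az": 0,"fingers": 0.65},
    {"x": 0,"y": 0,"z": 0,"ax": 0,"ay": 0,"az": 0,"fingers": 0.65},
    {"x": 0,"y": 0,"z": 0,"ax": 0,"ay": 0,"az": 0,"fingers": 0.65}
  ]
}}

```text
time_s: 57.3
tool_pos: [0.4371, 0.0148, 0.0629]
ee_rot: [179.9, 0.0, 89.7]
force: [0.4, 0.1, 0.0]
finger_gap: 0.0556
grip_force: 0.0
```

```bash
python3 shot.py w18; python3 wd.py w18; python3 plan.py .4341,.016,-.026,89.7
```

```text
[327.   5.] 1045 [0.4442 0.1868] 0.5 cost 0.073
[547.  22.] 2347 [0.6063 0.1854] 171.6 cost 0.159
[310. 254.] 4055 [0.4341 0.0048] 90.3 cost 0.025
t 57.35 at [0.4367 0.0148 0.0626] [179.9   0.   89.7] gap 0.0553 F [ 0.6 -0.1 -0.7] grip 0.0
  -> .4341,.016,-.026,89.7 x 0.006 y -0.013 z 0.443 az 0.000 rows 2
```

Request:
{"fn": "arm_command", "kwargs": {
  "increments": [
    {"x": 0.006,"y": -0.01,"z": 0.12,"ax": 0,"ay": 0,"az": 0,"fingers": 0.65},
    {"x": 0.006,"y": -0.01,"z": 0.25,"ax": 0,"ay": 0,"az": 0,"fingers": 0.65},
    {"x": 0.006,"y": -0.01,"z": 0.36,"ax": 0,"ay": 0,"az": 0,"fingers": 0.65},
    {"x": 0.006,"y": -0.01,"z": 0.42,"ax": 0,"ay": 0,"az": 0,"fingers": 0.65},
    {"x": 0.006,"y": -0.01,"z": 0.435,"ax": 0,"ay": 0,"az": 0,"fingers": 0.65},
    {"x": 0.006,"y": -0.01,"z": 0.435,"ax": 0,"ay": 0,"az": 0,"fingers": 0.65},
    {"x": 0.006,"y": -0.01,"z": 0.435,"ax": 0,"ay": 0,"az": 0,"fingers": 0.5},
    {"x": 0.006,"y": -0.01,"z": 0.435,"ax": 0,"ay": 0,"az": 0,"fingers": 0.4}
  ]
}}

```text
time_s: 58.15
tool_pos: [0.4351, 0.0163, -0.024]
ee_rot: [179.9, 0.0, 89.7]
force: [-0.2, 0.7, 0.8]
finger_gap: 0.0339
grip_force: 0.0
```

Request:
{"fn": "arm_command", "kwargs": {
  "increments": [
    {"x": 0,"y": 0,"z": 0,"ax": 0,"ay": 0,"az": 0,"fingers": 0.3},
    {"x": 0,"y": 0,"z": 0,"ax": 0,"ay": 0,"az": 0,"fingers": 0.25},
    {"x": 0,"y": 0,"z": 0,"ax": 0,"ay": 0,"az": 0,"fingers": 0.25},
    {"x": 0,"y": 0,"z": 0,"ax": 0,"ay": 0,"az": 0,"fingers": 0.25},
    {"x": 0,"y": 0,"z": 0,"ax": 0,"ay": 0,"az": 0,"fingers": 0.25}
  ],
  "squeeze": 40
}}

```text
time_s: 58.65
tool_pos: [0.4352, 0.0164, -0.0239]
ee_rot: [179.9, 0.0, 89.7]
force: [-0.4, 0.3, 5.9]
finger_gap: 0.0295
grip_force: 41.4
```

```bash
python3 -c "
from where import *;print(bw(.103,-.029),bw(.103,.029))"; python3 plan.py
```

```text
[0.59258646 0.00270143] [ 0.53525381 -0.00607169]
t 58.65 at [ 0.4352  0.0164 -0.0239] [179.9   0.   89.7] gap 0.0295 F [-0.4  0.3  5.9] grip 41.4
```

```bash
python3 plan.py .4352,.0164,.06,89.7 .5926,.0027,.06,98.7
```

```text
t 58.65 at [ 0.4352  0.0164 -0.0239] [179.9   0.   89.7] gap 0.0295 F [-0.4  0.3  5.9] grip 41.4
  -> .4352,.0164,.06,89.7 x 0.000 y -0.000 z -0.419 az 0.000 rows 2
  -> .5926,.0027,.06,98.7 x -0.064 y 0.787 z -0.000 az -0.050 rows 4
```

Request:
{"fn": "arm_command", "kwargs": {
  "increments": [
    {"x": 0,"y": 0,"z": -0.1,"ax": 0,"ay": 0,"az": 0,"fingers": 0.25},
    {"x": 0,"y": 0,"z": -0.25,"ax": 0,"ay": 0,"az": 0,"fingers": 0.25},
    {"x": 0,"y": 0,"z": -0.42,"ax": 0,"ay": 0,"az": 0,"fingers": 0.25},
    {"x": 0,"y": 0,"z": -0.42,"ax": 0,"ay": 0,"az": 0,"fingers": 0.25},
    {"x": 0,"y": 0,"z": -0.42,"ax": 0,"ay": 0,"az": 0,"fingers": 0.25}
  ]
}}

```text
time_s: 59.15
tool_pos: [0.4344, 0.0164, 0.0595]
ee_rot: [179.9, 0.0, 89.7]
force: [-0.7, 0.5, -1.9]
finger_gap: 0.0293
grip_force: 40.5
```

Request:
{"fn": "arm_command", "kwargs": {
  "increments": [
    {"x": -0.015,"y": 0.2,"z": 0,"ax": 0,"ay": 0,"az": -0.012,"fingers": 0.25},
    {"x": -0.03,"y": 0.4,"z": 0,"ax": 0,"ay": 0,"az": -0.025,"fingers": 0.25},
    {"x": -0.045,"y": 0.6,"z": 0,"ax": 0,"ay": 0,"az": -0.04,"fingers": 0.25},
    {"x": -0.064,"y": 0.787,"z": 0,"ax": 0,"ay": 0,"az": -0.05,"fingers": 0.25},
    {"x": -0.064,"y": 0.787,"z": 0,"ax": 0,"ay": 0,"az": -0.05,"fingers": 0.25},
    {"x": -0.064,"y": 0.787,"z": 0,"ax": 0,"ay": 0,"az": -0.05,"fingers": 0.25},
    {"x": -0.064,"y": 0.787,"z": 0,"ax": 0,"ay": 0,"az": -0.05,"fingers": 0.25},
    {"x": -0.064,"y": 0.787,"z": 0,"ax": 0,"ay": 0,"az": -0.05,"fingers": 0.25}
  ]
}}

```text
time_s: 59.95
tool_pos: [0.589, 0.003, 0.0578]
ee_rot: [-179.9, -0.0, 98.7]
force: [0.0, 0.7, -1.3]
finger_gap: 0.0293
grip_force: 40.5
```

```bash
python3 where.py; python3 plan.py .5926,.0027,-.0135,98.7
```

```text
board xy mm [103.8 -25.5] z 57.8 yaw-Y 0.0
t 59.95 at [0.589  0.003  0.0578] [-179.9   -0.    98.7] gap 0.0293 F [ 0.   0.7 -1.3] grip 40.5
  -> .5926,.0027,-.0135,98.7 x -0.004 y 0.017 z 0.357 az 0.000 rows 2
```

Request:
{"fn": "arm_command", "kwargs": {
  "increments": [
    {"x": 0,"y": 0.004,"z": 0.12,"ax": 0,"ay": 0,"az": 0,"fingers": 0.25},
    {"x": 0,"y": 0.004,"z": 0.24,"ax": 0,"ay": 0,"az": 0,"fingers": 0.25},
    {"x": 0,"y": 0.004,"z": 0.31,"ax": 0,"ay": 0,"az": 0,"fingers": 0.25},
    {"x": 0,"y": 0.004,"z": 0.335,"ax": 0,"ay": 0,"az": 0,"fingers": 0.25},
    {"x": 0,"y": 0.004,"z": 0.345,"ax": 0,"ay": 0,"az": 0,"fingers": 0.25},
    {"x": 0,"y": 0.004,"z": 0.35,"ax": 0,"ay": 0,"az": 0,"fingers": 0.25},
    {"x": 0,"y": 0.004,"z": 0.35,"ax": 0,"ay": 0,"az": 0,"fingers": 0.25}
  ]
}}

```text
time_s: 60.65
tool_pos: [0.5929, 0.0029, -0.0101]
ee_rot: [179.9, 0.0, 98.7]
force: [-0.4, 0.6, -1.4]
finger_gap: 0.0289
grip_force: 40.5
```

```bash
python3 where.py
```

```text
board xy mm [103.2 -29.3] z -10.1 yaw-Y 0.0
```

Request:
{"fn": "arm_command", "kwargs": {
  "increments": [
    {"x": 0,"y": 0,"z": 0.004,"ax": 0,"ay": 0,"az": 0,"fingers": 0.25},
    {"x": 0,"y": 0,"z": 0.008,"ax": 0,"ay": 0,"az": 0,"fingers": 0.25},
    {"x": 0,"y": 0,"z": 0.012,"ax": 0,"ay": 0,"az": 0,"fingers": 0.25},
    {"x": 0,"y": 0,"z": 0.012,"ax": 0,"ay": 0,"az": 0,"fingers": 0.25}
  ]
}}

```text
time_s: 61.05
tool_pos: [0.5919, 0.003, -0.0135]
ee_rot: [-180.0, -0.0, 98.7]
force: [0.6, -0.3, -1.4]
finger_gap: 0.0292
grip_force: 40.5
```

Request:
{"fn": "arm_command", "kwargs": {
  "increments": [
    {"x": -0.015,"y": 0,"z": 0,"ax": 0,"ay": 0,"az": 0,"fingers": 0.25},
    {"x": -0.03,"y": 0,"z": 0,"ax": 0,"ay": 0,"az": 0,"fingers": 0.25},
    {"x": -0.04,"y": 0,"z": 0,"ax": 0,"ay": 0,"az": 0,"fingers": 0.25},
    {"x": -0.05,"y": 0,"z": 0,"ax": 0,"ay": 0,"az": 0,"fingers": 0.25},
    {"x": -0.06,"y": 0,"z": 0,"ax": 0,"ay": 0,"az": 0,"fingers": 0.25},
    {"x": -0.065,"y": 0,"z": 0,"ax": 0,"ay": 0,"az": 0,"fingers": 0.25},
    {"x": -0.07,"y": 0,"z": 0,"ax": 0,"ay": 0,"az": 0,"fingers": 0.25},
    {"x": -0.07,"y": 0,"z": 0,"ax": 0,"ay": 0,"az": 0,"fingers": 0.25}
  ]
}}

```text
time_s: 61.85
tool_pos: [0.5941, -0.011, -0.0135]
ee_rot: [180.0, -0.0, 98.7]
force: [0.1, -0.7, -1.9]
finger_gap: 0.0291
grip_force: 40.5
```

```bash
python3 where.py
```

```text
board xy mm [ 89.2 -28.4] z -13.5 yaw-Y 0.0
```

Request:
{"fn": "arm_command", "kwargs": {
  "increments": [
    {"x": 0,"y": 0,"z": 0.003,"ax": 0,"ay": 0,"az": 0,"fingers": 0.25},
    {"x": 0,"y": 0,"z": 0.005,"ax": 0,"ay": 0,"az": 0,"fingers": 0.25},
    {"x": 0,"y": 0,"z": 0.005,"ax": 0,"ay": 0,"az": 0,"fingers": 0.25}
  ]
}}

```text
time_s: 62.15
tool_pos: [0.5942, -0.0109, -0.0138]
ee_rot: [180.0, 0.0, 98.7]
force: [-2.3, 0.5, 5.5]
finger_gap: 0.029
grip_force: 41.2
```

Request:
{"fn": "arm_command", "kwargs": {
  "increments": [
    {"x": -0.004,"y": 0,"z": 0,"ax": 0,"ay": 0,"az": 0,"fingers": 0.25},
    {"x": -0.008,"y": 0,"z": 0,"ax": 0,"ay": 0,"az": 0,"fingers": 0.25},
    {"x": -0.012,"y": 0,"z": 0,"ax": 0,"ay": 0,"az": 0,"fingers": 0.25},
    {"x": -0.012,"y": 0,"z": 0,"ax": 0,"ay": 0,"az": 0,"fingers": 0.25}
  ]
}}

```text
time_s: 62.55
tool_pos: [0.5951, -0.0127, -0.0139]
ee_rot: [179.9, -0.0, 98.7]
force: [-1.3, 3.8, 6.1]
finger_gap: 0.0295
grip_force: 41.4
```

```bash
python3 where.py
```

```text
board xy mm [ 87.4 -29.2] z -13.9 yaw-Y 0.0
```

Request:
{"fn": "arm_command", "kwargs": {
  "increments": [
    {"x": -0.004,"y": 0,"z": 0,"ax": 0,"ay": 0,"az": 0,"fingers": 0.25},
    {"x": -0.008,"y": 0,"z": 0,"ax": 0,"ay": 0,"az": 0,"fingers": 0.25},
    {"x": -0.008,"y": 0,"z": 0,"ax": 0,"ay": 0,"az": 0,"fingers": 0.25}
  ]
}}

```text
time_s: 62.85
tool_pos: [0.5953, -0.0132, -0.0139]
ee_rot: [179.9, -0.1, 98.7]
force: [-1.8, 7.0, 5.5]
finger_gap: 0.0294
grip_force: 41.4
```

```bash
python3 where.py
```

```text
board xy mm [ 86.9 -29.3] z -13.9 yaw-Y -0.0
```

Request:
{"fn": "arm_command", "kwargs": {
  "increments": [
    {"x": -0.004,"y": 0,"z": 0,"ax": 0,"ay": 0,"az": 0,"fingers": 0.25},
    {"x": -0.007,"y": 0,"z": 0,"ax": 0,"ay": 0,"az": 0,"fingers": 0.25},
    {"x": -0.007,"y": 0,"z": 0,"ax": 0,"ay": 0,"az": 0,"fingers": 0.25}
  ]
}}

```text
time_s: 63.15
tool_pos: [0.5954, -0.0133, -0.0138]
ee_rot: [179.9, -0.2, 98.7]
force: [-1.7, 11.3, 6.9]
finger_gap: 0.029
grip_force: 41.5
```

Request:
{"fn": "arm_command", "kwargs": {
  "increments": [
    {"x": 0.006,"y": 0,"z": 0,"ax": 0,"ay": 0,"az": 0,"fingers": 0.4},
    {"x": 0.008,"y": 0,"z": 0,"ax": 0,"ay": 0,"az": 0,"fingers": 0.5},
    {"x": 0.008,"y": 0,"z": 0,"ax": 0,"ay": 0,"az": 0,"fingers": 0.5},
    {"x": 0.008,"y": 0,"z": -0.1,"ax": 0,"ay": 0,"az": 0,"fingers": 0.5},
    {"x": 0.01,"y": 0,"z": -0.25,"ax": 0,"ay": 0,"az": 0,"fingers": 0.55},
    {"x": 0.01,"y": 0,"z": -0.45,"ax": 0,"ay": 0,"az": 0,"fingers": 0.65},
    {"x": 0.01,"y": 0,"z": -0.6,"ax": 0,"ay": 0,"az": 0,"fingers": 0.65},
    {"x": 0.01,"y": 0,"z": -0.6,"ax": 0,"ay": 0,"az": 0,"fingers": 0.65}
  ]
}}

```text
time_s: 63.95
tool_pos: [0.599, -0.0151, 0.1113]
ee_rot: [179.4, 0.2, 98.7]
force: [1.2, -1.0, -0.2]
finger_gap: 0.0555
grip_force: 0.0
```

```bash
python3 shot.py w19; python3 wd.py w19 | grep -v "cost 1.0"; python3 -c "
from where import *
print(bw(.075,-.029),bw(.075,.029))
import numpy as np;a=np.radians(121.9);print(.4312+.012*np.cos(a),-.1925+.012*np.sin(a))"; python3 plan.py .4249,-.1823,.06,121.9
```

```text
[310. 235.] 2754 [ 0.5974 -0.0272] 98.7 cost 0.066
[111. 356.] 849 [ 0.41   -0.1875] 56.3 cost 0.559
[ 0.59682176 -0.02497639] [ 0.53948912 -0.03374952]
0.42485873998333185 -0.1823123397484503
t 64.0 at [ 0.5971 -0.0149  0.1086] [1.797e+02 1.000e-01 9.870e+01] gap 0.0555 F [-0.4 -1.4 -0.1] grip 0.0
  -> .4249,-.1823,.06,121.9 x -0.697 y -0.978 z 0.243 az -0.129 rows 6
```

Request:
{"fn": "arm_command", "kwargs": {
  "increments": [
    {"x": -0.697,"y": -0.978,"z": 0.1,"ax": 0,"ay": 0,"az": -0.129,"fingers": 0.65},
    {"x": -0.697,"y": -0.978,"z": 0.1,"ax": 0,"ay": 0,"az": -0.129,"fingers": 0.65},
    {"x": -0.697,"y": -0.978,"z": 0.1,"ax": 0,"ay": 0,"az": -0.129,"fingers": 0.65},
    {"x": -0.697,"y": -0.978,"z": 0.2,"ax": 0,"ay": 0,"az": -0.129,"fingers": 0.65},
    {"x": -0.697,"y": -0.978,"z": 0.243,"ax": 0,"ay": 0,"az": -0.129,"fingers": 0.65},
    {"x": -0.697,"y": -0.978,"z": 0.243,"ax": 0,"ay": 0,"az": -0.129,"fingers": 0.65},
    {"x": -0.697,"y": -0.978,"z": 0.243,"ax": 0,"ay": 0,"az": -0.129,"fingers": 0.65},
    {"x": -0.697,"y": -0.978,"z": 0.243,"ax": 0,"ay": 0,"az": -0.129,"fingers": 0.65}
  ]
}}

```text
time_s: 64.8
tool_pos: [0.4228, -0.1815, 0.0566]
ee_rot: [180.0, -0.0, 121.9]
force: [0.2, -0.0, -0.1]
finger_gap: 0.0553
grip_force: 0.0
```

Request:
{"fn": "arm_command", "kwargs": {
  "increments": [
    {"x": 0,"y": 0,"z": 0,"ax": 0,"ay": 0,"az": 0,"fingers": 0.65},
    {"x": 0,"y": 0,"z": 0,"ax": 0,"ay": 0,"az": 0,"fingers": 0.65},
    {"x": 0,"y": 0,"z": 0,"ax": 0,"ay": 0,"az": 0,"fingers": 0.65},
    {"x": 0,"y": 0,"z": 0,"ax": 0,"ay": 0,"az": 0,"fingers": 0.65}
  ]
}}

```text
time_s: 65.2
tool_pos: [0.4229, -0.1814, 0.0571]
ee_rot: [180.0, 0.0, 122.0]
force: [-0.3, -0.3, -0.1]
finger_gap: 0.0554
grip_force: 0.0
```

```bash
python3 shot.py w20; python3 wd.py w20 | grep -v "cost 1.0"; python3 plan.py .4249,-.1823,-.026,121.9
```

```text
[621. 193.] 2307 [ 0.6051 -0.0048] 276.5 cost 0.17
[318. 262.] 4181 [ 0.4311 -0.1922] 122.0 cost 0.02
t 65.25 at [ 0.4228 -0.1815  0.0571] [180.   0. 122.] gap 0.0558 F [ 0.1 -1.6 -0.3] grip 0.0
  -> .4249,-.1823,-.026,121.9 x -0.009 y 0.007 z 0.415 az 0.001 rows 2
```

Request:
{"fn": "arm_command", "kwargs": {
  "increments": [
    {"x": -0.009,"y": 0.007,"z": 0.12,"ax": 0,"ay": 0,"az": 0,"fingers": 0.65},
    {"x": -0.009,"y": 0.007,"z": 0.25,"ax": 0,"ay": 0,"az": 0,"fingers": 0.65},
    {"x": -0.009,"y": 0.007,"z": 0.35,"ax": 0,"ay": 0,"az": 0,"fingers": 0.65},
    {"x": -0.009,"y": 0.007,"z": 0.4,"ax": 0,"ay": 0,"az": 0,"fingers": 0.65},
    {"x": -0.009,"y": 0.007,"z": 0.41,"ax": 0,"ay": 0,"az": 0,"fingers": 0.65},
    {"x": -0.009,"y": 0.007,"z": 0.41,"ax": 0,"ay": 0,"az": 0,"fingers": 0.65},
    {"x": -0.009,"y": 0.007,"z": 0.41,"ax": 0,"ay": 0,"az": 0,"fingers": 0.5},
    {"x": -0.009,"y": 0.007,"z": 0.41,"ax": 0,"ay": 0,"az": 0,"fingers": 0.4}
  ]
}}

```text
time_s: 66.05
tool_pos: [0.4257, -0.183, -0.024]
ee_rot: [179.9, 0.1, 122.0]
force: [0.5, -0.2, 0.3]
finger_gap: 0.0342
grip_force: 0.0
```

Request:
{"fn": "arm_command", "kwargs": {
  "increments": [
    {"x": 0,"y": 0,"z": 0,"ax": 0,"ay": 0,"az": 0,"fingers": 0.3},
    {"x": 0,"y": 0,"z": 0,"ax": 0,"ay": 0,"az": 0,"fingers": 0.25},
    {"x": 0,"y": 0,"z": 0,"ax": 0,"ay": 0,"az": 0,"fingers": 0.25},
    {"x": 0,"y": 0,"z": 0,"ax": 0,"ay": 0,"az": 0,"fingers": 0.25},
    {"x": 0,"y": 0,"z": 0,"ax": 0,"ay": 0,"az": 0,"fingers": 0.25}
  ],
  "squeeze": 40
}}

```text
time_s: 66.55
tool_pos: [0.4257, -0.1831, -0.0239]
ee_rot: [179.9, 0.1, 122.0]
force: [0.3, -0.1, 6.0]
finger_gap: 0.0291
grip_force: 41.5
```

Request:
{"fn": "arm_command", "kwargs": {
  "increments": [
    {"x": 0,"y": 0,"z": -0.1,"ax": 0,"ay": 0,"az": 0,"fingers": 0.25},
    {"x": 0,"y": 0,"z": -0.25,"ax": 0,"ay": 0,"az": 0,"fingers": 0.25},
    {"x": 0,"y": 0,"z": -0.42,"ax": 0,"ay": 0,"az": 0,"fingers": 0.25},
    {"x": 0,"y": 0,"z": -0.45,"ax": 0,"ay": 0,"az": 0,"fingers": 0.25},
    {"x": 0,"y": 0,"z": -0.45,"ax": 0,"ay": 0,"az": 0,"fingers": 0.25},
    {"x": 0,"y": 0,"z": -0.45,"ax": 0,"ay": 0,"az": 0,"fingers": 0.25}
  ]
}}

```text
time_s: 67.15
tool_pos: [0.4235, -0.182, 0.0637]
ee_rot: [-179.9, -0.1, 122.0]
force: [-0.3, 0.4, -1.0]
finger_gap: 0.0292
grip_force: 40.7
```

```bash
python3 plan.py .5353,-.0061,.066,98.7
```

```text
t 67.15 at [ 0.4235 -0.182   0.0637] [-1.799e+02 -1.000e-01  1.220e+02] gap 0.0292 F [-0.3  0.4 -1. ] grip 40.7
  -> .5353,-.0061,.066,98.7 x 0.450 y 0.940 z -0.012 az 0.129 rows 5
```

Request:
{"fn": "arm_command", "kwargs": {
  "increments": [
    {"x": 0.1,"y": 0.2,"z": 0,"ax": 0,"ay": 0,"az": 0.03,"fingers": 0.25},
    {"x": 0.2,"y": 0.4,"z": 0,"ax": 0,"ay": 0,"az": 0.06,"fingers": 0.25},
    {"x": 0.3,"y": 0.6,"z": 0,"ax": 0,"ay": 0,"az": 0.09,"fingers": 0.25},
    {"x": 0.38,"y": 0.8,"z": 0,"ax": 0,"ay": 0,"az": 0.11,"fingers": 0.25},
    {"x": 0.45,"y": 0.94,"z": -0.01,"ax": 0,"ay": 0,"az": 0.129,"fingers": 0.25},
    {"x": 0.45,"y": 0.94,"z": -0.01,"ax": 0,"ay": 0,"az": 0.129,"fingers": 0.25},
    {"x": 0.45,"y": 0.94,"z": -0.01,"ax": 0,"ay": 0,"az": 0.129,"fingers": 0.25},
    {"x": 0.45,"y": 0.94,"z": -0.01,"ax": 0,"ay": 0,"az": 0.129,"fingers": 0.25}
  ]
}}

```text
time_s: 67.95
tool_pos: [0.5345, -0.0071, 0.0651]
ee_rot: [-179.8, -0.0, 98.7]
force: [-0.4, -0.3, -1.2]
finger_gap: 0.0293
grip_force: 40.6
```

Request:
{"fn": "arm_command", "kwargs": {
  "increments": [
    {"x": 0,"y": 0,"z": 0,"ax": 0,"ay": 0,"az": 0,"fingers": 0.25},
    {"x": 0,"y": 0,"z": 0,"ax": 0,"ay": 0,"az": 0,"fingers": 0.25},
    {"x": 0,"y": 0,"z": 0,"ax": 0,"ay": 0,"az": 0,"fingers": 0.25}
  ]
}}

```text
time_s: 68.25
tool_pos: [0.5361, -0.0074, 0.0669]
ee_rot: [180.0, 0.0, 98.7]
force: [0.1, -0.1, -0.9]
finger_gap: 0.0298
grip_force: 40.6
```

```bash
python3 where.py; python3 plan.py .5353,-.0061,-.0135,98.7
```

```text
board xy mm [101.6  28.3] z 66.9 yaw-Y -0.0
t 68.25 at [ 0.5361 -0.0074  0.0669] [180.    0.   98.7] gap 0.0298 F [ 0.1 -0.1 -0.9] grip 40.6
  -> .5353,-.0061,-.0135,98.7 x 0.007 y -0.003 z 0.402 az -0.000 rows 2
```

Lower to touch, then push in at the other end.

Request:
{"fn": "arm_command", "kwargs": {
  "increments": [
    {"x": 0.007,"y": 0,"z": 0.12,"ax": 0,"ay": 0,"az": 0,"fingers": 0.25},
    {"x": 0.007,"y": 0,"z": 0.24,"ax": 0,"ay": 0,"az": 0,"fingers": 0.25},
    {"x": 0.007,"y": 0,"z": 0.34,"ax": 0,"ay": 0,"az": 0,"fingers": 0.25},
    {"x": 0.007,"y": 0,"z": 0.38,"ax": 0,"ay": 0,"az": 0,"fingers": 0.25},
    {"x": 0.007,"y": 0,"z": 0.395,"ax": 0,"ay": 0,"az": 0,"fingers": 0.25},
    {"x": 0.007,"y": 0,"z": 0.4,"ax": 0,"ay": 0,"az": 0,"fingers": 0.25},
    {"x": 0.007,"y": 0,"z": 0.404,"ax": 0,"ay": 0,"az": 0,"fingers": 0.25},
    {"x": 0.007,"y": 0,"z": 0.404,"ax": 0,"ay": 0,"az": 0,"fingers": 0.25}
  ]
}}

```text
time_s: 69.05
tool_pos: [0.5372, -0.0053, -0.0129]
ee_rot: [179.9, 0.0, 98.7]
force: [0.4, 0.3, -0.4]
finger_gap: 0.0294
grip_force: 40.7
```

Request:
{"fn": "arm_command", "kwargs": {
  "increments": [
    {"x": 0,"y": 0,"z": 0.002,"ax": 0,"ay": 0,"az": 0,"fingers": 0.25},
    {"x": 0,"y": 0,"z": 0.004,"ax": 0,"ay": 0,"az": 0,"fingers": 0.25},
    {"x": 0,"y": 0,"z": 0.004,"ax": 0,"ay": 0,"az": 0,"fingers": 0.25}
  ]
}}

```text
time_s: 69.35
tool_pos: [0.5368, -0.0052, -0.0139]
ee_rot: [179.9, 0.0, 98.7]
force: [-1.1, 0.4, 3.4]
finger_gap: 0.0292
grip_force: 41.2
```

```bash
python3 where.py
```

```text
board xy mm [103.6  27.3] z -13.9 yaw-Y 0.0
```

Request:
{"fn": "arm_command", "kwargs": {
  "increments": [
    {"x": -0.015,"y": -0.003,"z": 0,"ax": 0,"ay": 0,"az": 0,"fingers": 0.25},
    {"x": -0.03,"y": -0.006,"z": 0,"ax": 0,"ay": 0,"az": 0,"fingers": 0.25},
    {"x": -0.045,"y": -0.006,"z": 0,"ax": 0,"ay": 0,"az": 0,"fingers": 0.25},
    {"x": -0.055,"y": -0.006,"z": 0,"ax": 0,"ay": 0,"az": 0,"fingers": 0.25},
    {"x": -0.062,"y": -0.006,"z": 0,"ax": 0,"ay": 0,"az": 0,"fingers": 0.25},
    {"x": -0.068,"y": -0.006,"z": 0,"ax": 0,"ay": 0,"az": 0,"fingers": 0.25},
    {"x": -0.074,"y": -0.006,"z": 0,"ax": 0,"ay": 0,"az": 0,"fingers": 0.25},
    {"x": -0.08,"y": -0.006,"z": 0,"ax": 0,"ay": 0,"az": 0,"fingers": 0.25}
  ]
}}

```text
time_s: 70.15
tool_pos: [0.5383, -0.0209, -0.0139]
ee_rot: [179.9, -0.0, 98.7]
force: [-0.9, 5.3, 6.2]
finger_gap: 0.0294
grip_force: 41.6
```

Request:
{"fn": "arm_command", "kwargs": {
  "increments": [
    {"x": -0.004,"y": 0,"z": 0,"ax": 0,"ay": 0,"az": 0,"fingers": 0.25},
    {"x": -0.008,"y": 0,"z": 0,"ax": 0,"ay": 0,"az": 0,"fingers": 0.25},
    {"x": -0.01,"y": 0,"z": 0,"ax": 0,"ay": 0,"az": 0,"fingers": 0.25},
    {"x": -0.01,"y": 0,"z": 0,"ax": 0,"ay": 0,"az": 0,"fingers": 0.25}
  ]
}}

```text
time_s: 70.55
tool_pos: [0.5386, -0.0228, -0.0139]
ee_rot: [179.9, -0.0, 98.7]
force: [-0.5, 5.1, 6.2]
finger_gap: 0.0292
grip_force: 41.6
```

```bash
python3 where.py
```

```text
board xy mm [86.  28.2] z -13.9 yaw-Y 0.0
```

Request:
{"fn": "arm_command", "kwargs": {
  "increments": [
    {"x": -0.004,"y": 0,"z": 0,"ax": 0,"ay": 0,"az": 0,"fingers": 0.25},
    {"x": -0.008,"y": 0,"z": 0,"ax": 0,"ay": 0,"az": 0,"fingers": 0.25},
    {"x": -0.01,"y": 0,"z": 0,"ax": 0,"ay": 0,"az": 0,"fingers": 0.25},
    {"x": -0.01,"y": 0,"z": 0,"ax": 0,"ay": 0,"az": 0,"fingers": 0.25}
  ]
}}

```text
time_s: 70.95
tool_pos: [0.5386, -0.0229, -0.0138]
ee_rot: [179.9, -0.2, 98.6]
force: [-1.7, 12.1, 7.3]
finger_gap: 0.0291
grip_force: 41.9
```

```bash
python3 where.py
```

```text
board xy mm [85.9 28.2] z -13.8 yaw-Y -0.1
```

Request:
{"fn": "arm_command", "kwargs": {
  "increments": [
    {"x": 0.006,"y": 0,"z": 0,"ax": 0,"ay": 0,"az": 0,"fingers": 0.4},
    {"x": 0.008,"y": 0,"z": 0,"ax": 0,"ay": 0,"az": 0,"fingers": 0.5},
    {"x": 0.008,"y": 0,"z": 0,"ax": 0,"ay": 0,"az": 0,"fingers": 0.5},
    {"x": 0.008,"y": 0,"z": -0.1,"ax": 0,"ay": 0,"az": 0,"fingers": 0.5},
    {"x": 0.01,"y": 0,"z": -0.25,"ax": 0,"ay": 0,"az": 0,"fingers": 0.5},
    {"x": 0.01,"y": 0,"z": -0.5,"ax": 0,"ay": 0,"az": 0,"fingers": 0.5},
    {"x": 0.01,"y": 0,"z": -0.75,"ax": 0,"ay": 0,"az": 0,"fingers": 0.5},
    {"x": 0.01,"y": 0,"z": -1,"ax": 0,"ay": 0,"az": 0,"fingers": 0.5}
  ]
}}

```text
time_s: 71.75
tool_pos: [0.537, -0.0238, 0.1865]
ee_rot: [-179.9, 0.0, 98.7]
force: [1.5, -0.3, 1.2]
finger_gap: 0.0429
grip_force: 0.0
```

Request:
{"fn": "arm_command", "kwargs": {
  "increments": [
    {"x": -0.5,"y": 0.14,"z": -0.3,"ax": 0,"ay": 0,"az": 0,"fingers": 0.5},
    {"x": -0.5,"y": 0.14,"z": -0.3,"ax": 0,"ay": 0,"az": 0,"fingers": 0.5},
    {"x": -0.5,"y": 0.14,"z": -0.3,"ax": 0,"ay": 0,"az": 0,"fingers": 0.5},
    {"x": -0.5,"y": 0.14,"z": -0.3,"ax": 0,"ay": 0,"az": 0,"fingers": 0.5},
    {"x": -0.5,"y": 0.14,"z": -0.3,"ax": 0,"ay": 0,"az": 0,"fingers": 0.5},
    {"x": -0.5,"y": 0.14,"z": -0.3,"ax": 0,"ay": 0,"az": 0,"fingers": 0.5}
  ]
}}

```text
time_s: 72.35
tool_pos: [0.5793, -0.117, 0.2435]
ee_rot: [-179.8, -0.1, 98.8]
force: [0.7, 0.2, -0.1]
finger_gap: 0.0425
grip_force: 0.0
```

```bash
python3 shot.py w21; python3 where.py; python3 - <<'E'
from fit import *
from where import *
import where
n="w21";im=cv2.imread("pics/w21.png")
P3=lambda L:proj(n,place(np.array(L),(*B,np.radians(Y))))
# overlay predicted outlines
for x in(-.111,-.063,-.015,.033):
    h=cv2.convexHull(proj(n,np.array(place(place(cyl(-48,48,24,34),(0,0,np.pi/2))+[x,0,0],(*B,np.radians(Y))))).astype(np.float32));cv2.polylines(im,[h.astype(int)],True,(0,0,255),1)
for y in(-.029,.029):
    h=cv2.convexHull(P3(w+[.075,y,.01]).astype(np.float32));cv2.polylines(im,[h.astype(int)],True,(255,0,0),1)
c=im[40:420,150:510];cv2.imwrite("pics/fin.png",cv2.resize(c,None,fx=1.55,fy=1.55,interpolation=cv2.INTER_CUBIC))
E
```

```text
board xy mm [-13.1   2.2] z 243.6 yaw-Y 0.1
```

View pics/fin.png

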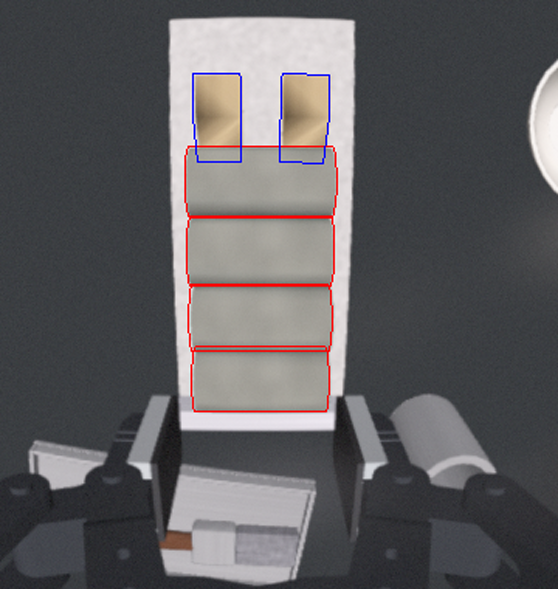

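The overlay fits: four cores in a tight row from the stop and centred, both wedges home, and the brush in the tray. Handing in.

```bash
python3 -c "
from cell import *
print(sign_off())"
```

```text
the job is handed in; nothing more can be done
None
```

The job is handed in (no verdict came back): the last wrist view shows the brush in the tray, all four cores in a tight, centred row from the stop, and both wedges pushed home against the end core.

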